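# Fill and close a lighthouse display jar

### The job

Lift the plaster lighthouse out of its open mould and stand it upright in the middle of the empty glass jar; it is fragile, so set it down, do not drop it. Then use the scoop, never the fingers, to tip every stone from the organiser into the jar around it. Put the scoop back flat on the pink cutting mat, and finish by setting the cork lid on the jar so that it sits fully home and level; leave the other half of the mould and the two paint bottles where they are, and keep the jar upright.

Things in the scene. Friction and masses are not known exactly. Their poses are not given: they have to be found in the camera images.
- mould: Lower half of a two-part silicone mould, a fixed grey-green block 100 x 100 x 36 mm with a round open cavity in the middle of its top, 46 mm across and 22 mm deep. Origin: centre of its underside; z up.
- casting: Loose white plaster lighthouse, 56 mm tall, 60 g: a round rock foot 43 mm across, 24 mm high, and on it a round tower 21 to 22 mm across from 24 to 51 mm height, with a blunt cone on top. It stands in the mould's cavity (origin 14 mm above the bench), only the tower proud of the mould. Origin: centre of its underside; z along the tower.
- jar: Loose round glass jar with a thin wooden floor, empty and open at the start, 0.55 kg: outside 130 mm across and 72 mm high, wall 4 mm, inner floor 6 mm above the bench. Origin: centre of its underside; z up.
- jar_rim (a point): Centre of the jar's mouth, level with the rim, 72 mm above the jar's origin.
- lid: Loose cork lid, 120 g, lying right way up on the bench: a disc 134 mm across, 10 mm thick, over a plug 114 mm across, 7 mm deep (4 mm clearance all round in the jar's mouth), with an upright round wooden knob 25 mm across and 23 mm high in the middle of its top. Origin: centre of the plug's underside; z up. Home, the disc rests on the rim, its origin 65 mm above the jar's.
- lid_knob (a point): Top centre of the lid's knob, 40 mm above the lid's origin.
- scoop: Loose aluminium scoop lying flat on the mat, 130 g: floor 46 mm long (x), 54 mm wide (y), 1.6 mm thick; side walls to 24 mm, back wall to 28 mm, 2 mm thick; open at the front (+x). A straight wooden handle, 14 mm wide (y), 16 mm thick, rises backwards at 42 degrees from (-23, 0, 20) to (-98, 0, 88) mm. Origin: centre of the floor's underside; x to the open front, z up.
- scoop_lip (a point): Middle of the scoop's front edge, at its underside, (23, 0, 0) mm in the scoop's frame.
- scoop_grip (a point): Point on the handle's centre line where it is well gripped across its 14 mm width (fingers closing along the scoop's y), (-71, 0, 63.5) mm in the scoop's frame.
- mat: Fixed pink cutting mat, 170 mm (x) by 240 mm (y), 3 mm thick. Origin: centre of its underside. The scoop counts as back when its origin is anywhere over the mat and it lies flat.
- organiser: Fixed wooden organiser, 238 mm (x) by 120 mm (y), 40 mm high but for its end board towards the robot (-x), 62 mm high; walls 6 mm, floor 6 mm. Two compartments lie side by side along y: the wide one holds the stones, the narrow one (+y side) is full of bark chips and is not used. Origin: centre of its underside.
- stone_bay (a point): Middle of the inner floor of the wide compartment, axes as the organiser's: 226 mm long (x), 62 mm wide (y) inside; walls 34 mm above this floor (-x end board 56 mm). Both ends slope for scooping: the floor is flat from x = -79 to 79 mm, then rises at 35 degrees to 24 mm height at the ends, x = -113 and 113 mm. The stones start on the flat, x = -79 to 32 mm.
- stone0: Loose grey stone, round and blunt-edged, 23 mm across and 17 mm high, 13 g. Five to seven of the seven are there; the scoop holds about four. Origin: its centre; z up at the start, but it may tumble.
- stone1: Loose grey stone, round and blunt-edged, 23 mm across and 17 mm high, 13 g. Five to seven of the seven are there; the scoop holds about four. Origin: its centre; z up at the start, but it may tumble.
- stone2: Loose grey stone, round and blunt-edged, 23 mm across and 17 mm high, 13 g. Five to seven of the seven are there; the scoop holds about four. Origin: its centre; z up at the start, but it may tumble.
- stone3: Loose grey stone, round and blunt-edged, 23 mm across and 17 mm high, 13 g. Five to seven of the seven are there; the scoop holds about four. Origin: its centre; z up at the start, but it may tumble.
- stone4: Loose grey stone, round and blunt-edged, 23 mm across and 17 mm high, 13 g. Five to seven of the seven are there; the scoop holds about four. Origin: its centre; z up at the start, but it may tumble.
- stone5: Loose grey stone, round and blunt-edged, 23 mm across and 17 mm high, 13 g. Five to seven of the seven are there; the scoop holds about four. Origin: its centre; z up at the start, but it may tumble.
- stone6: Loose grey stone, round and blunt-edged, 23 mm across and 17 mm high, 13 g. Five to seven of the seven are there; the scoop holds about four. Origin: its centre; z up at the start, but it may tumble.
- mould_top: Bystander: the loose upper half of the mould, a grey-green block 100 x 100 x 34 mm. Not to be moved.
- paint_a: Bystander: white paint bottle with a red cap, 34 mm across, 75 mm tall.
- paint_b: Bystander: white paint bottle with a blue cap, 34 mm across, 75 mm tall.
There are look-alikes about, which are no part of the job. Of the things that look like the lid, take the one that is farthest to the robot's left at the start.

How it is judged:
On the way, in this order (a step that is already met when the one before it is completed fails the run):
1. the lighthouse is lifted clear of the mould (z of casting in the frame of mould above 0.045 m), for 0.2 s.
2. the lighthouse stands upright in the middle of the jar, let go (horizontal distance between casting and jar below 0.02 m and z of casting in the frame of jar between 0.002 and 0.01 m and angle between casting's own z axis and vertical below 0.1 rad and contact force between the fingers and casting below 0.3 N), for 0.3 s.
3. every stone has been tipped into the jar (horizontal distance between each of stone0, stone1, stone2, stone3, stone4, stone5, stone6 and jar below 0.058 m and z of stone0 in the frame of jar between 0 and 0.055 m and z of stone1 in the frame of jar between 0 and 0.055 m and z of stone2 in the frame of jar between 0 and 0.055 m and z of stone3 in the frame of jar between 0 and 0.055 m and z of stone4 in the frame of jar between 0 and 0.055 m and z of stone5 in the frame of jar between 0 and 0.055 m and z of stone6 in the frame of jar between 0 and 0.055 m), for 0.3 s.
4. the scoop lies flat on the pink mat, let go (x of scoop in the frame of mat between -0.085 and 0.085 m and y of scoop in the frame of mat between -0.12 and 0.12 m and z of scoop in the frame of mat below 0.01 m and angle between scoop's own z axis and vertical below 0.12 rad and contact force between the fingers and scoop below 0.3 N), for 0.3 s.
5. the lid sits home and level on the jar (horizontal distance between lid and jar below 0.007 m and z of lid in the frame of jar between 0.06 and 0.068 m and angle between the z axis of lid and the z axis of jar, either way round below 0.035 rad and contact force between the fingers and lid below 0.3 N), for 0.3 s.
At the end, for the whole second after the job is handed in: Lighthouse upright (6 degrees) on the jar's floor within 20 mm of its middle; every stone in the jar; lid home on the rim (centred within 7 mm, level within 2 degrees); jar upright; scoop flat on the pink mat (its origin over the mat); all at rest and let go (all of step 3 and horizontal distance between casting and jar below 0.02 m and z of casting in the frame of jar between 0.002 and 0.01 m and angle between casting's own z axis and vertical below 0.1 rad and horizontal distance between lid and jar below 0.007 m and z of lid in the frame of jar between 0.06 and 0.068 m and angle between the z axis of lid and the z axis of jar, either way round below 0.035 rad and x of scoop in the frame of mat between -0.085 and 0.085 m and y of scoop in the frame of mat between -0.12 and 0.12 m and z of scoop in the frame of mat below 0.01 m and angle between scoop's own z axis and vertical below 0.12 rad and angle between jar's own z axis and vertical below 0.05 rad and linear speed of each of casting, jar, lid, scoop below 0.02 m/s); the robot touches nothing.
It fails at once if the fingers touch a stone (contact force between the fingers and stone0 above 0.5 N or contact force between the fingers and stone1 above 0.5 N or contact force between the fingers and stone2 above 0.5 N or contact force between the fingers and stone3 above 0.5 N or contact force between the fingers and stone4 above 0.5 N or contact force between the fingers and stone5 above 0.5 N or contact force between the fingers and stone6 above 0.5 N).
It fails at once if the lighthouse is dropped (falls freely faster than 0.6 m/s, about 18 mm) (linear speed of casting above 0.6 m/s and contact force between the fingers and casting below 0.1 N).
It fails at once if the jar is tipped by more than 17 degrees (angle between jar's own z axis and vertical above 0.3 rad).
It fails at once if the mould's other half or a paint bottle is moved more than 30 mm or a bottle is knocked over (distance of any of mould_top, paint_a, paint_b from where it was at the start of the episode above 0.03 m or angle between any of paint_a, paint_b's own z axis and vertical above 0.5 rad).
Of stone0, stone1, stone2, stone3, stone4, stone5, stone6 only 5 to 7 are there at a start; the rules pass over those that are not, and their reading is None.
At some moment in a run one of lid, scoop may be knocked a few centimetres aside while the robot is not near it.
It also fails if it takes over 210 s, if anything falls off the work surface, if the arm or the gripper's body presses on something with over 40 N, if the wrist force passes 120 N, or if a joint passes its speed limit or range.

### The arm

A 7-joint arm with a two-finger parallel gripper is mounted at the origin on the work surface. World frame = base frame: x ahead of the robot, y to its left, z up, the work surface at z = 0. Lengths are in m, angles in rad, forces in N, time in s.
With the tool pointing down it reaches from about 0.4 to 0.85 m from the base axis. Payload 6.9 kg.
Tool frame: the origin (TCP) lies between the finger pads; the fingertips stand 11 mm ahead of it and the grasp point (between the pads) lies 8 mm behind it; x points along the fingers, y is the direction in which the jaws open and shut, and the axes are right-handed (so a half turn about x gives the same grasp; the last joint's range is limited). The gripper opens to 85 mm and grips with 20 to 120 N. Pads are 22 mm wide; open, the fingers measure 114 mm over their backs; the gripper's body (76 mm by 85 mm) begins 54 mm behind the grasp point. The pads swing forward as they close: fully open they stand 13 mm farther back than shut.
Start: joints at [-1.224, 0.507, -0.238, 1.5, 0.126, 1.149, -0.155], TCP at [0.149, 0.607, 0.242] pointing down, gripper open.
Joint ranges: [-3.08, 3.08], [-0.24, 2.05], [-1.43, 1.35], [0, 2.5], [-1.52, 4.66], [0.17, 1.96], [-2.89, 2.89]. Speed limits (rad/s): [2.39, 2.39, 3.14, 3.14, 3.14, 3.14, 3.14].

### API

Orientations are given as a rotation vector (axis times angle).
In Python, from cell import r, viewer gives the robot as it stands.
- The arm moves only by the shell command python3 -m pendant 'ROWS' [OPENING] [FORCE]. ROWS is JSON, a list of rows, each a list of 2 entries, a list of its own where there are three numbers: the shift along the tool's x, y, z scaled (see below), then the turn about the tool's x scaled (see below). In form: [[[dx, dy, dz], turn], ...]. A call has 1 to 8 rows; each row shifts and turns the pose as measured when the row begins, along the tool's axes as they then stand; what a row does not reach is not made up. The controller multiplies each number of a shift by 0.15 m and each number of a turn by pi rad. A row lasts 1/8 s, in which the tool goes at most 62.5 mm and 10.7 degrees, less where a joint would pass 70% of its speed; a pose out of reach is approached as far as the arm can. A call with a number of a shift or a turn outside -1 to 1 is refused whole. A call with a gripper value outside its range is refused whole. OPENING is the opening, from 0 (shut) to 1 (fully open), set as the call begins (- or left out, the last holds). The fingers move at their own pace and stop on an object; FORCE is the grip in N (left out, the last holds). Time passes only in rows, so rows that do not move let the fingers close. It gives the time, the measured TCP pose, the force and the opening at its end, in the units of the state.
- r.read_state(): the state, without advancing time (a new reading comes with each control period).
- viewer.capture(name): name is "side" or "top" or "wrist"; returns the picture (400x640x3 uint8, blue, green, red); there is no depth.
- viewer.camera_model(name): a dict with "fov_y" (degrees; the focal length in pixels is half the picture's height over the tangent of half this angle, whatever the lens; pixels are square), "cx", "cy" (the principal point, pixels), "rvec" (rotation vector, rad) and "tvec" (3), from world to camera coordinates, as OpenCV has them; the wrist camera has in their place "tool_from_camera" (4x4, takes a point from camera to tool coordinates, whose origin is the TCP and whose axes are the tool frame's). Camera axes: x right, y down, z forward; pixel columns grow to the right and rows downward; lengths in m; the calibration is good to about 2 mm. A picture is of the moment at which its call begins: read the wrist's pose just before it. camera_model takes no time and is no camera call.
- r.sign_off(): hands the job in, once; it reports no verdict.
The state is a dict: "t": time; "qpos": joint angles; "joint_vel": joint speeds; "tau": joint torques, N m; "tool_pos": TCP position; "orientation": TCP orientation; "wrist_force": force on the tool from outside, world axes, zero at the start; "torque": the same for the moment, N m; "gripper_width": finger opening in m.
Only numpy, scipy, OpenCV 4.12 (cv2) and the standard library are available. Lean on these libraries where they do the work, as an engineer would, in place of code of your own. Each camera call takes 0.05 s, during which the arm holds its last target.

## Working session

There is one attempt and no reset: what is moved stays moved. The work goes in short steps, Python scripts to look and compute and a shell command to move; the robot and the scene stay as the last step left them, time stands still between calls to the robot, and variables do not carry over. Pictures are saved under pics/ and viewed, and the job is handed in when it is done.

```bash
ls -la; mkdir -p pics; cat > h.py <<'E'
import numpy as np, cv2
from cell import r, viewer
from scipy.spatial.transform import Rotation as R
def cap(n,f):
    im=viewer.capture(n); cv2.imwrite('pics/%s.png'%f,im); return im
def model(n,st=None):
    m=viewer.camera_model(n); f=200/np.tan(np.radians(m['fov_y'])/2)
    if 'rvec' in m:
        Rc=R.from_rotvec(np.ravel(m['rvec'])).as_matrix().T; o=-Rc@np.ravel(m['tvec'])
    else:
        T=np.array(m['tool_from_camera']).reshape(4,4); st=st or r.read_state()
        Rt=R.from_rotvec(st['orientation']).as_matrix(); Rc=Rt@T[:3,:3]; o=np.array(st['tool_pos'])+Rt@T[:3,3]
    return f,m['cx'],m['cy'],Rc,o
def ray(M,u,v,z):
    f,cx,cy,Rc,o=M; d=Rc@np.array([(u-cx)/f,(v-cy)/f,1]); return o+d*(z-o[2])/d[2]
def proj(M,p):
    f,cx,cy,Rc,o=M; c=Rc.T@(np.array(p)-o); return c[:2]/c[2]*f+[cx,cy]
def tri(M1,p1,M2,p2):
    A=[];b=[]
    P=np.zeros((3,3));q=np.zeros(3)
    for M,p in((M1,p1),(M2,p2)):
        f,cx,cy,Rc,o=M; d=Rc@np.array([(p[0]-cx)/f,(p[1]-cy)/f,1]);d/=np.linalg.norm(d);K=np.eye(3)-np.outer(d,d);P+=K;q+=K@o
    return np.linalg.solve(P,q)
E
python3 - <<'E'
from h import *
print(r.read_state())
for n in('side','top','wrist'):
    print(n,viewer.camera_model(n)); cap(n,n+'0')
E
```

```text
total 12
drwxr-xr-x  3 agent agent 4096 Dec  7 01:17 .
drwxr-xr-x 23 root  root  4096 Dec  7 01:17 ..
drwxr-xr-x  2 agent agent 4096 Dec  7 01:17 pics
{'t': 0.0, 'qpos': array([-1.22445829,  0.50836939, -0.23753768,  1.50112561,  0.12567558,
        1.14892352, -0.15479767]), 'joint_vel': array([ 2.44701400e-04,  2.14506493e-05, -1.70485728e-03, -3.92416454e-04,
        3.74529496e-04, -4.52111573e-04, -9.91076289e-04]), 'tau': array([ 6.21095260e-04, -6.20600152e+01, -2.18654081e+00, -2.49647230e+01,
        1.27108296e-02,  1.20036144e-02, -2.40731787e-06]), 'tool_pos': array([0.14901851, 0.60647093, 0.24141301]), 'orientation': array([ 0.18762418,  1.5627312 , -0.19049783]), 'wrist_force': array([-0.62352486,  0.31017321, -0.53399843]), 'torque': array([ 0.02253224, -0.04690275, -0.00538256]), 'gripper_width': 0.08571204036593641}
side {'fov_y': 46.87551200809582, 'cx': 317.59420970765075, 'cy': 198.2756075119759, 'rvec': array([ 0.25134451, -2.86562044,  1.12389299]), 'tvec': array([0.52725358, 0.21696688, 1.05748193])}
top {'fov_y': 45.1277120670098, 'cx': 320.9143797957271, 'cy': 201.57640428967025, 'rvec': array([ 2.10724467, -2.15199708,  0.18198043]), 'tvec': array([-0.139112  ,  0.58954097,  1.25039146])}
wrist {'fov_y': 63.09659971155885, 'cx': 314.7601327157894, 'cy': 194.7430028692444, 'tool_from_camera': array([[-3.06065911e-04, -3.12953050e-01,  9.49768548e-01,
        -1.31541800e-01],
       [ 9.99999949e-01, -1.78853059e-04,  2.63320243e-04,
        -6.97716059e-04],
       [ 8.74621370e-05,  9.49768581e-01,  3.12953089e-01,
        -8.00958700e-02],
       [ 0.00000000e+00,  0.00000000e+00,  0.00000000e+00,
         1.00000000e+00]])}
```

```bash
python3 - <<'E'
from h import *
for n in('side','top'):
    M=model(n); print(n,M[4],[ (p,proj(M,p).round()) for p in [(0,0,0),(.5,0,0),(.5,.3,0),(.8,0,0),(.149,.607,.24)]])
st=r.read_state();print(R.from_rotvec(st['orientation']).as_matrix().round(3)); print(model('wrist')[4])
im=cv2.imread('pics/top0.png'); cv2.imwrite('pics/t0a.png',cv2.resize(im[60:310,100:350],None,fx=2.4,fy=2.4,interpolation=2))
cv2.imwrite('pics/t0b.png',cv2.resize(im[130:290,320:520],None,fx=3.5,fy=3.5,interpolation=2))
E
```

```text
side [0.43329159 0.64216956 0.91826774] [((0, 0, 0), array([548., 293.])), ((0.5, 0, 0), array([332., 261.])), ((0.5, 0.3, 0), array([309., 385.])), ((0.8, 0, 0), array([212., 243.])), ((0.149, 0.607, 0.24), array([580., 643.]))]
top [ 0.36233785 -0.15253003  1.33260473] [((0, 0, 0), array([267., 429.])), ((0.5, 0, 0), array([267., 237.])), ((0.5, 0.3, 0), array([159., 239.])), ((0.8, 0, 0), array([267., 133.])), ((0.149, 0.607, 0.24), array([-26., 393.]))]
[[-0.     0.238  0.971]
 [-0.001  0.971 -0.238]
 [-1.    -0.001  0.   ]]
[0.07109064 0.62518601 0.37315631]
```

```bash
python3 - <<'E'
from h import *
t=model('top');s=model('side')
for n,p,z in[('tower',(427,254),.07),('mouldc',(424,255.5),.036),('jarfloor',(246,188),.006),('lidknob',(359,197),.047),('scoopfloor',(266,256),.005),('mat',(279,262),.003),('handle_end',(278,220),.09),('orgcentre',(157,246),.04),('mtop',(204,155),.034),('blue',(291,149),.075),('red',(318,155),.075),('lid2',(432,183),.047),('lid3',(487,226),.047)]:
    print(n,ray(t,*p,z).round(3))
print('tower tri',tri(t,(427,254),s,(373,135)))
print('knob tri',tri(t,(360,196),s,(309,172)))
E
```

```text
tower [ 0.438 -0.426  0.07 ]
mouldc [ 0.437 -0.425  0.036]
jarfloor [0.638 0.059 0.006]
lidknob [ 0.598 -0.255  0.047]
scoopfloor [0.446 0.003 0.005]
mat [ 0.429 -0.033  0.003]
handle_end [ 0.533 -0.039  0.09 ]
orgcentre [0.477 0.291 0.04 ]
mtop [0.728 0.172 0.034]
blue [ 0.728 -0.074  0.075]
red [ 0.71  -0.146  0.075]
lid2 [ 0.632 -0.455  0.047]
lid3 [ 0.511 -0.596  0.047]
tower tri [ 0.44200124 -0.42999373  0.04999486]
knob tri [ 0.60350495 -0.25902295  0.03355952]
```

```bash
python3 -m pendant '[[[0,-0.158,0.38],0],[[0,-0.158,0.38],0],[[0,-0.158,0.38],0],[[0,-0.158,0.38],0],[[0,-0.158,0.38],0],[[0,-0.158,0.38],0],[[0,-0.158,0.38],0],[[0,0,0],0]]'; cat >> h.py <<'E'
def tilt():
    st=r.read_state(); m=R.from_rotvec(st['orientation']).as_matrix()
    print('t',round(st['t'],2),'pos',np.round(st['tool_pos'],4),'yaw_y',np.degrees(np.arctan2(m[1,1],m[0,1])).round(2),'xaxis',m[:,0].round(4),'w',round(st['gripper_width'],4),'F',np.round(st['wrist_force'],1))
    return st,m
def go(p,yaw=None,n=None):
    "units to go to world p"
    st,m=tilt(); d=m.T@(np.array(p)-st['tool_pos'])
    print('total units',(d/.15).round(3),'dist',np.linalg.norm(d).round(4),'min rows',int(np.ceil(np.linalg.norm(d)/.0625)))
    if yaw is not None:
        cur=np.degrees(np.arctan2(m[1,1],m[0,1])); dy=(yaw-cur+90)%180-90
        print('turn deg (world ccw)',dy.round(2),' tool turn units',(-dy/180).round(4))
E
python3 -c "
from h import *
tilt();print(r.read_state()['qpos'])"
```

```text
t: 1.15
tool_pos: [0.503, 0.3455, 0.2378]
orientation: [0.183, 1.565, -0.19]
wrist_force: [-0.4, 0.7, 0.6]
gripper_width: 0.0852
t 1.15 pos [0.503  0.3455 0.2378] yaw_y 76.4 xaxis [-0.0032 -0.0043 -1.    ] w 0.0852 F [-0.4  0.7  0.6]
[-0.53200542  0.48737165 -0.17768968  1.544094    0.09336639  1.12358998
  0.60307331]
```

```bash
python3 -c "
from h import *
go([.56,0,.22]); go([.42,-.40,.22],0)"
```

```text
t 1.15 pos [0.503  0.3455 0.2378] yaw_y 76.4 xaxis [-0.0032 -0.0043 -1.    ] w 0.0852 F [-0.4  0.7  0.6]
total units [ 0.128 -2.149  0.911] dist 0.3507 min rows 6
t 1.15 pos [0.503  0.3455 0.2378] yaw_y 76.4 xaxis [-0.0032 -0.0043 -1.    ] w 0.0852 F [-0.4  0.7  0.6]
total units [ 0.142 -4.96   0.632] dist 0.7504 min rows 13
turn deg (world ccw) -76.4  tool turn units 0.4244
```

```bash
python3 -m pendant '[[[0.02,-0.36,0.15],0],[[0.02,-0.36,0.15],0],[[0.02,-0.36,0.15],0],[[0.02,-0.36,0.15],0],[[0.02,-0.36,0.15],0],[[0.02,-0.36,0.15],0]]';python3 -m pendant '[[[0,-0.4,0],0],[[0,-0.4,-0.05],0],[[0,-0.4,-0.05],0],[[0,-0.4,-0.05],0],[[0,-0.4,-0.05],0],[[0,-0.4,-0.05],0],[[0,-0.4,0],0],[[0,0,0],0]]'; python3 -c "
from h import *
st,m=tilt(); cap('wrist','w1'); M=model('wrist',st)
print(proj(M,[.44,-.43,.07]), proj(M,[.44,-.43,.036]))"
```

```text
t: 1.9
tool_pos: [0.557, 0.0022, 0.2182]
orientation: [0.175, 1.57, -0.175]
wrist_force: [1.0, -0.0, 0.7]
gripper_width: 0.0853
t: 2.9
tool_pos: [0.4236, -0.4099, 0.2164]
orientation: [0.176, 1.571, -0.173]
wrist_force: [-0.4, 0.4, -1.0]
gripper_width: 0.0853
t 2.9 pos [ 0.4236 -0.4099  0.2164] yaw_y 77.27 xaxis [-0.0066  0.0026 -1.    ] w 0.0853 F [-0.4  0.4 -1. ]
[297.70870347 205.26233936] [299.34542507 193.87881687]
```

```bash
python3 -c "
from h import *
im=cv2.imread('pics/w1.png'); cv2.imwrite('pics/w1c.png',cv2.resize(im[125:255,230:370],None,fx=4.5,fy=4.5,interpolation=2))"
python3 -c "
from h import *
M=model('wrist')
print(ray(M,302.9,193.9,.036),ray(M,301.8,205.7,.07))
go([.440,-.426,.13])"
```

```text
[ 0.44257832 -0.42292237  0.036     ] [ 0.44296837 -0.42295858  0.07      ]
t 2.95 pos [ 0.4251 -0.4068  0.2164] yaw_y 77.47 xaxis [-0.0058  0.0048 -1.    ] w 0.0856 F [ 0.9  0.3 -0.7]
total units [ 0.575 -0.105  0.128] dist 0.0897 min rows 2
```

```bash
python3 -m pendant '[[[0.2,-0.03,0.04],0],[[0.2,-0.03,0.04],0],[[0.17,-0.04,0.04],0],[[0,0,0],0],[[0,0,0],0]]'; python3 -c "
from h import *
st,m=tilt(); cap('wrist','w2'); M=model('wrist',st)
print(proj(M,[.441,-.425,.07]), proj(M,[.441,-.425,.036]))
im=cv2.imread('pics/w2.png'); cv2.imwrite('pics/w2c.png',cv2.resize(im[100:300,200:430],None,fx=3,fy=3,interpolation=2))"
```

```text
t: 3.58
tool_pos: [0.4455, -0.4156, 0.1299]
orientation: [0.17, 1.568, -0.156]
wrist_force: [-0.4, 0.3, -0.1]
gripper_width: 0.0855
t 3.58 pos [ 0.4455 -0.4156  0.1299] yaw_y 78.11 xaxis [-0.002   0.0093 -1.    ] w 0.0855 F [-0.4  0.3 -0.1]
[299.00358981 216.98773895] [300.72085371 199.61076578]
```

```bash
python3 -c "
from h import *
go([.4405,-.4265,.052])"
```

```text
t 3.62 pos [ 0.4455 -0.4156  0.13  ] yaw_y 78.12 xaxis [-0.0019  0.0093 -1.    ] w 0.0855 F [ 0.6  0.2 -0.2]
total units [ 0.519 -0.083 -0.016] dist 0.0789 min rows 2
```

```bash
python3 -m pendant '[[[0.0,-0.08,-0.016],0],[[0.2,0,0],0],[[0.2,0,0],0],[[0.1,0,0],0],[[0,0,0],0]]'; python3 -c "
from h import *
go([.4405,-.4265,.051])"
```

```text
t: 4.25
tool_pos: [0.441, -0.4314, 0.0587]
orientation: [0.166, 1.561, -0.163]
wrist_force: [-0.0, -0.5, -0.3]
gripper_width: 0.0854
t 4.25 pos [ 0.441  -0.4314  0.0587] yaw_y 78.01 xaxis [ 0.0042  0.0015 -1.    ] w 0.0854 F [-0.  -0.5 -0.3]
total units [ 0.052  0.031 -0.01 ] dist 0.0092 min rows 1
```

```bash
python3 -m pendant '[[[0.05,0.03,-0.01],0],[[0,0,0],0]]'; python3 -m pendant '[[[0,0,0],0],[[0,0,0],0],[[0,0,0],0],[[0,0,0],0],[[0,0,0],0],[[0,0,0],0]]' 0 40; python3 -c "
from h import *
tilt()"
```

```text
t: 4.5
tool_pos: [0.441, -0.4272, 0.0525]
orientation: [0.165, 1.558, -0.164]
wrist_force: [0.2, 0.9, -0.8]
gripper_width: 0.0856
t: 5.25
tool_pos: [0.4419, -0.4279, 0.0542]
orientation: [0.163, 1.556, -0.165]
wrist_force: [1.0, -0.3, 0.7]
gripper_width: 0.0196
t 5.25 pos [ 0.4419 -0.4279  0.0542] yaw_y 78.01 xaxis [ 0.0081 -0.0022 -1.    ] w 0.0196 F [ 1.  -0.3  0.7]
```

```bash
python3 -m pendant '[[[-0.1,0,0],0],[[-0.2,0,0],0],[[-0.2,0,0],0],[[-0.2,0,0],0],[[0,0,0],0],[[0,0,0],0]]'; python3 -c "
from h import *
tilt(); im=cap('side','s2'); cv2.imwrite('pics/s2c.png',cv2.resize(im[60:220,280:480],None,fx=3.5,fy=3.5,interpolation=2))
cap('wrist','w3')
go([.62,.04,.17],90)"
```

```text
t: 6.0
tool_pos: [0.4407, -0.4275, 0.166]
orientation: [0.163, 1.556, -0.165]
wrist_force: [-0.8, 1.1, -0.6]
gripper_width: 0.0201
t 6.0 pos [ 0.4407 -0.4275  0.166 ] yaw_y 78.01 xaxis [ 0.0086 -0.0027 -1.    ] w 0.0201 F [-0.8  1.1 -0.6]
t 6.1 pos [ 0.4408 -0.4275  0.1655] yaw_y 78.01 xaxis [ 0.0084 -0.0024 -1.    ] w 0.0201 F [-0.1  0.3 -1.3]
total units [-0.027  3.297  0.521] dist 0.5007 min rows 9
turn deg (world ccw) 11.99  tool turn units -0.0666
```

```bash
python3 - <<'E'
from h import *
im=cv2.imread('pics/top0.png'); hsv=cv2.cvtColor(im,cv2.COLOR_BGR2HSV)
x0,y0=205,150
c=im[y0:y0+75,x0:x0+80]; h=hsv[y0:y0+75,x0:x0+80]
m=((h[...,1]>100)&(h[...,0]<20)).astype('uint8')*255
cs,_=cv2.findContours(m,0,2); k=max(cs,key=cv2.contourArea)
e=cv2.fitEllipse(k); print('floor ellipse',e, cv2.minEnclosingCircle(k))
T=model('top'); print(ray(T,e[0][0]+x0,e[0][1]+y0,.006))
p=np.array([[q[0][0]+x0,q[0][1]+y0] for q in k])
w=np.array([ray(T,*q,.006) for q in p]);  (cc,rr)=cv2.minEnclosingCircle(w[:,:2].astype('float32')); print(cc,rr)
v=cv2.resize(c,None,fx=7,fy=7,interpolation=2); vm=cv2.resize(m,None,fx=7,fy=7,interpolation=0)
cv2.drawContours(v,cv2.findContours(vm,0,2)[0],-1,(0,255,0),1)
cv2.imwrite('pics/jar.png',v)
E
```

```text
floor ellipse ((39.91230010986328, 38.57109832763672), (35.07499694824219, 41.136165618896484), 53.40792465209961) ((40.5, 39.0), 21.219194412231445)
[0.63603849 0.06156977 0.006     ]
(0.6349126100540161, 0.05970101058483124) 0.059411805123090744
```

```bash
python3 -m pendant '[[[0,0.2,0.02],0],[[0,0.36,0.06],0],[[0,0.38,0.06],0],[[0,0.38,0.06],0],[[0,0.38,0.06],0],[[0,0.38,0.06],0],[[0,0.38,0.06],0],[[0,0.38,0.06],0]]';  python3 -m pendant '[[[-0.02,0.2,0.03],0],[[0,0.08,0.03],0],[[0,0,0],0],[[0,0,0],0]]'; python3 -c "
from h import *
st,m=tilt(); cap('wrist','w4')
M=model('wrist',st)
im=cv2.imread('pics/w4.png')
for a in np.linspace(0,6.28,60):
  for z,rr,c in((.006,.061,(0,0,255)),(.072,.061,(0,255,0))):
    p=proj(M,[.636+rr*np.cos(a),.060+rr*np.sin(a),z]); cv2.circle(im,tuple(int(q) for q in p),1,c,-1)
cv2.imwrite('pics/w4o.png',im)
"
```

```text
t: 7.1
tool_pos: [0.5947, -0.0191, 0.1575]
orientation: [0.172, 1.568, -0.175]
wrist_force: [0.7, -1.1, -1.0]
gripper_width: 0.02
t: 7.6
tool_pos: [0.6121, 0.0249, 0.1568]
orientation: [0.168, 1.574, -0.171]
wrist_force: [-0.9, -1.0, -1.6]
gripper_width: 0.0202
t 7.6 pos [0.6121 0.0249 0.1568] yaw_y 77.67 xaxis [-9.7e-03 -7.0e-04 -1.0e+00] w 0.0202 F [-0.9 -1.  -1.6]
```

```bash
python3 -c "
from h import *
im=cv2.imread('pics/w4.png')
im=cv2.convertScaleAbs(im,alpha=1.5); cv2.imwrite('pics/w4c.png',cv2.resize(im[110:320,255:475],None,fx=2.8,fy=2.8,interpolation=2))"
cat >> h.py <<'E'
def fitc(P):
    P=np.array(P)[:,:2]; A=np.c_[2*P,np.ones(len(P))]; s=np.linalg.lstsq(A,(P**2).sum(1),rcond=None)[0]; return s[:2],np.sqrt(s[2]+s[0]**2+s[1]**2)
E
python3 -c "
from h import *
import types
st=dict(tool_pos=[0.6121,0.0249,0.1568],orientation=[0.168,1.574,-0.171])
M=model('wrist',st)
pts=[(60,300),(558,270),(325,68),(505,455),(365,522),(90,200),(520,170),(430,95),(170,110)]
P=[ray(M,x/2.8+255,y/2.8+110,.072) for x,y in pts]; c,rr=fitc(P); print(c,rr, [round(float(np.hypot(*(p[:2]-c)))-rr,4) for p in P])
go([c[0],c[1],.14])
"
```

```text
[0.63263914 0.05686653] 0.06444983699438986 [np.float64(-0.0002), np.float64(-0.0007), np.float64(0.0003), np.float64(0.0026), np.float64(-0.0017), np.float64(-0.0001), np.float64(-0.0007), np.float64(-0.0005), np.float64(0.001)]
t 7.65 pos [0.612  0.0247 0.1569] yaw_y 77.65 xaxis [-9.7e-03 -7.0e-04 -1.0e+00] w 0.0201 F [-0.5  0.  -0.6]
total units [0.111 0.239 0.089] dist 0.0418 min rows 1
```

```bash
python3 -m pendant '[[[0,0.12,0.045],0],[[0,0.12,0.045],0],[[0.1,0,0],0],[[0.15,0,0],0],[[0.15,0,0],0],[[0.1,0,0],0],[[0,0,0],0]]';  python3 -c "
from h import *
go([.633,.057,.047])
"
```

```text
t: 8.52
tool_pos: [0.6329, 0.0571, 0.0761]
orientation: [0.169, 1.575, -0.174]
wrist_force: [-0.2, -0.4, 0.9]
gripper_width: 0.02
t 8.53 pos [0.6329 0.0571 0.0761] yaw_y 77.53 xaxis [-0.0114 -0.0019 -0.9999] w 0.02 F [-0.2 -0.4  0.9]
total units [0.194 0.    0.003] dist 0.0291 min rows 1
```

```bash
python3 -m pendant '[[[0.06,0,0],0],[[0.05,0,0],0],[[0.03,0,0],0],[[0,0,0],0]]';  python3 -c "
from h import *
tilt()"
```

```text
t: 9.02
tool_pos: [0.6337, 0.0569, 0.0552]
orientation: [0.169, 1.573, -0.174]
wrist_force: [-0.3, -0.3, -0.6]
gripper_width: 0.0197
t 9.03 pos [0.6337 0.0569 0.0552] yaw_y 77.51 xaxis [-0.0089 -0.0018 -1.    ] w 0.0197 F [-0.3 -0.3 -0.6]
```

```bash
python3 -m pendant '[[[0.03,0,0],0],[[0.02,0,0],0],[[0.01,0,0],0]]'; python3 -m pendant '[[[0.01,0,0],0],[[0,0,0],0]]'; python3 -c "
from h import *
tilt()"
```

```text
t: 9.4
tool_pos: [0.634, 0.057, 0.0463]
orientation: [0.169, 1.571, -0.173]
wrist_force: [-2.9, 0.2, 8.5]
gripper_width: 0.0201
t: 9.65
tool_pos: [0.6342, 0.057, 0.0468]
orientation: [0.17, 1.57, -0.173]
wrist_force: [-0.7, 0.5, -1.3]
gripper_width: 0.0197
t 9.65 pos [0.6342 0.057  0.0468] yaw_y 77.5 xaxis [-0.0066 -0.0015 -1.    ] w 0.0197 F [-0.7  0.5 -1.3]
```

```bash
python3 -m pendant '[[[0.005,0,0],0],[[0,0,0],0]]';python3 -m pendant '[[[0,0,0],0],[[0,0,0],0],[[0,0,0],0],[[0,0,0],0]]' 0.45; python3 -c "
from h import *
tilt();cap('wrist','w5')"
```

```text
t: 9.9
tool_pos: [0.6343, 0.057, 0.0464]
orientation: [0.17, 1.57, -0.173]
wrist_force: [-1.1, -1.1, 1.7]
gripper_width: 0.0203
t: 10.4
tool_pos: [0.6342, 0.057, 0.0456]
orientation: [0.17, 1.571, -0.173]
wrist_force: [0.2, 0.9, 0.4]
gripper_width: 0.0383
t 10.4 pos [0.6342 0.057  0.0456] yaw_y 77.51 xaxis [-0.0068 -0.0015 -1.    ] w 0.0383 F [0.2 0.9 0.4]
```

```bash
python3 -m pendant '[[[-0.1,0,0],0],[[-0.2,0,0],0],[[-0.3,0,0],0],[[-0.3,0,0],0],[[-0.3,0,0],0],[[0,0,0],0],[[0,0,0],0]]'; python3 - <<'E'
from h import *
st,m=tilt(); im=cap('wrist','w6'); im=cap('top','t6')
cv2.imwrite('pics/t6c.png',cv2.resize(im[140:300,200:360],None,fx=3.7,fy=3.7,interpolation=2))
E
```

```text
t: 11.32
tool_pos: [0.6354, 0.0573, 0.2373]
orientation: [0.17, 1.567, -0.172]
wrist_force: [-0.3, -0.2, -0.4]
gripper_width: 0.0385
t 11.32 pos [0.6354 0.0573 0.2373] yaw_y 77.51 xaxis [-2.9e-03 -9.0e-04 -1.0e+00] w 0.0385 F [-0.3 -0.2 -0.4]
```

```bash
python3 -c "
from h import *
go([.53,-.02,.235])"; python3 -m pendant '[[[0,-0.2,-0.18],0],[[0,-0.2,-0.18],0],[[0,-0.2,-0.18],0],[[0,-0.05,-0.02],0],[[0,0,0],0],[[0,0,0],0]]' 1; python3 - <<'E'
from h import *
st,m=tilt(); im=cap('wrist','w7'); np.save('st7.npy',st,allow_pickle=True)
E
```

```text
t 11.43 pos [0.6355 0.0574 0.2368] yaw_y 77.51 xaxis [-0.0034 -0.001  -1.    ] w 0.0385 F [ 0.8  0.2 -0.2]
total units [ 0.015 -0.656 -0.575] dist 0.1309 min rows 3
t: 12.18
tool_pos: [0.528, -0.0204, 0.2313]
orientation: [0.169, 1.578, -0.171]
wrist_force: [0.1, 0.9, 0.2]
gripper_width: 0.0852
t 12.18 pos [ 0.528  -0.0204  0.2313] yaw_y 77.62 xaxis [-1.350e-02 -3.000e-04 -9.999e-01] w 0.0852 F [0.1 0.9 0.2]
```

```bash
python3 -c "
from h import *
im=cv2.imread('pics/w7.png')
cv2.imwrite('pics/w7c.png',cv2.resize(im[50:210,265:375],None,fx=5,fy=3.7*5/3.7,interpolation=2)[:790])"
python3 -c "
from h import *
st=np.load('st7.npy',allow_pickle=True).item(); M=model('wrist',st)
f=lambda x,y,z: ray(M,x/5+265,y/5+50,z)
e=f(172,740,.091); b=f(265,300,.033); l=f(190,47,.027); rt=f(448,113,.027); bl=f(138,268,.030); br=f(393,335,.030)
print('end',e,'base',b); print('front walls',l,rt,np.linalg.norm(l-rt)); print('back',bl,br,np.linalg.norm(bl-br), 'side',np.linalg.norm(l-bl),np.linalg.norm(rt-br))
fm=(l+rt)/2;bm=(bl+br)/2; d=(fm-bm)[:2]; print('dir body',np.degrees(np.arctan2(d[1],d[0])), 'dir handle',np.degrees(np.arctan2(*( (b-e)[[1,0]]))))
c=(fm+bm)/2; print('origin',c)
d/=np.linalg.norm(d); print('grip',c[:2]-d*.071,'end pred',c[:2]-d*.098)
"
```

```text
end [ 0.5352119  -0.03694543  0.091     ] base [ 0.46822959 -0.00527797  0.033     ]
front walls [ 0.41949319 -0.00940237  0.027     ] [0.44180144 0.03679161 0.027     ] 0.0512985597481465
back [ 0.45701466 -0.02850256  0.03      ] [0.48049302 0.01826256 0.03      ] 0.05232791014981235 side 0.042209926727398116 0.04300423499640179
dir body 153.72272424573399 dir handle 154.69645287820313
origin [0.44970058 0.00428731 0.0285    ]
grip [ 0.51336358 -0.0271455 ] end pred [ 0.53757346 -0.03909882]
```

```bash
python3 -m pendant '[[[0,0,0],0.038],[[0,0,0],0.038],[[0,0,0],0]]'; python3 -c "
from h import *
go([.5134,-.027,.11],64)"
```

```text
t: 12.6
tool_pos: [0.53, -0.0178, 0.2303]
orientation: [0.357, 1.555, -0.361]
wrist_force: [0.3, 0.3, 0.2]
gripper_width: 0.0857
t 12.6 pos [ 0.53   -0.0178  0.2303] yaw_y 63.84 xaxis [-1.390e-02  6.000e-04 -9.999e-01] w 0.0857 F [0.3 0.3 0.2]
total units [ 0.804 -0.1   -0.062] dist 0.1218 min rows 2
turn deg (world ccw) 0.16  tool turn units -0.0009
```

```bash
python3 -m pendant '[[[0.2,-0.05,-0.03],0],[[0.25,-0.05,-0.03],0],[[0.25,0,0],0],[[0.1,0,0],0],[[0,0,0],0],[[0,0,0],0]]'; python3 -c "
from h import *
st,m=tilt(); im=cap('wrist','w8'); M=model('wrist',st); p=proj(M,[.5134,-.027,.0665]);print(p,proj(M,[.5372,-.0388,.091]))
go([.5134,-.027,.0585],64)"
```

```text
t: 13.35
tool_pos: [0.517, -0.0242, 0.1075]
orientation: [0.342, 1.554, -0.342]
wrist_force: [-0.7, -0.3, 0.2]
gripper_width: 0.0858
t 13.35 pos [ 0.517  -0.0242  0.1075] yaw_y 65.06 xaxis [-0.0104  0.0021 -0.9999] w 0.0858 F [-0.7 -0.3  0.2]
[308.92085882 229.94048253] [307.06071323 294.6468815 ]
t 13.4 pos [ 0.5171 -0.0242  0.1076] yaw_y 65.05 xaxis [-0.0101  0.0021 -0.9999] w 0.0857 F [ 0.7  0.4 -0. ]
total units [ 0.328 -0.026 -0.011] dist 0.0493 min rows 1
turn deg (world ccw) -1.05  tool turn units 0.0058
```

```bash
python3 -m pendant '[[[0.12,-0.02,-0.01],0.006],[[0.13,0,0],0],[[0.07,0,0],0],[[0,0,0],0]]'; python3 -c "
from h import *
go([.5134,-.027,.0585],64)"
```

```text
t: 13.9
tool_pos: [0.5172, -0.026, 0.0621]
orientation: [0.356, 1.544, -0.354]
wrist_force: [-0.3, 0.3, -0.1]
gripper_width: 0.0857
t 13.9 pos [ 0.5172 -0.026   0.0621] yaw_y 64.08 xaxis [-0.0024  0.0022 -1.    ] w 0.0857 F [-0.3  0.3 -0.1]
total units [ 0.024 -0.017 -0.02 ] dist 0.0053 min rows 1
turn deg (world ccw) -0.08  tool turn units 0.0004
```

```bash
python3 -m pendant '[[[0.024,-0.015,-0.02],0],[[0,0,0],0]]';python3 -m pendant '[[[0,0,0],0],[[0,0,0],0],[[0,0,0],0],[[0,0,0],0],[[0,0,0],0],[[0,0,0],0],[[0,0,0],0]]' 0 80; python3 -c "
from h import *
tilt()"
```

```text
t: 14.15
tool_pos: [0.5139, -0.0267, 0.0594]
orientation: [0.356, 1.543, -0.353]
wrist_force: [0.6, -0.5, -0.1]
gripper_width: 0.0853
t: 15.02
tool_pos: [0.5145, -0.0268, 0.0604]
orientation: [0.356, 1.541, -0.353]
wrist_force: [-0.0, -0.4, 1.1]
gripper_width: 0.0127
t 15.03 pos [ 0.5145 -0.0268  0.0604] yaw_y 64.1 xaxis [ 8.0e-04  2.1e-03 -1.0e+00] w 0.0127 F [-0.  -0.4  1.1]
```

```bash
python3 -m pendant '[[[-0.1,0,0],0],[[-0.2,0,0],0],[[-0.3,0,0],0],[[-0.2,0,0],0],[[0,0,0],0],[[0,0,0],0]]'; python3 - <<'E'
from h import *
tilt(); im=cap('wrist','w9'); s=cap('side','s9'); cv2.imwrite('pics/s9c.png',cv2.resize(s[150:310,250:450],None,fx=3.5,fy=3.5,interpolation=2))
E
```

```text
t: 15.78
tool_pos: [0.5137, -0.027, 0.1866]
orientation: [0.356, 1.541, -0.353]
wrist_force: [-0.8, -0.2, -0.2]
gripper_width: 0.0127
t 15.78 pos [ 0.5137 -0.027   0.1866] yaw_y 64.1 xaxis [ 9.0e-04  2.1e-03 -1.0e+00] w 0.0127 F [-0.8 -0.2 -0.2]
```

```bash
python3 -m pendant '[[[0.2,0,0],0],[[0.15,0,0],0],[[0,0,0],0]]'; python3 -m pendant '[[[0,0,0],0],[[0,0,0],0]]' 0 20; python3 - <<'E'
from h import *
tilt(); im=cap('wrist','w10'); s=cap('side','s10'); cv2.imwrite('pics/s10c.png',cv2.resize(s[150:310,250:450],None,fx=3.5,fy=3.5,interpolation=2))
E
```

```text
t: 16.25
tool_pos: [0.5123, -0.0268, 0.1299]
orientation: [0.356, 1.546, -0.354]
wrist_force: [-0.6, -0.5, -1.3]
gripper_width: 0.0129
t: 16.5
tool_pos: [0.5125, -0.0268, 0.1303]
orientation: [0.356, 1.547, -0.354]
wrist_force: [0.3, 0.2, -1.9]
gripper_width: 0.0127
t 16.5 pos [ 0.5125 -0.0268  0.1303] yaw_y 64.11 xaxis [-0.0048  0.0022 -1.    ] w 0.0127 F [ 0.3  0.2 -1.9]
```

```bash
python3 -m pendant '[[[-0.3,0,0],0],[[-0.4,0,0],0],[[-0.4,0,0],0],[[-0.2,0,0],0],[[0,0,0.2],0],[[0,0,0.3],0],[[0,0,0.3],0],[[0,0,0.3],0]]' 0 80;  python3 -m pendant '[[[0,0,0.3],0],[[0,0,0.3],0],[[0,0,0.3],0],[[0,0,0],0]]'; python3 - <<'E'
from h import *
st,m=tilt(); print(st['qpos'].round(3))
E
```

```text
t: 17.6
tool_pos: [0.6638, -0.0987, 0.3398]
orientation: [0.354, 1.536, -0.348]
wrist_force: [-0.1, -0.1, -2.0]
gripper_width: 0.0127
t: 18.1
tool_pos: [0.7905, -0.1606, 0.3375]
orientation: [0.355, 1.538, -0.349]
wrist_force: [0.6, -0.4, -3.5]
gripper_width: 0.013
t 18.1 pos [ 0.7905 -0.1606  0.3375] yaw_y 64.28 xaxis [ 0.0051  0.0028 -1.    ] w 0.013 F [ 0.6 -0.4 -3.5]
[ 0.164  0.83   0.028  0.607 -0.024  1.701  1.301]
```

```bash
python3 -m pendant '[[[0,0,0.2],0],[[0,0,0.2],0],[[0,0,0.2],0]]'; python3 -c "
from h import *
st,m=tilt(); print(st['qpos'].round(3))"; python3 -m pendant '[[[0,0,0.2],0],[[0,0,0.2],0],[[0,0,0.2],0]]'; python3 - <<'E'
from h import *
st,m=tilt(); print(st['qpos'].round(3))
E
```

```text
t: 18.48
tool_pos: [0.8478, -0.193, 0.3245]
orientation: [0.353, 1.512, -0.344]
wrist_force: [-1.3, -0.2, -2.2]
gripper_width: 0.0127
t 18.48 pos [ 0.8478 -0.193   0.3245] yaw_y 64.42 xaxis [ 0.0311 -0.0012 -0.9995] w 0.0127 F [-1.3 -0.2 -2.2]
[ 0.192  1.088  0.228  0.063 -0.226  1.962  1.329]
t: 18.85
tool_pos: [0.8746, -0.2189, 0.3029]
orientation: [0.349, 1.452, -0.343]
wrist_force: [-0.6, 1.1, -1.2]
gripper_width: 0.0127
t 18.85 pos [ 0.8746 -0.2189  0.3029] yaw_y 64.45 xaxis [ 0.0887 -0.0157 -0.9959] w 0.0127 F [-0.6  1.1 -1.2]
[ 0.22   1.136  0.235  0.007 -0.238  1.909  1.344]
```

```bash
python3 -m pendant '[[[-0.1,0,0.4],0],[[-0.1,0,0.4],0],[[-0.1,0,0.4],0],[[-0.1,0,0.4],0]]'; python3 -c "
from h import *
st,m=tilt(); print(st['qpos'].round(3))"
```

```text
t: 19.35
tool_pos: [0.9186, -0.2749, 0.3211]
orientation: [0.334, 1.274, -0.338]
wrist_force: [-0.9, 0.3, -1.2]
gripper_width: 0.0127
t 19.35 pos [ 0.9186 -0.2749  0.3211] yaw_y 64.78 xaxis [ 0.2573 -0.0611 -0.9644] w 0.0127 F [-0.9  0.3 -1.2]
[ 0.268  1.127  0.195  0.007 -0.205  1.74   1.39 ]
```

```bash
python3 -c "
from h import *
go([.46,-.12,.32]);"
```

```text
t 19.35 pos [ 0.9186 -0.2749  0.3211] yaw_y 64.78 xaxis [ 0.2573 -0.0611 -0.9644] w 0.0127 F [-0.9  0.3 -1.2]
total units [-0.843 -0.368 -3.093] dist 0.4841 min rows 8
```

```bash
python3 -m pendant '[[[-0.05,-0.02,-0.2],0],[[-0.1,-0.05,-0.37],0],[[-0.1,-0.05,-0.37],0],[[-0.1,-0.05,-0.37],0],[[-0.1,-0.05,-0.37],0],[[-0.1,-0.05,-0.37],0],[[-0.1,-0.05,-0.37],0],[[-0.1,-0.05,-0.37],0]]'; python3 -c "
from h import *
st,m=tilt(); print(st['qpos'].round(3)); go([.34,-.1,.32]);"
```

```text
t: 20.35
tool_pos: [0.5457, -0.1512, 0.3226]
orientation: [0.33, 1.264, -0.328]
wrist_force: [1.0, -0.7, -0.7]
gripper_width: 0.0128
t 20.35 pos [ 0.5457 -0.1512  0.3226] yaw_y 65.35 xaxis [ 0.2688 -0.0591 -0.9614] w 0.0128 F [ 1.  -0.7 -0.7]
[ 0.029  0.214  0.252  1.774 -0.087  0.883  1.447]
t 20.35 pos [ 0.5457 -0.1512  0.3226] yaw_y 65.35 xaxis [ 0.2688 -0.0591 -0.9614] w 0.0128 F [ 1.  -0.7 -0.7]
total units [-0.372 -0.262 -1.338] dist 0.212 min rows 4
```

```bash
python3 -m pendant '[[[-0.1,-0.05,-0.35],0],[[-0.1,-0.05,-0.35],0],[[-0.1,-0.05,-0.35],0]]'; python3 -c "
from h import *
st,m=tilt(); print(st['qpos'].round(3));";python3 -m pendant '[[[-0.05,-0.05,-0.3],0],[[-0.05,-0.05,-0.3],0],[[-0.05,-0.05,-0.3],0]]'; python3 -c "
from h import *
st,m=tilt(); print(st['qpos'].round(3));"
```

```text
t: 20.72
tool_pos: [0.3794, -0.1006, 0.3229]
orientation: [0.325, 1.258, -0.322]
wrist_force: [-0.6, -0.3, 0.1]
gripper_width: 0.0128
t 20.73 pos [ 0.3794 -0.1006  0.3229] yaw_y 65.73 xaxis [ 0.2754 -0.0584 -0.9596] w 0.0128 F [-0.6 -0.3  0.1]
[-0.061 -0.097  0.225  2.103  0.045  0.849  1.279]
t: 21.1
tool_pos: [0.2986, -0.0766, 0.3048]
orientation: [0.32, 1.265, -0.308]
wrist_force: [-0.3, -0.4, -1.2]
gripper_width: 0.0129
t 21.1 pos [ 0.2986 -0.0766  0.3048] yaw_y 66.53 xaxis [ 0.272  -0.0499 -0.961 ] w 0.0129 F [-0.3 -0.4 -1.2]
[ 0.353 -0.23  -0.133  2.254 -0.055  0.837  1.403]
```

```bash
python3 -m pendant '[[[0,0,-0.3],0],[[0,0,-0.3],0],[[0,0,-0.3],0]]'; python3 -c "
from h import *
st,m=tilt(); print(st['qpos'].round(3));"
```

```text
t: 21.48
tool_pos: [0.2574, -0.0566, 0.2505]
orientation: [0.339, 1.296, -0.334]
wrist_force: [-0.8, -0.2, -1.8]
gripper_width: 0.013
t 21.48 pos [ 0.2574 -0.0566  0.2505] yaw_y 64.82 xaxis [ 0.2375 -0.0509 -0.9701] w 0.013 F [-0.8 -0.2 -1.8]
[ 0.174 -0.238 -0.064  2.414  0.014  0.72   1.225]
```

```bash
python3 -c "
from h import *
go([.46,.0,.25])"
```

```text
t 21.48 pos [ 0.2574 -0.0566  0.2505] yaw_y 64.82 xaxis [ 0.2375 -0.0509 -0.9701] w 0.013 F [-0.8 -0.2 -1.8]
total units [0.305 0.915 1.019] dist 0.2104 min rows 4
```

```bash
python3 -m pendant '[[[0.06,0.2,0.22],0],[[0.06,0.2,0.22],0],[[0.06,0.2,0.22],0],[[0.06,0.2,0.22],0],[[0.06,0.1,0.14],0]]'; python3 -m pendant '[[[0,0,0],-0.059],[[0,0,0],-0.059],[[0,0,0],-0.059],[[0,0,0],-0.059],[[0,0,0],-0.059],[[0,0,0],-0.059],[[0,0,0],-0.059],[[0,0,0],-0.059]]';python3 -c "
from h import *
st,m=tilt(); print(st['qpos'].round(3), m.round(3)); cap('wrist','w11'); cap('side','s11')"
```

```text
t: 22.1
tool_pos: [0.4576, -0.0002, 0.2514]
orientation: [0.334, 1.287, -0.332]
wrist_force: [-0.8, 0.2, -1.6]
gripper_width: 0.0131
t: 23.1
tool_pos: [0.4539, 0.0037, 0.2558]
orientation: [-0.945, 1.201, 0.653]
wrist_force: [-0.3, 0.2, -1.6]
gripper_width: 0.013
t 23.1 pos [0.4539 0.0037 0.2558] yaw_y 150.3 xaxis [ 0.2622 -0.0569 -0.9633] w 0.013 F [-0.3  0.2 -1.6]
[ 0.26   0.107 -0.436  2.109  0.228  0.695  2.307] [[ 0.262 -0.84   0.476]
 [-0.057  0.479  0.876]
 [-0.963 -0.257  0.078]]
```

```bash
python3 -m pendant '[[[0.3,0.08,-0.025],0],[[0.35,0.093,-0.03],0],[[0.3,0.08,-0.023],0],[[0.15,0.04,-0.012],0],[[0,0,0],0]]'; python3 -c "
from h import *
go([.454,.004,.077])"
```

```text
t: 23.82
tool_pos: [0.4551, 0.0051, 0.0845]
orientation: [-0.927, 1.197, 0.633]
wrist_force: [-0.0, -0.1, -1.4]
gripper_width: 0.0132
t 23.82 pos [0.4551 0.0051 0.0845] yaw_y 148.84 xaxis [ 0.2711 -0.0561 -0.9609] w 0.0132 F [-0.  -0.1 -1.4]
total units [ 0.046  0.015 -0.014] dist 0.0076 min rows 1
```

```bash
python3 -m pendant '[[[0.05,0.013,-0.005],0],[[0.025,0.007,0],0],[[0,0,0],0]]'; python3 -c "
from h import *
tilt()"; python3 -m pendant '[[[0,0,0],0],[[0,0,0],0],[[0,0,0],0],[[0,0,0],0]]' 1; python3 -c "
from h import *
tilt(); cap('wrist','w12')"
```

```text
t: 24.2
tool_pos: [0.4579, 0.0085, 0.0767]
orientation: [-0.919, 1.187, 0.63]
wrist_force: [0.7, 0.8, -1.5]
gripper_width: 0.0129
t 24.2 pos [0.4579 0.0085 0.0767] yaw_y 148.42 xaxis [ 0.2797 -0.0485 -0.9589] w 0.0129 F [ 0.7  0.8 -1.5]
t: 24.7
tool_pos: [0.4596, 0.0089, 0.0794]
orientation: [-0.916, 1.182, 0.627]
wrist_force: [-0.5, -0.5, 0.9]
gripper_width: 0.0837
t 24.7 pos [0.4596 0.0089 0.0794] yaw_y 148.21 xaxis [ 0.2851 -0.0468 -0.9574] w 0.0837 F [-0.5 -0.5  0.9]
```

```bash
python3 -m pendant '[[[-0.2,0,0],0],[[-0.35,0,0],0],[[-0.35,0,0],0],[[-0.35,0,0],0],[[-0.25,0,0],0]]'; python3 -c "
from h import *
go([.3,.2,.35])"
```

```text
t: 25.38
tool_pos: [0.3937, 0.0209, 0.2942]
orientation: [-0.915, 1.189, 0.637]
wrist_force: [0.0, -0.7, -0.3]
gripper_width: 0.0853
t 25.38 pos [0.3937 0.0209 0.2942] yaw_y 148.53 xaxis [ 0.2744 -0.0442 -0.9606] w 0.0853 F [ 0.  -0.7 -0.3]
total units [-0.582  1.021  0.758] dist 0.2097 min rows 4
```

```bash
python3 -m pendant '[[[-0.14,0.26,0.19],0],[[-0.14,0.26,0.19],0],[[-0.14,0.26,0.19],0],[[-0.14,0.26,0.19],0]]'; python3 -c "
from h import *
st,m=tilt(); print(st['qpos'].round(3)); w=np.array([-.82,-.57,.5])*.05; print((m.T@w/.15).round(3))"
```

```text
t: 25.88
tool_pos: [0.2975, 0.204, 0.3497]
orientation: [-0.912, 1.188, 0.624]
wrist_force: [0.7, 1.1, 0.5]
gripper_width: 0.085
t 25.88 pos [0.2975 0.204  0.3497] yaw_y 147.89 xaxis [ 0.2808 -0.0487 -0.9585] w 0.085 F [0.7 1.1 0.5]
[ 0.425 -0.221 -1.057  2.029  0.019  1.021  1.946]
[-0.227  0.082 -0.283]
```

```bash
python3 -m pendant '[[[-0.22,0.08,-0.28],0],[[-0.22,0.08,-0.28],0],[[-0.22,0.08,-0.28],0],[[-0.22,0.08,-0.28],0]]'; python3 -c "
from h import *
st,m=tilt(); print(st['qpos'].round(3)); w=np.array([-.82,-.57,.5])*.05; print((m.T@w/.15).round(3))"
```

```text
t: 26.38
tool_pos: [0.2471, 0.1854, 0.3805]
orientation: [-0.921, 1.174, 0.622]
wrist_force: [0.9, -0.6, 0.8]
gripper_width: 0.0852
t 26.38 pos [0.2471 0.1854 0.3805] yaw_y 148.24 xaxis [ 0.2934 -0.048  -0.9548] w 0.0852 F [ 0.9 -0.6  0.8]
[-0.417 -0.231 -0.45   2.034  0.171  1.164  1.683]
[-0.23   0.081 -0.281]
```

```bash
for i in 1; do python3 -m pendant '[[[-0.2,0.08,-0.28],0],[[-0.2,0.08,-0.28],0],[[-0.2,0.08,-0.28],0],[[-0.2,0.08,-0.28],0],[[-0.2,0.08,-0.28],0],[[-0.2,0.08,-0.28],0],[[-0.2,0.08,-0.28],0],[[-0.2,0.08,-0.28],0]]';done; python3 -c "
from h import *
st,m=tilt(); print(st['qpos'].round(3)); w=np.array([-.82,-.57,.2])*.05; print((m.T@w/.15).round(3))"
```

```text
t: 27.38
tool_pos: [0.1685, 0.1676, 0.4057]
orientation: [-0.987, 1.288, 0.577]
wrist_force: [0.8, 0.1, -0.5]
gripper_width: 0.0858
t 27.38 pos [0.1685 0.1676 0.4057] yaw_y 149.11 xaxis [ 0.2275 -0.1618 -0.9602] w 0.0858 F [ 0.8  0.1 -0.5]
[-1.218 -0.237 -0.052  1.981  0.257  1.49   1.299]
[-0.095  0.113 -0.306]
```

```bash
python3 -c "
from h import *
go([.32,.17,.2])"; cd .;
```

```text
t 27.38 pos [0.1685 0.1676 0.4057] yaw_y 149.11 xaxis [ 0.2275 -0.1618 -0.9602] w 0.0858 F [ 0.8  0.1 -0.5]
total units [ 1.544 -0.442  0.566] dist 0.2555 min rows 5
```

```bash
python3 -m pendant '[[[0.2,-0.1,0.1],0],[[0.27,-0.08,0.1],0],[[0.27,-0.08,0.1],0],[[0.27,-0.08,0.1],0],[[0.27,-0.08,0.1],0],[[0.27,-0.02,0.06],0]]'; python3 -c "
from h import *
st,m=tilt(); print(st['qpos'].round(3)); w=np.array([-.87,-.5,0.1])*.05; print((m.T@w/.15).round(3))"
```

```text
t: 28.12
tool_pos: [0.3224, 0.1736, 0.1957]
orientation: [-0.985, 1.277, 0.587]
wrist_force: [0.8, 1.5, -0.2]
gripper_width: 0.0853
t 28.12 pos [0.3224 0.1736 0.1957] yaw_y 149.45 xaxis [ 0.2319 -0.1506 -0.961 ] w 0.0853 F [ 0.8  1.5 -0.2]
[-1.066  0.139  0.276  2.287  0.373  0.699  1.528]
[-0.074  0.149 -0.292]
```

```bash
python3 -m pendant '[[[-0.07,0.15,-0.29],0],[[-0.07,0.15,-0.29],0],[[-0.07,0.15,-0.29],0],[[-0.07,0.15,-0.29],0]]'; python3 -c "
from h import *
st,m=tilt(); print(st['qpos'].round(3)); w=np.array([-.87,-.5,0.2])*.05; print((m.T@w/.15).round(3))"
```

```text
t: 28.62
tool_pos: [0.1707, 0.0904, 0.2193]
orientation: [-0.991, 1.296, 0.589]
wrist_force: [0.3, -0.9, 0.0]
gripper_width: 0.0854
t 28.62 pos [0.1707 0.0904 0.2193] yaw_y 149.68 xaxis [ 0.217  -0.1614 -0.9627] w 0.0854 F [ 0.3 -0.9  0. ]
[-0.884 -0.189 -0.191  2.498  0.305  0.891  1.338]
[-0.1    0.142 -0.293]
```

```bash
python3 -c "
from h import *
cap('side','s13')"
python3 -m pendant '[[[-0.2,0.12,-0.2],0],[[-0.2,0.12,-0.2],0]]'; python3 -c "
from h import *
st,m=tilt(); print(st['qpos'].round(3)); w=np.array([-.5,-.3,0.8])*.05; print((m.T@w/.15).round(3))"
```

```text
t: 28.92
tool_pos: [0.1275, 0.0925, 0.2362]
orientation: [-0.995, 1.319, 0.563]
wrist_force: [1.6, 0.2, -0.9]
gripper_width: 0.0857
t 28.93 pos [0.1275 0.0925 0.2362] yaw_y 148.89 xaxis [ 0.2077 -0.1877 -0.96  ] w 0.0857 F [ 1.6  0.2 -0.9]
[-1.303 -0.235 -0.055  2.471  0.267  1.064  1.087]
[-0.272  0.014 -0.187]
```

```bash
python3 -m pendant '[[[0.1,-0.1,0.3],0],[[0,-0.1,0.3],0]]'; python3 -c "
from h import *
tilt()
s=model('side')
for p in [(580,75),(612,160),(545,90),(240,45),(425,75),(570,40),(590,100),(634,150)]: print(p,ray(s,*p,0).round(2))
t=model('top')
for p in [(575,378),(585,65),(620,400),(560,300),(628,240)]: print(p,ray(t,*p,0).round(2))
"
```

```text
t: 29.18
tool_pos: [0.2012, 0.1548, 0.2257]
orientation: [-1.004, 1.309, 0.578]
wrist_force: [-0.6, 0.6, 1.1]
gripper_width: 0.0851
t 29.18 pos [0.2012 0.1548 0.2257] yaw_y 149.83 xaxis [ 0.2117 -0.1803 -0.9606] w 0.0851 F [-0.6  0.6  1.1]
(580, 75) [-0.27 -0.97  0.  ]
(612, 160) [-0.26 -0.51  0.  ]
(545, 90) [-0.12 -0.85 -0.  ]
(240, 45) [ 1.01 -0.95  0.  ]
(425, 75) [ 0.29 -0.87  0.  ]
(570, 40) [-0.28 -1.23  0.  ]
(590, 100) [-0.27 -0.81  0.  ]
(634, 150) [-0.34 -0.57  0.  ]
(575, 378) [ 0.11 -0.81  0.  ]
(585, 65) [ 0.99 -0.94  0.  ]
(620, 400) [ 0.05 -0.92  0.  ]
(560, 300) [ 0.31 -0.79  0.  ]
(628, 240) [ 0.47 -1.    0.  ]
```

```bash
python3 -m pendant '[[[-0.1,0,0],0.059],[[-0.1,0,0],0.059],[[-0.1,0,0],0.059],[[-0.1,0,0],0.059],[[-0.1,0,0],0.059],[[-0.1,0,0],0.059],[[-0.1,0,0],0.059],[[-0.1,0,0],0.059]]'; python3 -m pendant '[[[-0.1,0,0],0.059],[[-0.1,0,0],0.059],[[-0.1,0,0],0.059],[[0,0,0],0.059],[[0,0,0],0.059],[[0,0,0],0.059],[[0,0,0],0.059],[[0,0,0],0.059]]'; python3 -c "
from h import *
st,m=tilt(); print(st['qpos'].round(3)); go([.38,-.2,.4])"
```

```text
t: 30.18
tool_pos: [0.1764, 0.1782, 0.3422]
orientation: [0.249, 1.287, -0.455]
wrist_force: [0.4, -0.1, -0.5]
gripper_width: 0.0856
t: 31.18
tool_pos: [0.1667, 0.1863, 0.3858]
orientation: [1.479, 0.71, -1.361]
wrist_force: [0.5, 0.6, -0.0]
gripper_width: 0.0852
t 31.18 pos [0.1667 0.1863 0.3858] yaw_y -22.03 xaxis [ 0.2059 -0.1863 -0.9607] w 0.0852 F [ 0.5  0.6 -0. ]
[-0.924 -0.182 -0.289  1.992  0.212  1.431 -1.644]
t 31.18 pos [0.1667 0.1863 0.3858] yaw_y -22.03 xaxis [ 0.2059 -0.1863 -0.9607] w 0.0852 F [ 0.5  0.6 -0. ]
total units [0.682 2.229 1.797] dist 0.4415 min rows 8
```

```bash
python3 -m pendant '[[[0.06,0.2,0.3],0],[[0.06,0.25,0.3],0],[[0.06,0.3,0.2],0],[[0.06,0.3,0.2],0],[[0.06,0.3,0.2],0],[[0.06,0.3,0.2],0],[[0.06,0.3,0.2],0],[[0.06,0.3,0.2],0]]'; python3 -c "
from h import *
st,m=tilt(); print(st['qpos'].round(3)); go([.1,-.45,.42])"
```

```text
t: 32.17
tool_pos: [0.3927, -0.1342, 0.4204]
orientation: [1.433, 0.704, -1.376]
wrist_force: [1.7, 0.7, -0.1]
gripper_width: 0.0856
t 32.17 pos [ 0.3927 -0.1342  0.4204] yaw_y -20.74 xaxis [ 0.187  -0.2178 -0.9579] w 0.0856 F [ 1.7  0.7 -0.1]
[-0.379 -0.093  0.426  1.826  0.266  1.208 -0.402]
t 32.17 pos [ 0.3927 -0.1342  0.4204] yaw_y -20.74 xaxis [ 0.187  -0.2178 -0.9579] w 0.0856 F [ 1.7  0.7 -0.1]
total units [ 0.096 -1.044  2.672] dist 0.4306 min rows 7
```

```bash
python3 -m pendant '[[[0.01,-0.13,0.35],0],[[0.01,-0.13,0.37],0],[[0.01,-0.13,0.37],0],[[0.01,-0.13,0.37],0],[[0.01,-0.13,0.37],0],[[0.01,-0.15,0.35],0],[[0.01,-0.15,0.3],0],[[0.01,-0.05,0.1],0]]'; python3 -c "
from h import *
st,m=tilt(); print(st['qpos'].round(3)); go([-.25,-.38,.42]); cap('wrist','w14');cap('side','s14')"
```

```text
t: 33.17
tool_pos: [0.0984, -0.4503, 0.4219]
orientation: [1.432, 0.696, -1.386]
wrist_force: [0.1, 0.2, 0.7]
gripper_width: 0.0859
t 33.17 pos [ 0.0984 -0.4503  0.4219] yaw_y -21.21 xaxis [ 0.1826 -0.2241 -0.9573] w 0.0859 F [0.1 0.2 0.7]
[-0.111 -0.158  1.322  1.76   0.062  1.143  0.823]
t 33.17 pos [ 0.0984 -0.4503  0.4219] yaw_y -21.21 xaxis [ 0.1826 -0.2241 -0.9573] w 0.0859 F [0.1 0.2 0.7]
total units [-0.517 -2.262  0.482] dist 0.3555 min rows 6
```

```bash
python3 -m pendant '[[[-0.06,-0.25,0.05],0],[[-0.06,-0.25,0.05],0],[[-0.06,-0.25,0.05],0],[[-0.06,-0.25,0.05],0]]'; python3 -c "
from h import *
st,m=tilt(); print(st['qpos'].round(3)); go([-.25,-.38,.42]); "
```

```text
t: 33.78
tool_pos: [-0.0479, -0.4139, 0.4223]
orientation: [1.422, 0.71, -1.373]
wrist_force: [-1.1, 0.4, 0.9]
gripper_width: 0.0854
t 33.77 pos [-0.0479 -0.4139  0.4223] yaw_y -20.13 xaxis [ 0.1844 -0.2196 -0.958 ] w 0.0854 F [-1.1  0.4  0.9]
[ 0.374 -0.223  1.16   1.789  0.025  1.213  1.173]
t 33.77 pos [-0.0479 -0.4139  0.4223] yaw_y -20.13 xaxis [ 0.1844 -0.2196 -0.958 ] w 0.0854 F [-1.1  0.4  0.9]
total units [-0.284 -1.304  0.295] dist 0.2049 min rows 4
```

```bash
python3 -m pendant '[[[-0.07,-0.3,0.07],0],[[-0.07,-0.3,0.07],0],[[-0.07,-0.35,0.07],0],[[-0.07,-0.35,0.07],0]]'; python3 -c "
from h import *
st,m=tilt(); print(st['qpos'].round(3)); go([-.37,-.25,.42]);cap('wrist','w15') "
```

```text
t: 34.28
tool_pos: [-0.2196, -0.3486, 0.4278]
orientation: [1.385, 0.711, -1.398]
wrist_force: [-0.4, -1.2, -0.1]
gripper_width: 0.0853
t 34.27 pos [-0.2196 -0.3486  0.4278] yaw_y -19.56 xaxis [ 0.1584 -0.2425 -0.9571] w 0.0853 F [-0.4 -1.2 -0.1]
[ 0.657 -0.237  1.343  1.734 -0.019  1.305  1.653]
t 34.27 pos [-0.2196 -0.3486  0.4278] yaw_y -19.56 xaxis [ 0.1584 -0.2425 -0.9571] w 0.0853 F [-0.4 -1.2 -0.1]
total units [-0.268 -1.145 -0.241] dist 0.18 min rows 3
```

```bash
python3 -c "
from h import *
M=model('wrist')
for z in(-.75,-.4):
  for p in [(20,80),(90,165),(170,270),(230,150),(290,235)]: print(z,p,ray(M,*p,z).round(2))
print(ray(M,290,235,0))
"
```

```text
-0.75 (20, 80) [-0.9  -0.18 -0.75]
-0.75 (90, 165) [-0.9  -0.5  -0.75]
-0.75 (170, 270) [-0.93 -1.08 -0.75]
-0.75 (230, 150) [-0.42 -0.66 -0.75]
-0.75 (290, 235) [-0.36 -1.17 -0.75]
-0.4 (20, 80) [-0.72 -0.19 -0.4 ]
-0.4 (90, 165) [-0.72 -0.43 -0.4 ]
-0.4 (170, 270) [-0.73 -0.85 -0.4 ]
-0.4 (230, 150) [-0.36 -0.55 -0.4 ]
-0.4 (290, 235) [-0.32 -0.92 -0.4 ]
[-0.27383062 -0.63042719  0.        ]
```

```bash
python3 -m pendant '[[[-0.1,-0.35,-0.08],0],[[-0.1,-0.35,-0.08],0],[[-0.1,-0.35,-0.08],0],[[-0.1,-0.1,0],0]]'; python3 -c "
from h import *
st,m=tilt(); print(st['qpos'].round(3)); go([-.42,-.23,.62]) "
```

```text
t: 34.83
tool_pos: [-0.3262, -0.2167, 0.45]
orientation: [1.348, 0.723, -1.448]
wrist_force: [1.0, -0.4, 0.7]
gripper_width: 0.0851
t 34.83 pos [-0.3262 -0.2167  0.45  ] yaw_y -19.82 xaxis [ 0.1081 -0.2599 -0.9596] w 0.0851 F [ 1.  -0.4  0.7]
[ 1.076 -0.237  1.344  1.671 -0.04   1.432  2.062]
t 34.83 pos [-0.3262 -0.2167  0.45  ] yaw_y -19.82 xaxis [ 0.1081 -0.2599 -0.9596] w 0.0851 F [ 1.  -0.4  0.7]
total units [-1.132 -0.327  0.543] dist 0.1946 min rows 4
```

```bash
python3 -m pendant '[[[-0.28,-0.08,0.13],0],[[-0.28,-0.08,0.13],0],[[-0.28,-0.08,0.13],0],[[-0.28,-0.08,0.13],0]]'; python3 -c "
from h import *
st,m=tilt(); print(st['qpos'].round(3)); w=np.array([-.5,-.25,.83])*.06; print((m.T@w/.15).round(3))"
```

```text
t: 35.33
tool_pos: [-0.3419, -0.2071, 0.6146]
orientation: [1.301, 0.736, -1.51]
wrist_force: [0.7, -0.4, 0.0]
gripper_width: 0.0854
t 35.33 pos [-0.3419 -0.2071  0.6146] yaw_y -20.27 xaxis [ 0.0464 -0.2812 -0.9585] w 0.0854 F [ 0.7 -0.4  0. ]
[ 0.99  -0.237  1.342  1.219 -0.002  1.803  1.973]
[-0.299 -0.103  0.245]
```

```bash
python3 -m pendant '[[[-0.3,-0.1,0.24],0],[[-0.3,-0.1,0.24],0],[[-0.3,-0.1,0.24],0],[[-0.3,-0.1,0.24],0]]'; python3 -c "
from h import *
st,m=tilt(); print(st['qpos'].round(3)); w=np.array([-.5,-.25,.83])*.06; print((m.T@w/.15).round(3))"
```

```text
t: 35.83
tool_pos: [-0.3375, -0.2353, 0.7349]
orientation: [1.164, 0.721, -1.64]
wrist_force: [0.2, 0.3, -1.6]
gripper_width: 0.0854
t 35.83 pos [-0.3375 -0.2353  0.7349] yaw_y -21.23 xaxis [-0.0801 -0.3657 -0.9273] w 0.0854 F [ 0.2  0.3 -1.6]
[ 0.77  -0.236  1.342  0.865  0.105  1.964  1.824]
[-0.255 -0.129  0.28 ]
```

```bash
python3 -m pendant '[[[-0.25,-0.13,0.28],0],[[-0.25,-0.13,0.28],0],[[-0.25,-0.13,0.28],0]]'; python3 -c "
from h import *
st,m=tilt(); print(st['qpos'].round(3)); w=np.array([-.5,-.25,.83])*.06; print((m.T@w/.15).round(3))
im=cv2.imread('pics/w7.png'); cv2.imwrite('pics/w7o.png',cv2.resize(im[0:140,440:640],None,fx=4,fy=4,interpolation=2))"
```

```text
t: 36.2
tool_pos: [-0.3459, -0.2599, 0.7902]
orientation: [1.036, 0.687, -1.74]
wrist_force: [-0.3, -0.4, 0.9]
gripper_width: 0.0854
t 36.2 pos [-0.3459 -0.2599  0.7902] yaw_y -22.25 xaxis [-0.1765 -0.4469 -0.877 ] w 0.0854 F [-0.3 -0.4  0.9]
[ 0.64  -0.236  1.342  0.714  0.203  1.964  1.773]
[-0.211 -0.145  0.308]
```

```bash
python3 -c "
from h import *
st=np.load('st7.npy',allow_pickle=True).item(); M=model('wrist',st)
f=lambda x,y,z: ray(M,x/4+440,y/4,z)
a=f(160,290,0);b=f(800,530,0); d=b-a; print('corner',a,'yaw',np.degrees(np.arctan2(d[1],d[0])))
c=f(270,290,.040);e=f(800,488,.040); d=e-c; print('top in edge',c,e,np.degrees(np.arctan2(d[1],d[0])))
for s in [(505,155),(600,165),(702,215),(438,260),(640,340)]: print(f(*s,.023).round(4))
T=model('top')
# organiser corners from top0 crop t0a (scale 2.4 + (100,60)), 
g=lambda x,y,z: ray(T,x/2.4+100,y/2.4+60,z)
print('far corner top',g(75,350,.04),'far left',g(15,440,.04),'near right',g(255,452,.062),'near left',g(188,540,.062))
"
```

```text
corner [0.46943653 0.16885275 0.        ] yaw 59.11797367252657
top in edge [0.4729903  0.17489357 0.04      ] [0.54623068 0.29833766 0.04      ] 59.31900381970781
[0.4555 0.2399 0.023 ]
[0.4626 0.262  0.023 ]
[0.4792 0.2862 0.023 ]
[0.4759 0.2243 0.023 ]
[0.5055 0.2729 0.023 ]
far corner top [0.58766975 0.36586431 0.04      ] far left [0.48670306 0.42839904 0.04      ] near right [0.46582458 0.15351185 0.062     ] near left [0.37196362 0.22433264 0.062     ]
```

```bash
python3 -c "
from h import *
go([-.36,-.03,.68])"
```

```text
t 36.2 pos [-0.3459 -0.2599  0.7902] yaw_y -22.25 xaxis [-0.1765 -0.4469 -0.877 ] w 0.0854 F [-0.3 -0.4  0.9]
total units [-0.024 -0.672 -1.564] dist 0.2554 min rows 5
```

```bash
python3 -m pendant '[[[0,-0.12,-0.3],0],[[0,-0.12,-0.3],0],[[0,-0.12,-0.3],0],[[0,-0.12,-0.3],0],[[0,-0.12,-0.3],0]]'; python3 -c "
from h import *
st,m=tilt(); print(st['qpos'].round(3));w=np.array([-.5,0,.83])*.06; print((m.T@w/.15).round(3))"
```

```text
t: 36.83
tool_pos: [-0.3495, -0.1169, 0.7158]
orientation: [1.021, 0.705, -1.712]
wrist_force: [-1.0, 0.2, 0.1]
gripper_width: 0.0852
t 36.83 pos [-0.3495 -0.1169  0.7158] yaw_y -20.4 xaxis [-0.1631 -0.4487 -0.8786] w 0.0852 F [-1.   0.2  0.1]
[ 1.694 -0.228  0.977  1.079 -0.157  1.824  2.269]
[-0.259 -0.186  0.22 ]
```

```bash
python3 -m pendant '[[[-0.26,-0.19,0.22],0],[[-0.26,-0.19,0.22],0],[[-0.26,-0.19,0.22],0]]'; python3 -c "
from h import *
st,m=tilt(); print(st['qpos'].round(3));w=np.array([-.5,0,.83])*.06; print((m.T@w/.15).round(3), np.degrees(np.arctan2(m[1,0],m[0,0])))"
```

```text
t: 37.2
tool_pos: [-0.3898, -0.1015, 0.786]
orientation: [1.002, 0.681, -1.812]
wrist_force: [-0.5, 0.8, 0.4]
gripper_width: 0.0856
t 37.2 pos [-0.3898 -0.1015  0.786 ] yaw_y -24.74 xaxis [-0.2396 -0.4564 -0.8569] w 0.0856 F [-0.5  0.8  0.4]
[ 1.209 -0.237  1.347  0.759 -0.046  1.964  2.155]
[-0.237 -0.192  0.24 ] -117.69751476803694
```

```bash
python3 -m pendant '[[[-0.24,-0.19,0.24],0]]'; python3 -c "
from h import *
st,m=tilt(); print(st['qpos'].round(3)); print(np.degrees(np.arctan2(m[1,0],m[0,0])));go([-.3,-.15,.6])"
```

```text
t: 37.33
tool_pos: [-0.3938, -0.1106, 0.8051]
orientation: [0.966, 0.682, -1.849]
wrist_force: [-1.5, -0.1, -0.5]
gripper_width: 0.0853
t 37.33 pos [-0.3938 -0.1106  0.8051] yaw_y -25.58 xaxis [-0.2774 -0.467  -0.8396] w 0.0853 F [-1.5 -0.1 -0.5]
[ 1.156 -0.237  1.343  0.705 -0.008  1.964  2.121]
-120.70999773785101
t 37.33 pos [-0.3938 -0.1106  0.8051] yaw_y -25.58 xaxis [-0.2774 -0.467  -0.8396] w 0.0853 F [-1.5 -0.1 -0.5]
total units [ 1.097  0.755 -0.745] dist 0.2289 min rows 4
```

```bash
python3 -m pendant '[[[0.27,0.18,-0.18],0],[[0.27,0.18,-0.18],0],[[0.27,0.18,-0.18],0]]'; python3 -c "
from h import *
st,m=tilt(); print(st['qpos'].round(3)); go([-.15,-.38,.52])"
```

```text
t: 37.7
tool_pos: [-0.3624, -0.1229, 0.7493]
orientation: [0.941, 0.693, -1.832]
wrist_force: [0.9, -0.1, 0.5]
gripper_width: 0.0854
t 37.7 pos [-0.3624 -0.1229  0.7493] yaw_y -24.1 xaxis [-0.2726 -0.4785 -0.8347] w 0.0854 F [ 0.9 -0.1  0.5]
[ 1.79  -0.23   0.875  1.04  -0.146  1.759  2.231]
t 37.7 pos [-0.3624 -0.1229  0.7493] yaw_y -24.1 xaxis [-0.2726 -0.4785 -0.8347] w 0.0854 F [ 0.9 -0.1  0.5]
total units [1.71  2.086 0.059] dist 0.4047 min rows 7
```

```bash
python3 -m pendant '[[[0.24,0.3,0.01],0],[[0.24,0.3,0.01],0],[[0.24,0.3,0.01],0],[[0.24,0.3,0.01],0],[[0.24,0.3,0.01],0],[[0.24,0.3,0.01],0],[[0.24,0.3,0.01],0]]'; python3 -c "
from h import *
st,m=tilt(); print(st['qpos'].round(3)); go([.15,-.42,.45])"
```

```text
t: 38.58
tool_pos: [-0.2841, -0.2426, 0.6727]
orientation: [0.965, 0.695, -1.813]
wrist_force: [0.3, 1.3, 0.3]
gripper_width: 0.0851
t 38.58 pos [-0.2841 -0.2426  0.6727] yaw_y -23.75 xaxis [-0.2534 -0.468  -0.8466] w 0.0851 F [0.3 1.3 0.3]
[ 2.873 -0.237 -0.131  1.37  -0.368  1.548  2.26 ]
t 38.58 pos [-0.2841 -0.2426  0.6727] yaw_y -23.75 xaxis [-0.2534 -0.468  -0.8466] w 0.0851 F [0.3 1.3 0.3]
total units [ 1.077  3.197 -0.772] dist 0.5191 min rows 9
```

```bash
python3 -m pendant '[[[0.12,0.35,0],0],[[0.12,0.35,0],0],[[0.12,0.35,0],0],[[0.12,0.35,0],0]]'; python3 -c "
from h import *
st,m=tilt(); print(st['qpos'].round(3)); go([.15,-.42,.45])"
```

```text
t: 39.08
tool_pos: [-0.1822, -0.355, 0.6285]
orientation: [1.012, 0.703, -1.778]
wrist_force: [-1.0, -0.5, 0.1]
gripper_width: 0.0853
t 39.08 pos [-0.1822 -0.355   0.6285] yaw_y -23.22 xaxis [-0.2176 -0.4451 -0.8686] w 0.0853 F [-1.  -0.5  0.1]
[ 2.11  -0.236 -0.094  1.473 -0.016  1.385  1.613]
t 39.08 pos [-0.1822 -0.355   0.6285] yaw_y -23.22 xaxis [-0.2176 -0.4451 -0.8686] w 0.0853 F [-1.  -0.5  0.1]
total units [ 0.745  2.239 -0.971] dist 0.3827 min rows 7
```

```bash
python3 -c "
from h import *
go([-.1,-.5,.5])"; python3 -m pendant '[[[0.3,0.2,0.05],0],[[0.3,0.2,0.05],0],[[0.3,0.2,0.05],0],[[0.3,0.2,0.05],0]]'; python3 -c "
from h import *
st,m=tilt(); print(st['qpos'].round(3)); go([.15,-.48,.42])"
```

```text
t 39.08 pos [-0.1822 -0.355   0.6285] yaw_y -23.22 xaxis [-0.2176 -0.4451 -0.8686] w 0.0853 F [-1.  -0.5  0.1]
total units [1.055 0.909 0.173] dist 0.2105 min rows 4
t: 39.58
tool_pos: [-0.1001, -0.515, 0.4814]
orientation: [0.997, 0.707, -1.756]
wrist_force: [-0.7, -1.0, 0.7]
gripper_width: 0.085
t 39.58 pos [-0.1001 -0.515   0.4814] yaw_y -21.73 xaxis [-0.2042 -0.455  -0.8667] w 0.085 F [-0.7 -1.   0.7]
[ 2.049 -0.039 -0.439  1.707  0.207  0.991  1.162]
t 39.58 pos [-0.1001 -0.515   0.4814] yaw_y -21.73 xaxis [-0.2042 -0.455  -0.8667] w 0.085 F [-0.7 -1.   0.7]
total units [-0.092  1.472 -0.909] dist 0.2599 min rows 5
```

```bash
python3 -m pendant '[[[-0.02,0.29,-0.18],0],[[-0.02,0.29,-0.18],0],[[-0.02,0.29,-0.18],0],[[-0.02,0.29,-0.18],0],[[-0.02,0.29,-0.18],0]]'; python3 -c "
from h import *
st,m=tilt(); print(st['qpos'].round(3)); go([.45,-.25,.36])"
```

```text
t: 40.2
tool_pos: [0.1638, -0.4763, 0.4155]
orientation: [1.003, 0.712, -1.74]
wrist_force: [-0.4, -1.4, -0.5]
gripper_width: 0.0856
t 40.2 pos [ 0.1638 -0.4763  0.4155] yaw_y -21.14 xaxis [-0.1919 -0.451  -0.8717] w 0.0856 F [-0.4 -1.4 -0.5]
[ 1.697  0.072 -0.877  1.792  0.575  1.143  0.262]
t 40.2 pos [ 0.1638 -0.4763  0.4155] yaw_y -21.14 xaxis [-0.1919 -0.451  -0.8717] w 0.0856 F [-0.4 -1.4 -0.5]
total units [-0.724  1.242 -1.996] dist 0.369 min rows 6
```

```bash
python3 -m pendant '[[[-0.11,0.19,-0.3],0],[[-0.11,0.19,-0.31],0],[[-0.11,0.19,-0.31],0],[[-0.11,0.19,-0.31],0],[[-0.11,0.19,-0.31],0],[[-0.11,0.19,-0.31],0]]'; python3 -c "
from h import *
st,m=tilt(); print(st['qpos'].round(3)); go([.5,.03,.26])"
```

```text
t: 40.95
tool_pos: [0.4429, -0.2511, 0.3612]
orientation: [1.007, 0.712, -1.724]
wrist_force: [0.5, -2.1, 0.7]
gripper_width: 0.0851
t 40.95 pos [ 0.4429 -0.2511  0.3612] yaw_y -20.49 xaxis [-0.1781 -0.4511 -0.8745] w 0.0851 F [ 0.5 -2.1  0.7]
[ 0.849  0.408 -1.057  1.651  0.764  1.619 -0.674]
t 40.95 pos [ 0.4429 -0.2511  0.3612] yaw_y -20.49 xaxis [-0.1781 -0.4511 -0.8745] w 0.0851 F [ 0.5 -2.1  0.7]
total units [-0.323 -0.292 -1.981] dist 0.3042 min rows 5
```

```bash
python3 -c "
from h import *
go([.33,-.02,.27])"
```

```text
t 40.95 pos [ 0.4429 -0.2511  0.3612] yaw_y -20.49 xaxis [-0.1781 -0.4511 -0.8745] w 0.0851 F [ 0.5 -2.1  0.7]
total units [-0.029 -1.238 -1.333] dist 0.2729 min rows 5
```

```bash
python3 -m pendant '[[[-0.01,-0.25,-0.27],0],[[-0.01,-0.25,-0.27],0],[[-0.01,-0.25,-0.27],0],[[-0.01,-0.25,-0.27],0],[[-0.01,-0.25,-0.27],0]]'; python3 -c "
from h import *
st,m=tilt(); print(st['qpos'].round(3));w=np.array([-.98,0,.2])*.05; print((m.T@w/.15).round(3))"
```

```text
t: 41.58
tool_pos: [0.3314, 0.0013, 0.2677]
orientation: [1.015, 0.726, -1.704]
wrist_force: [0.7, -0.2, 0.0]
gripper_width: 0.0853
t 41.58 pos [0.3314 0.0013 0.2677] yaw_y -19.67 xaxis [-0.1656 -0.4414 -0.8819] w 0.0853 F [ 0.7 -0.2  0. ]
[ 0.42   0.355 -1.147  2.021  0.524  1.478 -1.304]
[-0.005 -0.308  0.127]
```

```bash
python3 -m pendant '[[[0,-0.31,0.12],0],[[0,-0.31,0.12],0],[[0,-0.31,0.12],0]]'; python3 -c "
from h import *
st,m=tilt(); print(st['qpos'].round(3));w=np.array([-.98,0,.2])*.05; print((m.T@w/.15).round(3))"
```

```text
t: 41.95
tool_pos: [0.182, 0.0103, 0.292]
orientation: [1.002, 0.748, -1.688]
wrist_force: [-0.3, -1.0, 1.8]
gripper_width: 0.085
t 41.95 pos [0.182  0.0103 0.292 ] yaw_y -18.37 xaxis [-0.1632 -0.4373 -0.8844] w 0.085 F [-0.3 -1.   1.8]
[ 0.674 -0.09  -1.24   2.22   0.213  1.345 -0.954]
[-0.006 -0.311  0.119]
```

```bash
python3 -c "
from h import *
go([.49,.09,.25],-20.5)"
```

```text
t 41.95 pos [0.182  0.0103 0.292 ] yaw_y -18.37 xaxis [-0.1632 -0.4373 -0.8844] w 0.085 F [-0.3 -1.   1.8]
total units [-0.32   1.786 -1.133] dist 0.3209 min rows 6
turn deg (world ccw) -2.13  tool turn units 0.0118
```

```bash
python3 -m pendant '[[[-0.05,0.29,-0.19],0],[[-0.05,0.29,-0.19],0],[[-0.05,0.29,-0.19],0],[[-0.05,0.29,-0.19],0],[[-0.05,0.29,-0.19],0],[[-0.05,0.3,-0.19],0.012],[[0,0,0],0]]'; python3 -c "
from h import *
st,m=tilt(); print(m.round(3)); print(st['qpos'].round(3));np.save('st16.npy',st,allow_pickle=True); im=cap('wrist','w16')"
```

```text
t: 42.82
tool_pos: [0.4703, 0.1027, 0.2889]
orientation: [1.047, 0.601, -1.642]
wrist_force: [-0.6, 0.8, -0.1]
gripper_width: 0.0856
t 42.83 pos [0.4703 0.1027 0.2889] yaw_y -19.02 xaxis [-0.0674 -0.4996 -0.8636] w 0.0856 F [-0.6  0.8 -0.1]
[[-0.067  0.939 -0.336]
 [-0.5   -0.324 -0.804]
 [-0.864  0.114  0.491]]
[ 0.112  0.607 -1.127  1.655  0.727  1.759 -1.506]
```

```bash
python3 -c "
from h import *
go([.40,-.13,.15])"
```

```text
t 42.88 pos [0.4686 0.1029 0.2895] yaw_y -18.87 xaxis [-0.0667 -0.4999 -0.8635] w 0.0852 F [-0.2  0.2 -0.1]
total units [ 1.61  -0.037  0.945] dist 0.28 min rows 5
```

```bash
python3 -m pendant '[[[0.2,0,0.12],0],[[0.2,0,0.12],0],[[0.2,0,0.12],0],[[0.2,0,0.12],0],[[0.2,0,0.12],0],[[0.2,0,0.12],0],[[0.2,0,0.12],0],[[0.2,0,0.12],0]]'; python3 -c "
from h import *
st,m=tilt(); print(st['qpos'].round(3));go([.31,-.12,.09])"
```

```text
t: 43.88
tool_pos: [0.399, -0.1277, 0.1519]
orientation: [1.048, 0.614, -1.615]
wrist_force: [0.5, 0.7, -0.2]
gripper_width: 0.0855
t 43.88 pos [ 0.399  -0.1277  0.1519] yaw_y -17.71 xaxis [-0.0488 -0.4939 -0.8682] w 0.0855 F [ 0.5  0.7 -0.2]
[ 0.586  0.595 -1.13   2.196  0.977  1.31  -1.489]
t 43.88 pos [ 0.399  -0.1277  0.1519] yaw_y -17.71 xaxis [-0.0488 -0.4939 -0.8682] w 0.0855 F [ 0.5  0.7 -0.2]
total units [ 0.362 -0.626 -0.05 ] dist 0.1087 min rows 2
```

```bash
python3 -m pendant '[[[0.08,-0.14,0],0],[[0.08,-0.14,0],0],[[0.08,-0.14,0],0],[[0.08,-0.14,0],0]]'; python3 -c "
from h import *
st,m=tilt(); print(st['qpos'].round(3));w=np.array([-.95,.2,.1])*.045; print((m.T@w/.15).round(3))"
```

```text
t: 44.38
tool_pos: [0.3124, -0.1251, 0.1006]
orientation: [1.052, 0.612, -1.611]
wrist_force: [0.6, -0.3, -0.6]
gripper_width: 0.0855
t 44.38 pos [ 0.3124 -0.1251  0.1006] yaw_y -17.67 xaxis [-0.0439 -0.4927 -0.8691] w 0.0855 F [ 0.6 -0.3 -0.6]
[ 0.518  0.615 -1.118  2.461  1.049  1.171 -1.788]
[-0.043 -0.284  0.057]
```

```bash
python3 -m pendant '[[[-0.04,-0.28,0.05],0],[[-0.04,-0.28,0.05],0],[[-0.04,-0.28,0.05],0]]'; python3 -c "
from h import *
st,m=tilt(); print(st['qpos'].round(3));w=np.array([-.95,.2,.2])*.045; print((m.T@w/.15).round(3))"
```

```text
t: 44.75
tool_pos: [0.2362, -0.0823, 0.1492]
orientation: [1.034, 0.629, -1.671]
wrist_force: [0.9, -0.3, 0.2]
gripper_width: 0.0856
t 44.75 pos [ 0.2362 -0.0823  0.1492] yaw_y -19.73 xaxis [-0.103  -0.4886 -0.8664] w 0.0856 F [ 0.9 -0.3  0.2]
[ 0.558  0.54  -1.426  2.499  0.755  1.269 -1.848]
[-0.052 -0.283  0.075]
```

```bash
python3 -c "
from h import *
st,m=tilt(); w=np.array([-.8,.2,-.4])*.045; print((m.T@w/.15).round(3))"; python3 -m pendant '[[[0.1,-0.28,0.0],0],[[0.1,-0.28,0],0],[[0.1,-0.28,0],0]]'; python3 -c "
from h import *
st,m=tilt(); print(st['qpos'].round(3));w=np.array([-.8,.2,-.4])*.045; print((m.T@w/.15).round(3))"
```

```text
t 44.75 pos [ 0.2362 -0.0823  0.1492] yaw_y -19.73 xaxis [-0.103  -0.4886 -0.8664] w 0.0856 F [ 0.9 -0.3  0.2]
[ 0.099 -0.255 -0.028]
t: 45.12
tool_pos: [0.1798, -0.0253, 0.1652]
orientation: [1.012, 0.639, -1.729]
wrist_force: [0.5, 0.5, -0.4]
gripper_width: 0.0851
t 45.12 pos [ 0.1798 -0.0253  0.1652] yaw_y -21.58 xaxis [-0.1579 -0.4885 -0.8581] w 0.0851 F [ 0.5  0.5 -0.4]
[ 0.361  0.466 -1.426  2.499  0.531  1.228 -1.918]
[ 0.112 -0.25  -0.029]
```

```bash
python3 -m pendant '[[[0,0.12,-0.03],0],[[0,0.12,-0.03],0],[[0,0.12,-0.03],0],[[0,0.12,-0.03],0],[[0,0.12,-0.03],0],[[0,0.12,-0.03],0]]'; python3 -c "
from h import *
st,m=tilt(); print(st['qpos'].round(3))"
```

```text
t: 45.88
tool_pos: [0.295, -0.0447, 0.156]
orientation: [1.012, 0.637, -1.722]
wrist_force: [0.1, 1.0, 0.4]
gripper_width: 0.0855
t 45.88 pos [ 0.295  -0.0447  0.156 ] yaw_y -21.31 xaxis [-0.1521 -0.4903 -0.8582] w 0.0855 F [0.1 1.  0.4]
[ 0.443  0.61  -1.306  2.306  0.744  1.383 -1.777]
```

```bash
python3 -c "
from h import *
go([.31,-.10,.085])"; python3 -m pendant '[[[0.16,0,0.04],0],[[0.16,0,0.04],0],[[0.16,0,0.0],0],[[0.1,0.05,-0.0],0]]' 0.2; python3 -c "
from h import *
st,m=tilt(); print(st['qpos'].round(3));w=np.array([-.9,.2,-.2])*.045; print((m.T@w/.15).round(3))"
```

```text
t 45.88 pos [ 0.295  -0.0447  0.156 ] yaw_y -21.31 xaxis [-0.1521 -0.4903 -0.8582] w 0.0855 F [0.1 1.  0.4]
total units [0.572 0.207 0.017] dist 0.0913 min rows 2
t: 46.38
tool_pos: [0.2887, -0.1004, 0.085]
orientation: [1.016, 0.637, -1.723]
wrist_force: [0.6, -0.3, 0.2]
gripper_width: 0.0168
t 46.38 pos [ 0.2887 -0.1004  0.085 ] yaw_y -21.47 xaxis [-0.1518 -0.4876 -0.8598] w 0.0168 F [ 0.6 -0.3  0.2]
[ 0.476  0.737 -1.201  2.438  0.955  1.28  -1.898]
[ 0.063 -0.276  0.012]
```

```bash
python3 -m pendant '[[[0.05,-0.28,0.0],0],[[0.05,-0.28,0],0],[[0.05,-0.28,0],0],[[0.05,-0.28,0],0]]'; python3 -c "
from h import *
st,m=tilt(); print(st['qpos'].round(3));w=np.array([-.8,.2,-.4])*.045; print((m.T@w/.15).round(3))"
```

```text
t: 46.88
tool_pos: [0.2081, -0.0181, 0.0902]
orientation: [0.978, 0.649, -1.803]
wrist_force: [0.8, 0.4, 0.5]
gripper_width: 0.0174
t 46.88 pos [ 0.2081 -0.0181  0.0902] yaw_y -24.04 xaxis [-0.2281 -0.4882 -0.8424] w 0.0174 F [0.8 0.4 0.5]
[ 0.254  0.856 -1.424  2.496  0.723  1.333 -2.275]
[ 0.127 -0.242 -0.03 ]
```

```bash
python3 -m pendant '[[[0.1,-0.26,0.0],0],[[0.1,-0.26,0],0]]';  python3 -m pendant '[[[0,0.12,-0.03],0],[[0,0.12,-0.03],0],[[0,0.12,-0.03],0],[[0,0.12,-0.03],0],[[0,0.12,-0.03],0],[[0,0.12,-0.03],0]]'; python3 -c "
from h import *
st,m=tilt(); print(st['qpos'].round(3), np.degrees(np.arctan2(m[1,0],m[0,0])))"
```

```text
t: 47.12
tool_pos: [0.1695, 0.0296, 0.0859]
orientation: [0.954, 0.649, -1.834]
wrist_force: [0.5, 0.8, -0.7]
gripper_width: 0.017
t: 47.88
tool_pos: [0.283, 0.0093, 0.0644]
orientation: [0.951, 0.657, -1.828]
wrist_force: [-0.4, 1.3, -0.1]
gripper_width: 0.0172
t 47.88 pos [0.283  0.0093 0.0644] yaw_y -24.52 xaxis [-0.2569 -0.4931 -0.8311] w 0.0172 F [-0.4  1.3 -0.1]
[ 0.252  0.987 -1.344  2.299  0.822  1.485 -2.174] -117.51905352967171
```

```bash
python3 -c "
from h import *
st,m=tilt(); print(m[2].round(3)); go([.33,.05,.2])";
```

```text
t 47.88 pos [0.283  0.0093 0.0644] yaw_y -24.52 xaxis [-0.2569 -0.4931 -0.8311] w 0.0172 F [-0.4  1.3 -0.1]
[-0.831 -0.035  0.555]
t 47.88 pos [0.283  0.0093 0.0644] yaw_y -24.52 xaxis [-0.2569 -0.4931 -0.8311] w 0.0172 F [-0.4  1.3 -0.1]
total units [-0.966  0.141  0.192] dist 0.1492 min rows 3
```

```bash
python3 -m pendant '[[[-0.14,0.02,0.03],0.02],[[-0.14,0.02,0.03],0],[[-0.14,0.02,0.03],0],[[-0.14,0.02,0.03],0],[[-0.14,0.02,0.03],0],[[-0.14,0.02,0.03],0],[[-0.14,0.02,0.03],0]]' 1; python3 -c "
from h import *
st,m=tilt(); print(m[2].round(3)); go([.485,.063,.20])";
```

```text
t: 48.75
tool_pos: [0.3343, 0.0479, 0.2046]
orientation: [0.991, 0.602, -1.87]
wrist_force: [-0.4, 0.1, 0.1]
gripper_width: 0.0855
t 48.75 pos [0.3343 0.0479 0.2046] yaw_y -28.0 xaxis [-0.2662 -0.4917 -0.8291] w 0.0855 F [-0.4  0.1  0.1]
[-0.829 -0.005  0.559]
t 48.75 pos [0.3343 0.0479 0.2046] yaw_y -28.0 xaxis [-0.2662 -0.4917 -0.8291] w 0.0855 F [-0.4  0.1  0.1]
total units [-0.292  0.84  -0.48 ] dist 0.1515 min rows 3
```

```bash
python3 -m pendant '[[[-0.04,0.12,-0.07],0],[[-0.04,0.12,-0.07],0],[[-0.04,0.12,-0.07],0],[[-0.04,0.12,-0.07],0],[[-0.04,0.12,-0.07],0],[[-0.04,0.12,-0.07],0],[[-0.04,0.12,-0.07],0],[[0,0,0],0]]'; python3 -c "
from h import *
st,m=tilt(); print(m[2].round(3), np.degrees(np.arctan2(m[1,0],m[0,0]))); print(st['qpos'].round(3));np.save('st17.npy',st,allow_pickle=True); im=cap('wrist','w17')
t=cap('top','t17'); cv2.imwrite('pics/t17c.png',cv2.resize(t[200:300,210:340],None,fx=6,fy=6,interpolation=2))"
```

```text
t: 49.75
tool_pos: [0.4957, 0.0598, 0.1957]
orientation: [0.99, 0.597, -1.878]
wrist_force: [-0.1, 0.3, 0.5]
gripper_width: 0.0853
t 49.75 pos [0.4957 0.0598 0.1957] yaw_y -28.42 xaxis [-0.2715 -0.4925 -0.8269] w 0.0853 F [-0.1  0.3  0.5]
[-0.827 -0.005  0.562] -118.86792038922982
[ 0.213  0.906 -1.252  1.61   0.817  1.89  -1.684]
```

```bash
python3 -c "
from h import *
im=cv2.imread('pics/w17.png')[120:200,260:380]; im=cv2.convertScaleAbs(im,alpha=2.2)
cv2.imwrite('pics/w17c.png',cv2.resize(im,None,fx=6,fy=6,interpolation=2))
st=np.load('st17.npy',allow_pickle=True).item(); M=model('wrist',st)
# predicted handle end and body if scoop at release pose
T=np.array([.4596,.0089,.0794])
"
python3 -c "
from h import *
st=np.load('st17.npy',allow_pickle=True).item(); M=model('wrist',st)
f=lambda x,y,z: ray(M,x/6+260,y/6+120,z)
a=f(238,410,.027);b=f(513,395,.027);e=f(270,215,.091)
print(a,b,np.linalg.norm(a-b)); d=a-b; print('y dir az',np.degrees(np.arctan2(d[1],d[0])));mid=(a+b)/2; print(mid,'end',e,'handle-to-front dist',np.linalg.norm((mid-e)[:2]),np.degrees(np.arctan2(*(mid-e)[[1,0]])))
"
```

```text
[ 0.40861825 -0.06382559  0.027     ] [ 0.45656717 -0.08426477  0.027     ] 0.0521234977885366
y dir az 156.91291190768885
[ 0.43259271 -0.07404518  0.027     ] end [0.47396754 0.03506636 0.091     ] handle-to-front dist 0.11669278417706684 -110.76660631578603
```

```bash
python3 -c "
from h import *
st,m=tilt(); t=np.array([.4638,.0076,.0599]); print((m.T@(t-st['tool_pos'])/.15).round(3))"
```

```text
t 49.85 pos [0.4944 0.06   0.1961] yaw_y -28.31 xaxis [-0.2708 -0.4931 -0.8267] w 0.0855 F [ 0.  -0.7  0.2]
[ 0.978 -0.009 -0.177]
```

```bash
python3 -m pendant '[[[0.12,0,-0.06],0],[[0.13,0,-0.06],0],[[0.14,0,-0.06],0],[[0.14,0,0],0]]'; python3 -c "
from h import *
st,m=tilt(); t=np.array([.4638,.0076,.0599]); print((m.T@(t-st['tool_pos'])/.15).round(3)); np.save('st18.npy',st,allow_pickle=True);cap('wrist','w18')"
```

```text
t: 50.35
tool_pos: [0.4816, 0.0395, 0.11]
orientation: [0.988, 0.598, -1.874]
wrist_force: [0.8, 0.1, -0.4]
gripper_width: 0.0851
t 50.35 pos [0.4816 0.0395 0.11  ] yaw_y -28.19 xaxis [-0.2698 -0.4939 -0.8266] w 0.0851 F [ 0.8  0.1 -0.4]
[ 0.413 -0.003  0.013]
```

```bash
python3 -m pendant '[[[-0.14,0,0],0],[[-0.14,0,0],0],[[-0.14,0,0],0],[[-0.14,0,0],0],[[-0.14,0,0],0],[[-0.14,0,0],0],[[0,0,0],0]]'; python3 -c "
from h import *
st,m=tilt(); np.save('st19.npy',st,allow_pickle=True);im=cap('wrist','w19'); s=cap('side','s19'); cv2.imwrite('pics/s19c.png',cv2.resize(s[160:320,270:440],None,fx=4,fy=4,interpolation=2))
cv2.imwrite('pics/w19c.png',cv2.resize(cv2.convertScaleAbs(im[60:260,150:420],alpha=1.5),None,fx=2.9,fy=2.9,interpolation=2))"
```

```text
t: 51.28
tool_pos: [0.5169, 0.1092, 0.2227]
orientation: [0.991, 0.606, -1.871]
wrist_force: [0.6, -0.2, -0.2]
gripper_width: 0.0853
t 51.27 pos [0.5169 0.1092 0.2227] yaw_y -28.01 xaxis [-0.268  -0.4886 -0.8304] w 0.0853 F [ 0.6 -0.2 -0.2]
```

```bash
python3 -c "
from h import *
st=np.load('st19.npy',allow_pickle=True).item(); W=model('wrist',st);S=model('side')
w=lambda x,y:(x/2.9+150,y/2.9+60); s=lambda x,y:(x/4+270,y/4+160)
print('end tri',tri(W,w(200,462),S,s(513,375)))
for n,p in [('end',(200,462)),]:
  print(n,ray(W,*w(*p),.091),ray(S,*s(513,375),.091))
print('side corners: left tip',ray(S,*s(433,292),.027),'right tip',ray(S,*s(520,290),.027), 'bl',ray(S,*s(440,360),.003))
print('wrist corners',ray(W,*w(458,435),.003), ray(W,*w(455,400),.027),ray(W,*w(395,358),.027),ray(W,*w(380,475),.027),ray(W,*w(318,385),.027))
print('handle base', ray(W,*w(350,410),.03), ray(S,*s(490,350),.03))
"
```

```text
end tri [0.35250516 0.02113518 0.09312559]
end [0.35031824 0.01990983 0.091     ] [0.35243484 0.01860433 0.091     ]
side corners: left tip [ 0.39813868 -0.08399538  0.027     ] right tip [ 0.3453379  -0.09514344  0.027     ] bl [ 0.38859067 -0.05112386  0.003     ]
wrist corners [ 0.38300421 -0.1173635   0.003     ] [ 0.4120268  -0.06317612  0.027     ] [ 0.40359387 -0.02534181  0.027     ] [ 0.347774   -0.10043812  0.027     ] [ 0.36313864 -0.02546463  0.027     ]
handle base [ 0.36783334 -0.04432897  0.03      ] [ 0.36101577 -0.04338319  0.03      ]
```

```bash
python3 -c "
from h import *
st,m=tilt(); t=np.array([.381,.055,.16]); print((m.T@(t-st['tool_pos'])/.15).round(3))"
```

```text
t 51.38 pos [0.5166 0.1074 0.221 ] yaw_y -28.06 xaxis [-0.2702 -0.4901 -0.8287] w 0.0855 F [ 0.3 -0.4  0. ]
[ 0.753 -0.629  0.377]
```

```bash
python3 -m pendant '[[[0.11,-0.09,0.055],0],[[0.11,-0.09,0.055],0],[[0.11,-0.09,0.055],0],[[0.11,-0.09,0.055],0],[[0.11,-0.09,0.055],0],[[0.11,-0.09,0.055],0],[[0.08,-0.08,0.045],0]]'; python3 -m pendant '[[[0,0,0],-0.05],[[0,0,0],-0.05],[[0,0,0],-0.01],[[0,0,0],0]]'; python3 -c "
from h import *
st,m=tilt(); print(st['qpos'].round(3)); g=np.array([.352,.002,.0665]); t=g+.008*m[:,0]; print((m.T@(t-st['tool_pos'])/.15).round(3));cap('wrist','w20'); print(proj(model('wrist',st),g),proj(model('wrist',st),[.351,.02,.092]))"
```

```text
t: 52.25
tool_pos: [0.3768, 0.05, 0.1563]
orientation: [0.983, 0.605, -1.88]
wrist_force: [0.4, -0.2, 0.5]
gripper_width: 0.0854
t: 52.75
tool_pos: [0.3747, 0.0468, 0.1548]
orientation: [0.747, 0.9, -1.701]
wrist_force: [-0.8, -0.0, 1.3]
gripper_width: 0.0856
t 52.75 pos [0.3747 0.0468 0.1548] yaw_y -11.4 xaxis [-0.2807 -0.4933 -0.8233] w 0.0856 F [-0.8 -0.   1.3]
[ 0.261  0.877 -1.326  1.958  0.726  1.703 -1.572]
[ 0.728  0.037 -0.048]
[321.84057701 189.69771641] [307.89658581 200.50441993]
```

```bash
python3 -m pendant '[[[0,0,0],0.05],[[0,0,0],0.04]]'; python3 -c "
from h import *
st,m=tilt(); print(m[2].round(3)); g=np.array([.358,.006,.07]); t=g+.008*m[:,0]; print((m.T@(t-st['tool_pos'])/.15).round(3))"
```

```text
t: 53.05
tool_pos: [0.3747, 0.0467, 0.1545]
orientation: [0.941, 0.655, -1.857]
wrist_force: [-0.3, -0.2, -0.1]
gripper_width: 0.0854
t 53.05 pos [0.3747 0.0467 0.1545] yaw_y -25.62 xaxis [-0.2813 -0.493  -0.8233] w 0.0854 F [-0.3 -0.2 -0.1]
[-0.823 -0.049  0.565]
[ 0.682  0.045 -0.077]
```

```bash
python3 -m pendant '[[[0.12,0.02,-0.04],0.02],[[0.13,0.02,-0.03],0.01],[[0.13,0,0],0],[[0.13,0,0],0],[[0.12,0,0],0],[[0.04,0,0],0],[[0,0,0],0]]'; python3 -c "
from h import *
st,m=tilt(); print(m[2].round(3),st['qpos'].round(2)); g=np.array([.358,.006,.07]); t=g+.008*m[:,0]; print((m.T@(t-st['tool_pos'])/.15).round(3));
w=np.array([.99,-.13,0])*.015; print((m.T@w/.15).round(3)); cap('side','s21')
im=cv2.imread('pics/s21.png'); cv2.imwrite('pics/s21c.png',cv2.resize(im[160:320,300:470],None,fx=4,fy=4,interpolation=2))"
```

```text
t: 53.92
tool_pos: [0.3548, 0.0002, 0.0626]
orientation: [1.011, 0.56, -1.904]
wrist_force: [-0.4, 0.0, 0.2]
gripper_width: 0.0852
t 53.92 pos [3.548e-01 2.000e-04 6.260e-02] yaw_y -30.59 xaxis [-0.2789 -0.4931 -0.824 ] w 0.0852 F [-0.4  0.   0.2]
[-0.824  0.013  0.566] [ 0.26  0.92 -1.13  2.12  0.85  1.46 -2.  ]
[-0.012 -0.001 -0.009]
[-0.021  0.092 -0.033]
```

```bash
python3 -m pendant '[[[-0.02,0.092,-0.033],0],[[-0.02,0.092,-0.033],0],[[-0.02,0.092,-0.033],0],[[-0.02,0.092,-0.033],0],[[-0.02,0.092,-0.033],0],[[0,0,0],0]]'; python3 -c "
from h import *
st,m=tilt(); np.save('st22.npy',st,allow_pickle=True);print(m[2].round(3)); im=cap('wrist','w22')"
```

```text
t: 54.72
tool_pos: [0.4376, -0.0096, 0.0634]
orientation: [1.019, 0.557, -1.904]
wrist_force: [0.0, -0.1, 0.3]
gripper_width: 0.0853
t 54.73 pos [ 0.4376 -0.0096  0.0634] yaw_y -30.78 xaxis [-0.2758 -0.4908 -0.8265] w 0.0853 F [ 0.  -0.1  0.3]
[-0.826  0.017  0.563]
```

```bash
python3 -c "
from h import *
st=np.load('st22.npy',allow_pickle=True).item(); W=model('wrist',st); m=R.from_rotvec(st['orientation']).as_matrix()
l=ray(W,241,237,.003);rr=ray(W,319,236,.003);print(l,rr,np.linalg.norm(l-rr)); d=rr-l; az=np.degrees(np.arctan2(d[1],d[0])); print('front az',az-90)
f=np.array([np.cos(np.radians(az-90)),np.sin(np.radians(az-90)),0]); mid=(l+rr)/2; o=mid+.023*f; g=o-.071*f; g[2]=.0665; print('origin',o,'grip',g,'end from img',ray(W,232,332,.091), 'pred end',o-.098*f)
t=g+.008*m[:,0]; print((m.T@(t-st['tool_pos'])/.15).round(3))
"

```

```text
[ 0.35491792 -0.04393449  0.003     ] [ 0.40474777 -0.07389783  0.003     ] 0.05814478109909557
front az -121.01904411796734
origin [ 0.36798041 -0.07862707  0.003     ] grip [ 0.40456834 -0.01778035  0.0665    ] end from img [0.41224462 0.01153542 0.091     ] pred end [0.41848206 0.00535854 0.003     ]
[ 0.124 -0.161  0.145]
```

```bash
python3 -c "
from h import *
st,m=tilt(); g=np.array([.402,-.014,.0665]); t=g+.008*m[:,0]; print((m.T@(t-st['tool_pos'])/.15).round(3))"
```

```text
t 54.77 pos [ 0.437  -0.0095  0.0634] yaw_y -30.73 xaxis [-0.2759 -0.491  -0.8263] w 0.0852 F [-0.8  0.3  0.1]
[ 0.115 -0.185  0.133]
```

```bash
python3 -m pendant '[[[0.0,-0.09,0.0],0],[[0.04,-0.09,0.05],0],[[0.04,-0.02,0.05],0],[[0.03,0,0.03],0],[[0,0,0],0]]'; python3 -c "
from h import *
st,m=tilt();  g=np.array([.402,-.014,.0665]); t=g+.008*m[:,0]; print((m.T@(t-st['tool_pos'])/.15).round(3)); im=cap('wrist','w23')"
```

```text
t: 55.4
tool_pos: [0.3946, -0.0156, 0.0607]
orientation: [1.016, 0.56, -1.901]
wrist_force: [-0.4, 0.3, 0.5]
gripper_width: 0.0853
t 55.4 pos [ 0.3946 -0.0156  0.0607] yaw_y -30.57 xaxis [-0.2751 -0.4917 -0.8262] w 0.0853 F [-0.4  0.3  0.5]
[ 0.003  0.038 -0.007]
```

```bash
python3 -m pendant '[[[0,0.01,0],0],[[0,0,0],0],[[0,0,0],0],[[0,0,0],0],[[0,0,0],0],[[0,0,0],0],[[0,0,0],0]]' 0 80; python3 -c "
from h import *
st,m=tilt();  print(m[2].round(3)); im=cap('wrist','w24')"
```

```text
t: 56.32
tool_pos: [0.3969, -0.0158, 0.0608]
orientation: [1.017, 0.559, -1.901]
wrist_force: [0.1, 0.5, 1.6]
gripper_width: 0.0128
t 56.33 pos [ 0.3969 -0.0158  0.0608] yaw_y -30.62 xaxis [-0.2749 -0.4912 -0.8265] w 0.0128 F [0.1 0.5 1.6]
[-0.827  0.016  0.563]
```

```bash
python3 -m pendant '[[[-0.09,0,0.06],0],[[-0.09,0,0.06],0],[[-0.09,0,0.06],0],[[-0.09,0,0.06],0],[[-0.09,0,0.06],0],[[-0.09,0,0.06],0]]'; python3 -c "
from h import *
st,m=tilt();  print(m[2].round(3)); go([.55,.383,.15])"
```

```text
t: 57.12
tool_pos: [0.3958, -0.0136, 0.1648]
orientation: [1.018, 0.561, -1.901]
wrist_force: [-0.5, -0.5, -1.6]
gripper_width: 0.0129
t 57.12 pos [ 0.3958 -0.0136  0.1648] yaw_y -30.6 xaxis [-0.2743 -0.4901 -0.8274] w 0.0129 F [-0.5 -0.5 -1.6]
[-0.827  0.016  0.561]
t 57.12 pos [ 0.3958 -0.0136  0.1648] yaw_y -30.6 xaxis [-0.2743 -0.4901 -0.8274] w 0.0129 F [-0.5 -0.5 -1.6]
total units [-1.496 -0.463 -2.368] dist 0.4258 min rows 7
```

```bash
python3 -m pendant '[[[-0.083,-0.026,-0.13],0],[[-0.083,-0.026,-0.13],0],[[-0.083,-0.026,-0.13],0],[[-0.083,-0.026,-0.13],0],[[-0.083,-0.026,-0.13],0],[[-0.083,-0.026,-0.13],0],[[-0.083,-0.026,-0.13],0],[[-0.083,-0.026,-0.13],0]]';python3 -m pendant '[[[-0.083,-0.026,-0.13],0],[[-0.083,-0.026,-0.13],0],[[-0.083,-0.026,-0.13],0],[[-0.083,-0.026,-0.13],0],[[-0.083,-0.026,-0.13],0],[[-0.083,-0.026,-0.13],0],[[-0.083,-0.026,-0.13],0],[[-0.083,-0.026,-0.13],0]]'; python3 -c "
from h import *
st,m=tilt();  print(m[2].round(3),st['qpos'].round(2)); go([.55,.383,.15])"
```

```text
t: 58.12
tool_pos: [0.4656, 0.1644, 0.1658]
orientation: [1.021, 0.557, -1.903]
wrist_force: [-0.6, -0.4, -0.9]
gripper_width: 0.0128
t: 59.12
tool_pos: [0.5353, 0.3439, 0.1643]
orientation: [1.018, 0.564, -1.907]
wrist_force: [0.2, 0.3, -1.6]
gripper_width: 0.0126
t 59.12 pos [0.5353 0.3439 0.1643] yaw_y -30.82 xaxis [-0.2799 -0.4867 -0.8275] w 0.0126 F [ 0.2  0.3 -1.6]
[-0.828  0.011  0.561] [-0.4   1.02 -0.84  1.02  0.67  1.95 -1.66]
t 59.12 pos [0.5353 0.3439 0.1643] yaw_y -30.82 xaxis [-0.2799 -0.4867 -0.8275] w 0.0126 F [ 0.2  0.3 -1.6]
total units [-0.076 -0.051 -0.28 ] dist 0.0441 min rows 1
```

```bash
python3 -m pendant '[[[-0.02,-0.017,-0.1],0],[[-0.02,-0.017,-0.1],0],[[-0.02,-0.017,-0.1],0],[[0,0,0],0]]'; python3 -c "
from h import *
st,m=tilt();  print(m[2].round(3),st['qpos'].round(2)); go([.55,.383,.15]); np.save('st25.npy',st,allow_pickle=True);cap('wrist','w25');cap('side','s25');cap('top','t25')
im=cv2.imread('pics/t25.png'); cv2.imwrite('pics/t25c.png',cv2.resize(im[190:300,90:230],None,fx=5,fy=5,interpolation=2))"
```

```text
t: 59.62
tool_pos: [0.5494, 0.3877, 0.1478]
orientation: [1.015, 0.572, -1.906]
wrist_force: [-0.2, 0.2, -0.4]
gripper_width: 0.0128
t 59.62 pos [0.5494 0.3877 0.1478] yaw_y -30.63 xaxis [-0.2816 -0.4842 -0.8284] w 0.0128 F [-0.2  0.2 -0.4]
[-0.828  0.005  0.56 ] [-0.52  1.06 -0.66  0.86  0.59  1.96 -1.56]
t 59.62 pos [0.5494 0.3877 0.1478] yaw_y -30.63 xaxis [-0.2816 -0.4842 -0.8284] w 0.0128 F [-0.2  0.2 -0.4]
total units [0.002 0.019 0.029] dist 0.0052 min rows 1
```

```bash
python3 -c "
from h import *
T=model('top'); g=lambda x,y,z: ray(T,x/5+90,y/5+190,z)
a=g(290,172,.092);b=g(248,262,.092);print(a,b,np.linalg.norm(a-b),(a+b)/2, np.degrees(np.arctan2(*(b-a)[[1,0]])))
u=np.array([.512,.859]);v=np.array([-.859,.512]);B=np.array([.4986,.2899])
for n,p in [('lipmid',((a+b)/2)[:2]),('pred',np.array([.5057,.3079])),('a',a[:2]),('b',b[:2])]: print(n,((p-B)@u).round(4),((p-B)@v).round(4))
# walls of bay from this picture: upper wall inner/outer top edges z=.04
for p in [(205,85),(570,290),(260,258),(480,388),(550,290)]:
  q=g(*p,.04)[:2]; print(p,q,((q-B)@u).round(4),((q-B)@v).round(4))
for p in [(387,236),(358,281),(403,309),(447,325),(475,286)]:
  q=g(*p,.018)[:2]; print('stone',((q-B)@u).round(4),((q-B)@v).round(4))
"

```

```text
[0.52869685 0.2990892  0.092     ] [0.48230046 0.31887975 0.092     ] 0.0504409640926538 [0.50549866 0.30898448 0.092     ] 156.89915536550137
lipmid 0.0199 0.0038
pred 0.0191 0.0031
a 0.0233 -0.0211
b 0.0165 0.0288
(205, 85) [0.58445706 0.36639423] 0.1097 -0.0346
(570, 290) [0.46863679 0.16487308] -0.1227 -0.0383
(260, 258) [0.4893492  0.33226502] 0.0317 0.0296
(480, 388) [0.41744852 0.21178962] -0.1086 0.0297
(550, 290) [0.46886216 0.17561858] -0.1134 -0.033
stone -0.0142 -0.0125
stone -0.0137 0.016
stone -0.0434 0.0167
stone -0.069 0.0122
stone -0.0708 -0.0133
```

```bash
python3 -c "
from h import *
st,m=tilt(); d=np.array([.0035,-.002,-.060]); print((m.T@d/.15).round(3)); print((m.T@np.array([0,0,-.015])/.15).round(3)); u=np.array([-.512,-.859,0]);print('push 15mm',(m.T@u*.015/.15).round(4))"
```

```text
t 59.77 pos [0.5502 0.3862 0.1485] yaw_y -30.73 xaxis [-0.2814 -0.4839 -0.8286] w 0.013 F [ 0.6 -0.6 -0.7]
[ 0.331  0.024 -0.224]
[ 0.083 -0.001 -0.056]
push 15mm [ 0.056  -0.0001  0.0829]
```

```bash
python3 -m pendant '[[[0.083,0.006,-0.056],0],[[0.083,0.006,-0.056],0],[[0.083,0.006,-0.056],0],[[0.083,0.006,-0.056],0],[[0,0,0],0]]'; python3 -c "
from h import *
st,m=tilt(); lip=np.array(st['tool_pos'])+[-.0437,-.0798,-.0578]; u=np.array([.512,.859]);v=np.array([-.859,.512]);B=np.array([.4986,.2899]); print(lip,((lip[:2]-B)@u).round(4),((lip[:2]-B)@v).round(4),m[2].round(3)); t=cap('top','t26');cv2.imwrite('pics/t26c.png',cv2.resize(t[190:300,90:230],None,fx=5,fy=5,interpolation=2))"
```

```text
t: 60.4
tool_pos: [0.5543, 0.3813, 0.0835]
orientation: [1.016, 0.569, -1.909]
wrist_force: [0.1, 0.5, -1.1]
gripper_width: 0.0132
t 60.4 pos [0.5543 0.3813 0.0835] yaw_y -30.85 xaxis [-0.2838 -0.4845 -0.8275] w 0.0132 F [ 0.1  0.5 -1.1]
[0.51056772 0.30153784 0.02570707] 0.0161 -0.0043 [-0.827  0.006  0.562]
```

```bash
python3 -m pendant '[[[0.04,-0.025,-0.028],0],[[0.06,0,-0.04],0],[[0,0,0],0]]'; cat > lip.py <<'E'
from h import *
def lip(off=(-.0437,-.0798,-.0578)):
    st,m=tilt(); l=np.array(st['tool_pos'])+off; u=np.array([.512,.859]);v=np.array([-.859,.512]);B=np.array([.4986,.2899]); print('lip z',l[2].round(4),'bay x',((l[:2]-B)@u).round(4),'y',((l[:2]-B)@v).round(4),m[2].round(3)); return st,m
E
python3 -c "
from lip import *
lip()"
```

```text
t: 60.82
tool_pos: [0.5511, 0.3843, 0.0659]
orientation: [1.019, 0.57, -1.908]
wrist_force: [0.2, 0.2, -1.2]
gripper_width: 0.0132
t 60.83 pos [0.5511 0.3843 0.0659] yaw_y -30.84 xaxis [-0.2823 -0.4829 -0.8289] w 0.0132 F [ 0.2  0.2 -1.2]
lip z 0.0081 bay x 0.0171 y -0.0001 [-0.829  0.006  0.559]
```

```bash
python3 -m pendant '[[[0.012,0,-0.008],0],[[0.008,0,-0.005],0]]'; python3 -c "
from lip import *
lip()"; python3 -m pendant '[[[0.056,0,0.083],0],[[0.056,0,0.083],0],[[0.056,0,0.083],0]]'; python3 -c "
from lip import *
lip()
t=cap('top','t27');cv2.imwrite('pics/t27c.png',cv2.resize(t[190:300,90:230],None,fx=5,fy=5,interpolation=2))"
```

```text
t: 61.08
tool_pos: [0.5511, 0.3845, 0.0637]
orientation: [1.019, 0.57, -1.908]
wrist_force: [0.3, 1.1, 7.6]
gripper_width: 0.0127
t 61.08 pos [0.5511 0.3845 0.0637] yaw_y -30.85 xaxis [-0.282  -0.4827 -0.8292] w 0.0127 F [0.3 1.1 7.6]
lip z 0.0059 bay x 0.0172 y -0.0 [-0.829  0.007  0.559]
t: 61.45
tool_pos: [0.5282, 0.3464, 0.0644]
orientation: [1.024, 0.571, -1.906]
wrist_force: [0.5, 0.6, -1.6]
gripper_width: 0.0131
t 61.45 pos [0.5282 0.3464 0.0644] yaw_y -30.86 xaxis [-0.2793 -0.4804 -0.8314] w 0.0131 F [ 0.5  0.6 -1.6]
lip z 0.0066 bay x -0.0272 y 0.0002 [-0.831  0.008  0.556]
```

```bash
python3 -m pendant '[[[0.060,0,0.078],0],[[0.057,0,0.082],0],[[0.057,0,0.082],0]]'; python3 -c "
from lip import *
st,m=lip()
u=np.array([-.512,-.859,0])*.8192+np.array([0,0,.5736]);print('slope 10mm',(m.T@u*.010/.15).round(4))
t=cap('top','t28');cv2.imwrite('pics/t28c.png',cv2.resize(t[190:300,90:230],None,fx=5,fy=5,interpolation=2))"
```

```text
t: 61.88
tool_pos: [0.5054, 0.3069, 0.0644]
orientation: [1.027, 0.57, -1.905]
wrist_force: [0.2, 0.9, 0.2]
gripper_width: 0.0132
t 61.88 pos [0.5054 0.3069 0.0644] yaw_y -30.92 xaxis [-0.2781 -0.4792 -0.8325] w 0.0132 F [0.2 0.9 0.2]
lip z 0.0066 bay x -0.0728 y -0.0004 [-0.832  0.009  0.554]
slope 10mm [-0.0016  0.0005  0.0667]
```

```bash
python3 -m pendant '[[[0.022,0,0.034],0],[[0.01,0,0.055],0],[[0.004,0,0.067],0],[[0.004,0,0.067],0]]'; python3 -c "
from lip import *
st,m=lip()
t=cap('top','t29');cv2.imwrite('pics/t29c.png',cv2.resize(t[210:300,150:230],None,fx=6,fy=6,interpolation=2))"
```

```text
t: 62.42
tool_pos: [0.4904, 0.2825, 0.0789]
orientation: [1.038, 0.576, -1.901]
wrist_force: [7.0, 10.9, 6.0]
gripper_width: 0.0129
t 62.42 pos [0.4904 0.2825 0.0789] yaw_y -30.92 xaxis [-0.2732 -0.472  -0.8382] w 0.0129 F [ 7.  10.9  6. ]
lip z 0.0211 bay x -0.1015 y -0.0001 [-0.838  0.01   0.545]
```

```bash
python3 -m pendant '[[[0.0,0,0.05],0],[[0.0,0,0.05],0]]'; python3 -c "
from lip import *
st,m=lip()
im=cap('wrist','w30')"
```

```text
t: 62.72
tool_pos: [0.487, 0.2767, 0.0885]
orientation: [1.056, 0.585, -1.891]
wrist_force: [7.8, 10.2, -2.1]
gripper_width: 0.0132
t 62.73 pos [0.487  0.2767 0.0885] yaw_y -30.84 xaxis [-0.2633 -0.4601 -0.8479] w 0.0132 F [ 7.8 10.2 -2.1]
lip z 0.0307 bay x -0.1082 y -0.0001 [-0.848  0.012  0.53 ]
```

```bash
python3 -m pendant '[[[-0.06,0,0.03],0],[[-0.06,0,0.03],0],[[-0.08,0,0.05],0],[[-0.08,0,0.05],0],[[-0.08,0,0.05],0],[[0,0,0],0]]'; python3 -c "
from lip import *
st,m=lip()
im=cap('wrist','w31');t=cap('top','t31');cv2.imwrite('pics/t31c.png',cv2.resize(t[200:300,140:240],None,fx=6,fy=6,interpolation=2))
s=cap('side','s31');cv2.imwrite('pics/s31c.png',cv2.resize(s[250:400,240:440],None,fx=4,fy=4,interpolation=2))"
```

```text
t: 63.52
tool_pos: [0.4866, 0.2776, 0.1572]
orientation: [1.056, 0.584, -1.89]
wrist_force: [-0.6, -0.5, -2.7]
gripper_width: 0.0131
t 63.52 pos [0.4866 0.2776 0.1572] yaw_y -30.84 xaxis [-0.2626 -0.4607 -0.8478] w 0.0131 F [-0.6 -0.5 -2.7]
lip z 0.0994 bay x -0.1076 y 0.0007 [-0.848  0.013  0.53 ]
```

```bash
python3 -c "
from h import *
m0=R.from_rotvec([1.017,0.559,-1.901]).as_matrix()
qo=m0.T@np.array([-.033,-.059,-.0578]); ql=m0.T@np.array([-.0447,-.079,-.0578]); print('origin',qo,'lip',ql)
st,m=tilt(); print('lip now',np.array(st['tool_pos'])+m@ql)
for k in (0,45,90,135,180):
  mm=m@R.from_rotvec([-np.radians(k),0,0]).as_matrix(); f=mm@(ql-qo)/.023; up=None
  print(k,'lip rel',(mm@ql).round(3),'front',f.round(2))
L=np.array([.633-.010,.057-.005,.095]); print('TCP target',L-m@ql); go(L-m@ql)
"
```

```text
origin [0.08583074 0.00065138 0.02331309] lip [0.09887477 0.00075859 0.04246333]
t 63.67 pos [0.4864 0.2771 0.1555] yaw_y -30.84 xaxis [-0.2641 -0.4619 -0.8467] w 0.0129 F [ 0.3  0.3 -2.2]
lip now [0.44226232 0.20032424 0.09436651]
0 lip rel [-0.044 -0.077 -0.061] front [-0.51 -0.87 -0.04]
45 lip rel [-0.013 -0.083 -0.068] front [ 0.1  -0.99 -0.16]
90 lip rel [ 0.011 -0.067 -0.084] front [ 0.57 -0.69 -0.47]
135 lip rel [ 0.013 -0.039 -0.1  ] front [ 0.61 -0.13 -0.79]
180 lip rel [-0.008 -0.015 -0.106] front [ 0.21  0.34 -0.92]
TCP target [0.66711989 0.12879499 0.15612197]
t 63.67 pos [0.4864 0.2771 0.1555] yaw_y -30.84 xaxis [-0.2641 -0.4619 -0.8467] w 0.0129 F [ 0.3  0.3 -2.2]
total units [0.135 1.541 0.188] dist 0.2338 min rows 4
```

```bash
python3 -c "
from h import *
go([.666,.139,.160])"; python3 -m pendant '[[[0,0.05,0.004],0],[[0,0.08,0.008],0],[[0.005,0.1,0.01],0],[[0.005,0.1,0.01],0],[[0.005,0.1,0.01],0],[[0.005,0.1,0.01],0],[[0.005,0.1,0.01],0],[[0.005,0.1,0.01],0]]'; python3 -c "
from h import *
go([.666,.139,.160])"
```

```text
t 63.67 pos [0.4864 0.2771 0.1555] yaw_y -30.84 xaxis [-0.2641 -0.4619 -0.8467] w 0.0129 F [ 0.3  0.3 -2.2]
total units [0.084 1.5   0.156] dist 0.2266 min rows 4
t: 64.68
tool_pos: [0.5807, 0.2052, 0.1573]
orientation: [1.051, 0.582, -1.894]
wrist_force: [-0.4, -0.0, -1.9]
gripper_width: 0.013
t 64.67 pos [0.5807 0.2052 0.1573] yaw_y -30.89 xaxis [-0.266  -0.4634 -0.8453] w 0.013 F [-0.4 -0.  -1.9]
total units [0.038 0.715 0.079] dist 0.108 min rows 2
```

```bash
python3 -m pendant '[[[0.005,0.1,0.01],0],[[0.005,0.1,0.01],0],[[0.005,0.1,0.01],0],[[0.005,0.1,0.01],0],[[0.005,0.1,0.01],0],[[0.005,0.1,0.01],0],[[0.0,0.06,0],0],[[0,0,0],0]]'; python3 -c "
from h import *
st,m=tilt();ql=np.array([.0989,.0008,.0425]); print('lip',np.array(st['tool_pos'])+m@ql,st['qpos'].round(2)); go([.666,.139,.160]); cap('wrist','w32'); t=cap('top','t32'); cv2.imwrite('pics/t32c.png',cv2.resize(t[140:260,190:330],None,fx=5,fy=5,interpolation=2)); s=cap('side','s32'); cv2.imwrite('pics/s32c.png',cv2.resize(s[180:320,200:370],None,fx=4.5,fy=4.5,interpolation=2))"
```

```text
t: 65.68
tool_pos: [0.6667, 0.1406, 0.1591]
orientation: [1.052, 0.581, -1.895]
wrist_force: [0.6, 0.8, -1.8]
gripper_width: 0.0131
t 65.67 pos [0.6667 0.1406 0.1591] yaw_y -30.99 xaxis [-0.2672 -0.463  -0.8451] w 0.0131 F [ 0.6  0.8 -1.8]
lip [0.62224709 0.06371621 0.09822364] [-0.16  0.98 -0.65  1.01  0.73  1.84 -1.27]
t 65.67 pos [0.6667 0.1406 0.1591] yaw_y -30.99 xaxis [-0.2672 -0.463  -0.8451] w 0.0131 F [ 0.6  0.8 -1.8]
total units [0.001 0.002 0.013] dist 0.002 min rows 1
```

```bash
python3 -m pendant '[[[0,-0.052,0.005],-0.059],[[0,-0.052,0.005],-0.059],[[0,-0.052,0.005],-0.059],[[0,-0.052,0.005],-0.059],[[0,-0.052,0.005],-0.059],[[0,-0.052,0.005],-0.059],[[0,-0.052,0.005],-0.059]]'; python3 -c "
from h import *
st,m=tilt();ql=np.array([.0989,.0008,.0425]); print('lip',np.array(st['tool_pos'])+m@ql,st['qpos'].round(2),m.round(2));t=cap('top','t33'); cv2.imwrite('pics/t33c.png',cv2.resize(t[140:260,190:330],None,fx=5,fy=5,interpolation=2))"
```

```text
t: 66.7
tool_pos: [0.6133, 0.1444, 0.1774]
orientation: [0.156, 1.504, -1.06]
wrist_force: [0.2, 0.6, -2.1]
gripper_width: 0.013
t 66.7 pos [0.6133 0.1444 0.1774] yaw_y 41.78 xaxis [-0.2629 -0.4648 -0.8455] w 0.013 F [ 0.2  0.6 -2.1]
lip [0.61854042 0.07011698 0.09957744] [-0.05  0.96 -0.94  1.19  0.82  1.89 -0.15] [[-0.26  0.64  0.72]
 [-0.46  0.57 -0.68]
 [-0.85 -0.51  0.15]]
```

```bash
python3 -m pendant '[[[0.004,-0.055,0.025],-0.059],[[0.004,-0.058,0.02],-0.059],[[0.004,-0.058,0.015],-0.059],[[0.0,-0.055,0.01],-0.059],[[0,-0.055,0.005],-0.059]]'; python3 -c "
from h import *
st,m=tilt();ql=np.array([.0989,.0008,.0425]); print('lip',np.array(st['tool_pos'])+m@ql,st['qpos'].round(2),m.round(2));s=cap('side','s34'); cv2.imwrite('pics/s34c.png',cv2.resize(s[180:320,200:370],None,fx=4.5,fy=4.5,interpolation=2))"
```

```text
t: 67.38
tool_pos: [0.6072, 0.1073, 0.1998]
orientation: [-0.498, 1.843, -0.274]
wrist_force: [-0.6, 0.1, -1.9]
gripper_width: 0.0131
t 67.38 pos [0.6072 0.1073 0.1998] yaw_y 102.79 xaxis [-0.26   -0.4665 -0.8455] w 0.0131 F [-0.6  0.1 -1.9]
lip [0.62143781 0.06434236 0.10212635] [ 0.04  0.95 -1.05  1.24  0.87  1.94  0.77] [[-0.26 -0.2   0.94]
 [-0.47  0.88  0.06]
 [-0.85 -0.43 -0.32]]
```

```bash
python3 -m pendant '[[[-0.08,0.052,0.005],0.059],[[-0.08,0.052,0.005],0.059],[[0,0.052,0.005],0.059],[[0,0.052,0.005],0.059],[[0,0.052,0.005],0.059],[[0,0.052,0.005],0.059]]'; python3 -m pendant '[[[0,0.052,0.005],0.059],[[0,0.052,0.005],0.059],[[0,0.052,0.005],0.059],[[0,0.052,0.005],0.059],[[0,0.052,0.005],0.059],[[0,0.04,0.004],0.05]]'; python3 -c "
from h import *
st,m=tilt();ql=np.array([.0989,.0008,.0425]); print('lip',np.array(st['tool_pos'])+m@ql,st['qpos'].round(2),m[2].round(3));cap('wrist','w35'); np.save('st35.npy',st,allow_pickle=True)
t=cap('top','t35'); cv2.imwrite('pics/t35c.png',cv2.resize(t[140:300,90:290],None,fx=4,fy=3.7,interpolation=2)); go([.55,.383,.15],-30.8)"
```

```text
t: 68.18
tool_pos: [0.6285, 0.1559, 0.1976]
orientation: [0.29, 1.396, -1.201]
wrist_force: [-0.4, 0.5, -0.8]
gripper_width: 0.0131
t: 68.92
tool_pos: [0.6693, 0.1602, 0.1849]
orientation: [1.042, 0.596, -1.873]
wrist_force: [-0.9, -0.7, -1.7]
gripper_width: 0.0132
t 68.92 pos [0.6693 0.1602 0.1849] yaw_y -29.52 xaxis [-0.2549 -0.4667 -0.8469] w 0.0132 F [-0.9 -0.7 -1.7]
lip [0.62685781 0.08248138 0.12378373] [-0.24  0.95 -0.51  0.95  0.64  1.84 -1.18] [-0.847  0.01   0.532]
t 69.03 pos [0.6694 0.1599 0.185 ] yaw_y -29.31 xaxis [-0.2548 -0.467  -0.8468] w 0.0129 F [-0.4  0.3 -1.9]
total units [-0.294 -1.424 -0.887] dist 0.2554 min rows 5
turn deg (world ccw) -1.49  tool turn units 0.0083
```

```bash
python3 -c "
from h import *
M=model('wrist',dict(tool_pos=[.4866,.2776,.1572],orientation=[1.056,.584,-1.89]))
u=np.array([.512,.859]);v=np.array([-.859,.512]);B=np.array([.4986,.2899])
S=model('side')
for q in [ray(M,295,62,.015),ray(M,340,65,.015),ray(S,222/4+240,515/4+250,.015),ray(S,280/4+240,562/4+250,.015)]:
  p=q[:2]; print(p,((p-B)@u).round(4),((p-B)@v).round(4))
"; python3 -m pendant '[[[-0.02,-0.1,-0.07],0.008],[[-0.02,-0.1,-0.07],0],[[-0.02,-0.1,-0.07],0],[[-0.02,-0.1,-0.07],0],[[-0.02,-0.1,-0.07],0],[[-0.02,-0.1,-0.07],0],[[-0.02,-0.1,-0.07],0],[[-0.02,-0.1,-0.07],0]]'; python3 -c "
from h import *
st,m=tilt(); print(m[2].round(3));cap('side','s36'); go([.56,.40,.16],-30.8)"
```

```text
[0.48966431 0.30466362] 0.0081 0.0152
[0.51485716 0.28687952] 0.0057 -0.0155
[0.52746313 0.29905831] 0.0226 -0.0201
[0.49540945 0.31637001] 0.0211 0.0163
t: 70.03
tool_pos: [0.6045, 0.3005, 0.1572]
orientation: [1.054, 0.579, -1.881]
wrist_force: [-0.1, 0.6, -1.2]
gripper_width: 0.0129
t 70.03 pos [0.6045 0.3005 0.1572] yaw_y -30.38 xaxis [-0.2543 -0.4673 -0.8468] w 0.0129 F [-0.1  0.6 -1.2]
[-0.847  0.02   0.532]
t 70.08 pos [0.6025 0.3037 0.1564] yaw_y -30.18 xaxis [-0.2547 -0.4664 -0.8471] w 0.0127 F [-2.5  2.6 -2.1]
total units [-0.248 -0.567 -0.332] dist 0.1053 min rows 2
turn deg (world ccw) -0.62  tool turn units 0.0035
```

```bash
python3 -c "
from h import *
u=np.array([.512,.859]);v=np.array([-.859,.512]);B=np.array([.4986,.2899])
im=cv2.imread('pics/s36.png'); cv2.imwrite('pics/s36c.png',cv2.resize(im[310:400,230:390],None,fx=5,fy=5,interpolation=2))
S=model('side')
for q in [ray(S,295,390,.015),ray(S,308,395,.015)]:
  p=q[:2]; print(p,((p-B)@u).round(4),((p-B)@v).round(4))
"
```

```text
[0.52402633 0.32046027] 0.0393 -0.0062
[0.49764161 0.32535786] 0.03 0.019
```

```bash
python3 -m pendant '[[[-0.02,-0.1,-0.05],0.0035],[[-0.03,-0.1,-0.05],0],[[-0.04,-0.1,-0.06],0],[[-0.04,-0.1,-0.06],0],[[-0.04,-0.1,-0.06],0],[[-0.04,-0.05,-0.05],0],[[0,0,0],0]]'; python3 -c "
from lip import *
st,m=tilt(); print(m[2].round(3),st['qpos'].round(2));ql=np.array([.0989,.0008,.0425]);l=np.array(st['tool_pos'])+m@ql;u=np.array([.512,.859]);v=np.array([-.859,.512]);B=np.array([.4986,.2899]);print(l,((l[:2]-B)@u).round(4),((l[:2]-B)@v).round(4)); cap('wrist','w37'); t=cap('top','t37');cv2.imwrite('pics/t37c.png',cv2.resize(t[190:300,90:230],None,fx=5,fy=5,interpolation=2));s=cap('side','s37');cv2.imwrite('pics/s37c.png',cv2.resize(s[310:400,230:390],None,fx=5,fy=5,interpolation=2))"
```

```text
t: 70.95
tool_pos: [0.5577, 0.404, 0.1547]
orientation: [1.059, 0.574, -1.883]
wrist_force: [-0.0, 0.4, -1.3]
gripper_width: 0.0127
t 70.95 pos [0.5577 0.404  0.1547] yaw_y -30.68 xaxis [-0.2541 -0.4664 -0.8473] w 0.0127 F [-0.   0.4 -1.3]
[-0.847  0.023  0.531] [-0.59  1.04 -0.5   0.82  0.5   1.92 -1.49]
[0.51438954 0.32675579 0.09347275] 0.0397 0.0053
```

```bash
python3 -c "
from h import *
u=np.array([.512,.859]);v=np.array([-.859,.512]);B=np.array([.4986,.2899])
T=model('top'); g=lambda x,y,z: ray(T,x/5+90,y/5+190,z)
for n,p,z in [('s1',(302,204),.018),('s2',(296,249),.018),('lipR',(255,158),.096),('lipL',(200,240),.096),('far corner',(200,82),.04),('near',(578,295),.04)]:
  q=g(*p,z)[:2]; print(n,q.round(4),((q-B)@u).round(4),((q-B)@v).round(4))
"
```

```text
s1 [0.5208 0.3187] 0.0361 -0.0043
s2 [0.496 0.321] 0.0254 0.0181
lipR [0.5359 0.3161] 0.0416 -0.0186
lipL [0.4938 0.3427] 0.0429 0.0311
far corner [0.5862 0.3692] 0.113 -0.0346
near [0.4659 0.1605] -0.1279 -0.0381
```

```bash
python3 -c "
from h import *
st,m=tilt(); d=np.array([.0109,.0075,-.012]); print((m.T@d/.15).round(3)); print((m.T@np.array([0,0,-.015])/.15).round(3)); u=-np.array([.512,.859,0]);print('fwd-down 10',(m.T@(u*.8192-np.array([0,0,.5736]))*.01/.15).round(4),'fwd15',(m.T@u*.015/.15).round(4))"; python3 -m pendant '[[[0.02,0.012,-0.06],0],[[0.02,0.012,-0.06],0],[[0,0,0],0]]'; cat > lip2.py <<'E'
from h import *
def lip2():
    st,m=tilt(); ql=np.array([.0989,.0008,.0425]);l=np.array(st['tool_pos'])+m@ql;u=np.array([.512,.859]);v=np.array([-.859,.512]);B=np.array([.4986,.2899]);print('lip z',l[2].round(4),'x',((l[:2]-B)@u).round(4),'y',((l[:2]-B)@v).round(4),m[2].round(3)); return st,m
E
python3 -c "
from lip2 import *
lip2()"
```

```text
t 71.1 pos [0.5588 0.4019 0.155 ] yaw_y -30.8 xaxis [-0.2544 -0.4668 -0.847 ] w 0.0131 F [ 0.  -0.5 -0.6]
[ 0.026  0.035 -0.111]
[ 0.085 -0.002 -0.053]
fwd-down 10 [ 0.0614 -0.0009  0.026 ] fwd15 [0.0531 0.     0.0847]
t: 71.47
tool_pos: [0.5702, 0.409, 0.1392]
orientation: [1.061, 0.569, -1.887]
wrist_force: [-0.8, -0.6, -1.0]
gripper_width: 0.0132
t 71.47 pos [0.5702 0.409  0.1392] yaw_y -30.94 xaxis [-0.2552 -0.4671 -0.8466] w 0.0132 F [-0.8 -0.6 -1. ]
lip z 0.078 x 0.0504 y -0.0026 [-0.847  0.025  0.532]
```

```bash
python3 -m pendant '[[[0.08,-0.012,-0.062],0],[[0.085,-0.005,-0.055],0],[[0.085,0,-0.055],0],[[0.03,0,-0.02],0],[[0,0,0],0]]';python3 -c "
from lip2 import *
lip2()
t=cap('top','t38');cv2.imwrite('pics/t38c.png',cv2.resize(t[190:300,90:230],None,fx=5,fy=5,interpolation=2))"
```

```text
t: 72.1
tool_pos: [0.569, 0.409, 0.0854]
orientation: [1.053, 0.565, -1.89]
wrist_force: [-0.9, -0.3, 1.6]
gripper_width: 0.0128
t 72.1 pos [0.569  0.409  0.0854] yaw_y -30.95 xaxis [-0.2587 -0.4725 -0.8425] w 0.0128 F [-0.9 -0.3  1.6]
lip z 0.025 x 0.0493 y -0.0016 [-0.843  0.025  0.538]
```

```bash
python3 -m pendant '[[[0.045,-0.005,0.035],0],[[0.061,0,0.026],0]]';python3 -c "
from lip2 import *
lip2()
t=cap('top','t39');cv2.imwrite('pics/t39c.png',cv2.resize(t[190:300,90:230],None,fx=5,fy=5,interpolation=2))"
```

```text
t: 72.4
tool_pos: [0.5603, 0.3963, 0.0758]
orientation: [1.056, 0.567, -1.889]
wrist_force: [0.7, 0.5, -1.2]
gripper_width: 0.0133
t 72.4 pos [0.5603 0.3963 0.0758] yaw_y -30.94 xaxis [-0.2572 -0.4703 -0.8442] w 0.0133 F [ 0.7  0.5 -1.2]
lip z 0.015 x 0.0341 y -0.0007 [-0.844  0.025  0.535]
```

```bash
python3 -m pendant '[[[0.061,0,0.026],0],[[0.055,0,0.05],0],[[0.02,0,0.03],0]]';python3 -c "
from lip2 import *
lip2()"
```

```text
t: 72.82
tool_pos: [0.5486, 0.3753, 0.0693]
orientation: [1.06, 0.567, -1.887]
wrist_force: [1.1, 0.7, 2.1]
gripper_width: 0.013
t 72.83 pos [0.5486 0.3753 0.0693] yaw_y -30.98 xaxis [-0.2549 -0.4685 -0.8459] w 0.013 F [1.1 0.7 2.1]
lip z 0.0083 x 0.0103 y -0.0014 [-0.846  0.027  0.533]
```

```bash
python3 -m pendant '[[[0.055,0,0.083],0],[[0.055,0,0.083],0],[[0.055,0,0.083],0],[[0.055,0,0.083],0],[[0.053,0,0.085],0]]';python3 -c "
from lip2 import *
lip2()
t=cap('top','t40');cv2.imwrite('pics/t40c.png',cv2.resize(t[190:300,90:230],None,fx=5,fy=5,interpolation=2))"
```

```text
t: 73.45
tool_pos: [0.5112, 0.3131, 0.0702]
orientation: [1.071, 0.57, -1.882]
wrist_force: [0.8, 1.3, 1.5]
gripper_width: 0.0127
t 73.45 pos [0.5112 0.3131 0.0702] yaw_y -30.98 xaxis [-0.2493 -0.4626 -0.8508] w 0.0127 F [0.8 1.3 1.5]
lip z 0.0083 x -0.0617 y -0.0013 [-0.851  0.029  0.525]
```

```bash
python3 -c "
from h import *
st,m=tilt(); u=-np.array([.512,.859,0]);print('slope10',(m.T@(u*.8192+np.array([0,0,.5736]))*.01/.15).round(4),'fwd15',(m.T@u*.015/.15).round(4))"; python3 -m pendant '[[[0.05,0,0.085],0],[[0.005,0,0.067],0],[[0.0,0,0.067],0],[[0.0,0,0.067],0]]';python3 -c "
from lip2 import *
lip2()"
```

```text
t 73.5 pos [0.5107 0.3113 0.0703] yaw_y -31.02 xaxis [-0.2502 -0.4639 -0.8498] w 0.013 F [ 0.2 -0.6 -0.5]
slope10 [-0.0037  0.0013  0.0666] fwd15 [0.0527 0.0004 0.085 ]
t: 74.0
tool_pos: [0.4896, 0.2773, 0.086]
orientation: [1.072, 0.571, -1.882]
wrist_force: [-0.1, -0.5, -0.7]
gripper_width: 0.0132
t 74.0 pos [0.4896 0.2773 0.086 ] yaw_y -31.0 xaxis [-0.2488 -0.4615 -0.8515] w 0.0132 F [-0.1 -0.5 -0.7]
lip z 0.024 x -0.1035 y -0.0009 [-0.852  0.029  0.524]
```

```bash
python3 -m pendant '[[[0.004,0,0.04],0]]'; python3 -c "
from lip2 import *
lip2()
t=cap('top','t41');cv2.imwrite('pics/t41c.png',cv2.resize(t[210:300,150:230],None,fx=7,fy=6.6,interpolation=2))"
```

```text
t: 74.12
tool_pos: [0.4866, 0.2725, 0.0891]
orientation: [1.073, 0.571, -1.881]
wrist_force: [0.6, -0.5, -2.6]
gripper_width: 0.0129
t 74.12 pos [0.4866 0.2725 0.0891] yaw_y -31.0 xaxis [-0.2484 -0.4611 -0.8519] w 0.0129 F [ 0.6 -0.5 -2.6]
lip z 0.0271 x -0.109 y -0.0009 [-0.852  0.029  0.523]
```

```bash
python3 -m pendant '[[[0,0,0.02],0],[[-0.03,0,0.03],0],[[-0.05,0,0.03],0],[[-0.06,0,0.035],0],[[-0.07,0,0.045],0],[[-0.07,0,0.045],0]]' && cat h.py lip2.py && python3 - <<'E'
from h import *
from cell import viewer
import cv2
tilt()
s=viewer.capture("side");t=viewer.capture("top")
cv2.imwrite("pics/s50.png",s);cv2.imwrite("pics/t50.png",t)
E
```

```text
t: 74.92
tool_pos: [0.4828, 0.2695, 0.1443]
orientation: [1.072, 0.571, -1.882]
wrist_force: [0.2, -1.0, -1.8]
gripper_width: 0.0129
import numpy as np, cv2
from cell import r, viewer
from scipy.spatial.transform import Rotation as R
def cap(n,f):
    im=viewer.capture(n); cv2.imwrite('pics/%s.png'%f,im); return im
def model(n,st=None):
    m=viewer.camera_model(n); f=200/np.tan(np.radians(m['fov_y'])/2)
    if 'rvec' in m:
        Rc=R.from_rotvec(np.ravel(m['rvec'])).as_matrix().T; o=-Rc@np.ravel(m['tvec'])
    else:
        T=np.array(m['tool_from_camera']).reshape(4,4); st=st or r.read_state()
        Rt=R.from_rotvec(st['orientation']).as_matrix(); Rc=Rt@T[:3,:3]; o=np.array(st['tool_pos'])+Rt@T[:3,3]
    return f,m['cx'],m['cy'],Rc,o
def ray(M,u,v,z):
    f,cx,cy,Rc,o=M; d=Rc@np.array([(u-cx)/f,(v-cy)/f,1]); return o+d*(z-o[2])/d[2]
def proj(M,p):
    f,cx,cy,Rc,o=M; c=Rc.T@(np.array(p)-o); return c[:2]/c[2]*f+[cx,cy]
def tri(M1,p1,M2,p2):
    A=[];b=[]
    P=np.zeros((3,3));q=np.zeros(3)
    for M,p in((M1,p1),(M2,p2)):
        f,cx,cy,Rc,o=M; d=Rc@np.array([(p[0]-cx)/f,(p[1]-
[... 692 characters left out ...]
.arctan2(m[1,1],m[0,1])); dy=(yaw-cur+90)%180-90
        print('turn deg (world ccw)',dy.round(2),' tool turn units',(-dy/180).round(4))
def fitc(P):
    P=np.array(P)[:,:2]; A=np.c_[2*P,np.ones(len(P))]; s=np.linalg.lstsq(A,(P**2).sum(1),rcond=None)[0]; return s[:2],np.sqrt(s[2]+s[0]**2+s[1]**2)
from h import *
def lip2():
    st,m=tilt(); ql=np.array([.0989,.0008,.0425]);l=np.array(st['tool_pos'])+m@ql;u=np.array([.512,.859]);v=np.array([-.859,.512]);B=np.array([.4986,.2899]);print('lip z',l[2].round(4),'x',((l[:2]-B)@u).round(4),'y',((l[:2]-B)@v).round(4),m[2].round(3)); return st,m
t 74.92 pos [0.4828 0.2695 0.1443] yaw_y -30.99 xaxis [-0.2488 -0.4614 -0.8516] w 0.0129 F [ 0.2 -1.  -1.8]
```

```bash
python3 - <<'E'
from h import *
s=cv2.imread("pics/s50.png");t=cv2.imread("pics/t50.png")
p=(0.445,0.2,0.05)
out=[]
for n,im in(("side",s),("top",t)):
    c=proj(model(n),p).astype(int);print(n,c)
    x=max(0,c[0]-90);y=max(0,c[1]-75);x=min(x,460);y=min(y,250);print(x,y)
    out.append(cv2.resize(im[y:y+150,x:x+180],None,fx=2.2,fy=2.2,interpolation=3))
cv2.imwrite("pics/c50.png",np.hstack(out))
E
```

```text
side [344 330]
254 250
top [189 256]
99 181
```

View pics/c50.png

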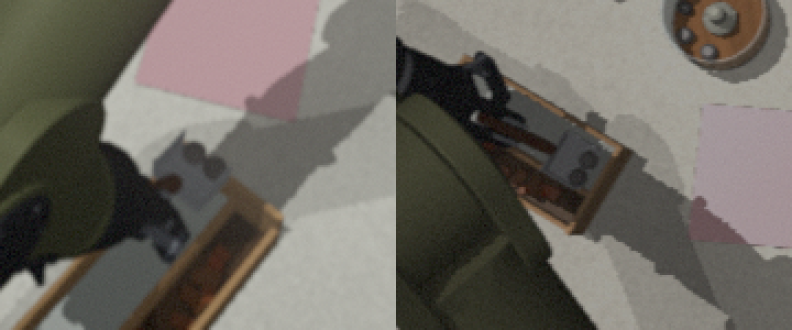

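Both stones are on the scoop (top crop at about 585,165) near the lip, so I'll lift gently and carry slowly.

```bash
python3 -m pendant '[[[-0.07,0,0.045],0],[[-0.05,0,0.03],0],[[-0.02,0,0.01],0]]' && python3 - <<'E'
from h import *
from lip2 import lip2
lip2()
go((.666,.139,.160))
s=cap("side","s51");t=cap("top","t51")
cv2.imwrite("pics/c51.png",np.hstack([cv2.resize(im,None,fx=2.2,fy=2.2,interpolation=3) for im in (s[250:400,254:434],t[181:331,99:279])]))
E
```

```text
t: 75.4
tool_pos: [0.4824, 0.2703, 0.171]
orientation: [1.074, 0.571, -1.881]
wrist_force: [0.2, -0.5, -1.0]
gripper_width: 0.013
t 75.4 pos [0.4824 0.2703 0.171 ] yaw_y -31.0 xaxis [-0.2476 -0.4605 -0.8524] w 0.013 F [ 0.2 -0.5 -1. ]
lip z 0.1089 x -0.113 y 0.0015 [-0.852  0.029  0.522]
t 75.4 pos [0.4824 0.2703 0.171 ] yaw_y -31.0 xaxis [-0.2476 -0.4605 -0.8524] w 0.013 F [ 0.2 -0.5 -1. ]
total units [0.163 1.497 0.041] dist 0.2259 min rows 4
```

View pics/c51.png

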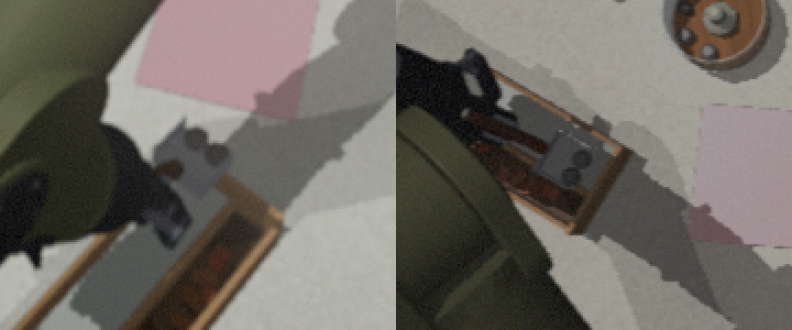

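Both stones lie in the scoop, well behind the lip.

```bash
python3 -m pendant '[[[0.005,0.04,0],0],[[0.008,0.07,0.002],0],[[0.01,0.1,0.003],0],[[0.01,0.1,0.003],0],[[0.01,0.1,0.003],0],[[0.01,0.1,0.003],0],[[0.01,0.1,0.003],0],[[0.01,0.1,0.003],0]]' && python3 -m pendant '[[[0.01,0.1,0.003],0],[[0.01,0.1,0.003],0],[[0.01,0.1,0.003],0],[[0.01,0.1,0.003],0],[[0.01,0.1,0.003],0],[[0.01,0.1,0.003],0],[[0.01,0.1,0.003],0],[[0.01,0.08,0.003],0]]' && python3 - <<'E'
from h import *
from lip2 import lip2
lip2()
go((.666,.139,.160))
s=cap("side","s52")
cv2.imwrite("pics/c52.png",cv2.resize(s[150:350,180:440],None,fx=2.5,fy=2.5,interpolation=3))
E
```

```text
t: 76.5
tool_pos: [0.5758, 0.2027, 0.1645]
orientation: [1.072, 0.57, -1.882]
wrist_force: [-0.1, 0.6, -1.3]
gripper_width: 0.0128
t: 77.5
tool_pos: [0.6781, 0.1293, 0.1589]
orientation: [1.072, 0.57, -1.883]
wrist_force: [-0.4, -0.1, -1.6]
gripper_width: 0.0133
t 77.5 pos [0.6781 0.1293 0.1589] yaw_y -31.05 xaxis [-0.2496 -0.4616 -0.8513] w 0.0133 F [-0.4 -0.1 -1.6]
lip z 0.097 x -0.1341 y -0.2386 [-0.851  0.028  0.524]
t 77.5 pos [0.6781 0.1293 0.1589] yaw_y -31.05 xaxis [-0.2496 -0.4616 -0.8513] w 0.0133 F [-0.4 -0.1 -1.6]
total units [-0.016 -0.102 -0.006] dist 0.0156 min rows 1
```

View pics/c52.png

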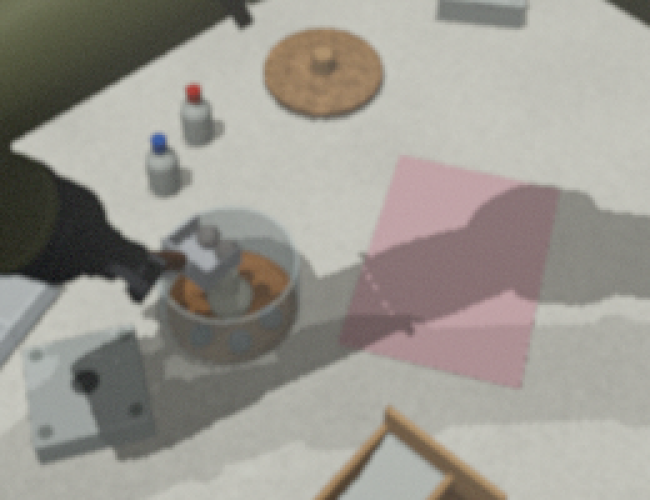

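Both stones are still in the scoop over the jar (crop 210,240). Now I'll move 1.5 cm back and dump.

```bash
python3 -m pendant '[[[-0.008,-0.05,-0.003],0],[[-0.008,-0.05,-0.003],0],[[0,-0.052,0.005],-0.059],[[0,-0.052,0.005],-0.059],[[0,-0.052,0.005],-0.059],[[0,-0.052,0.005],-0.059],[[0,-0.052,0.005],-0.059],[[0,-0.052,0.005],-0.059]]' && python3 -m pendant '[[[0,-0.052,0.005],-0.059],[[0.004,-0.058,0.02],-0.059],[[0.004,-0.058,0.015],-0.059],[[0.004,-0.058,0.01],-0.059],[[0.004,-0.058,0.01],-0.059],[[0.004,-0.058,0.005],-0.059]]' && python3 - <<'E'
from h import *
from lip2 import lip2
lip2()
s=cap("side","s53")
cv2.imwrite("pics/c53.png",cv2.resize(s[150:350,180:440],None,fx=2.5,fy=2.5,interpolation=3))
E
```

```text
t: 78.55
tool_pos: [0.6167, 0.1479, 0.1735]
orientation: [0.304, 1.384, -1.196]
wrist_force: [-0.4, -0.5, -1.9]
gripper_width: 0.0128
t: 79.3
tool_pos: [0.598, 0.1109, 0.2015]
orientation: [-0.493, 1.818, -0.277]
wrist_force: [0.7, 0.7, -0.5]
gripper_width: 0.013
t 79.3 pos [0.598  0.1109 0.2015] yaw_y 102.18 xaxis [-0.2376 -0.4659 -0.8523] w 0.013 F [ 0.7  0.7 -0.5]
lip z 0.1041 x -0.1311 y -0.2134 [-0.852 -0.429 -0.299]
```

View pics/c53.png

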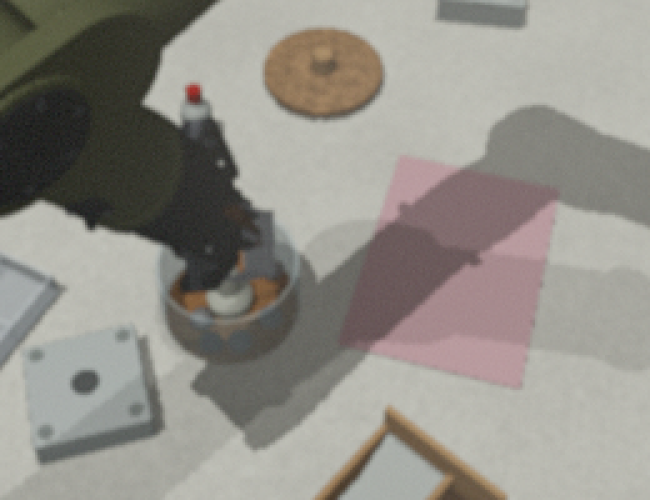

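```bash
python3 - <<'E'
from h import *
t=cap("top","t53");s=cap("side","s53b");w=cap("wrist","w53")
c=proj(model("top"),(.633,.057,.03)).astype(int);print(c)
a=cv2.resize(t[c[1]-50:c[1]+50,c[0]-50:c[0]+50],(380,380),interpolation=2)
b=cv2.resize(s[225:305,230:310],(380,380),interpolation=2)
cv2.imwrite("pics/c54.png",np.hstack([a,b]))
E
```

```text
[245 187]
```

View pics/c54.png

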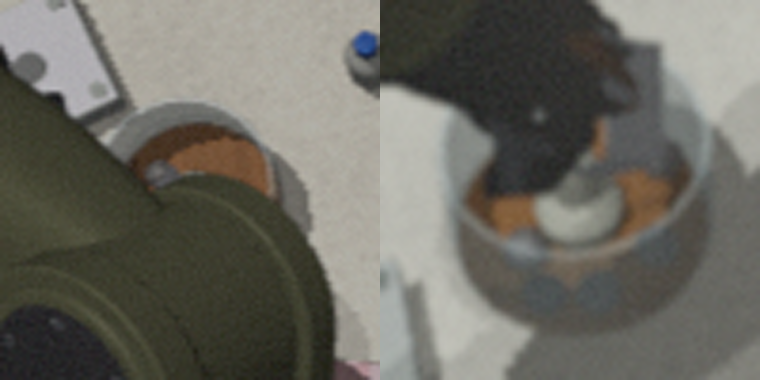

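View pics/w53.png

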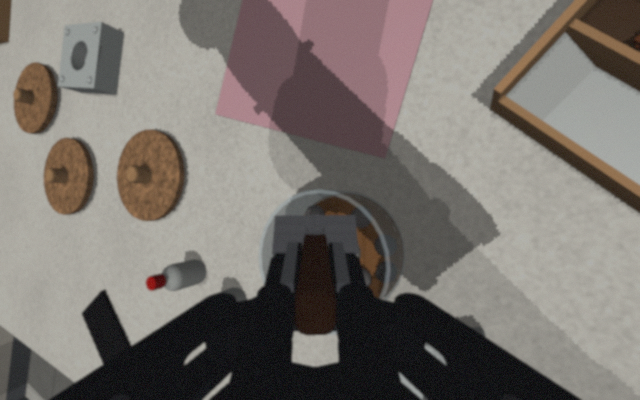

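```bash
python3 -m pendant '[[[-0.08,0.052,0.005],0.059],[[-0.08,0.052,0.005],0.059],[[0,0.052,0.005],0.059],[[0,0.052,0.005],0.059],[[0,0.052,0.005],0.059],[[0,0.052,0.005],0.059],[[0,0.052,0.005],0.059],[[0,0.052,0.005],0.059]]' && python3 -m pendant '[[[0,0.052,0.005],0.059],[[0,0.052,0.005],0.059],[[0,0.052,0.005],0.059],[[0,0.052,0.005],0.059],[[0,0.04,0.004],0.05]]' && python3 - <<'E'
from h import *
from lip2 import lip2
lip2()
t=cap("top","t55");s=cap("side","s55")
c=proj(model("top"),(.633,.057,.03)).astype(int)
a=cv2.resize(t[c[1]-50:c[1]+50,c[0]-50:c[0]+50],(380,380),interpolation=2)
b=cv2.resize(s[205:305,220:320],(380,380),interpolation=2)
cv2.imwrite("pics/c55.png",np.hstack([a,b]))
E
```

```text
t: 80.5
tool_pos: [0.6314, 0.1697, 0.1916]
orientation: [0.579, 1.134, -1.456]
wrist_force: [-0.2, 0.3, -2.2]
gripper_width: 0.0125
t: 81.12
tool_pos: [0.6644, 0.1657, 0.1866]
orientation: [1.196, 0.402, -1.943]
wrist_force: [-1.2, 0.5, -2.9]
gripper_width: 0.0129
t 81.12 pos [0.6644 0.1657 0.1866] yaw_y -39.34 xaxis [-0.2314 -0.4657 -0.8542] w 0.0129 F [-1.2  0.5 -2.9]
lip z 0.1236 x -0.109 y -0.2024 [-0.854  0.135  0.502]
```

View pics/c55.png

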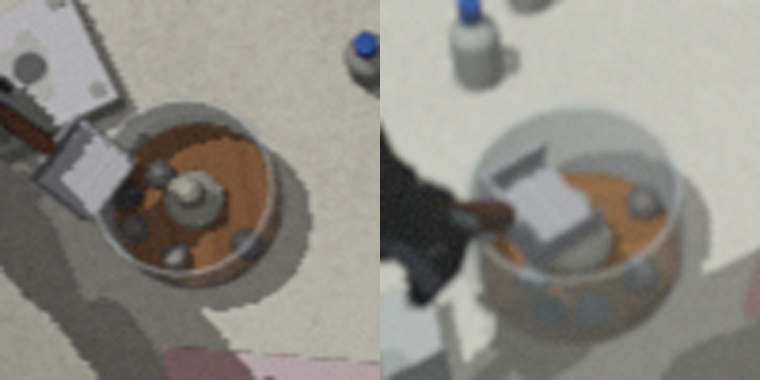

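The scoop is empty and five stones are in the jar (top crop 160,172; 130,190; 133,228; 175,257; 247,243), with the lighthouse upright. Next I'll check that the organiser is empty, then take the scoop to the mat.

```bash
python3 - <<'E'
from h import *
t=cv2.imread("pics/t55.png");s=cv2.imread("pics/s55.png")
c=proj(model("top"),(.4986,.29,.03)).astype(int);d=proj(model("side"),(.4986,.29,.03)).astype(int);print(c,d)
a=cv2.resize(t[max(0,c[1]-90):c[1]+90,max(0,c[0]-100):c[0]+100],(400,360),interpolation=2)
b=cv2.resize(s[220:400,d[0]-150:d[0]+50],(400,360),interpolation=2)
cv2.imwrite("pics/c56.png",np.hstack([a,b]))
go((.46,.03,.187),-31)
E
```

```text
[159 238] [310 373]
t 81.22 pos [0.6645 0.1653 0.1868] yaw_y -39.14 xaxis [-0.2311 -0.466  -0.8541] w 0.0127 F [-0.6 -0.  -0.3]
total units [ 0.734 -0.484  1.379] dist 0.2453 min rows 4
turn deg (world ccw) 8.14  tool turn units -0.0452
```

View pics/c56.png

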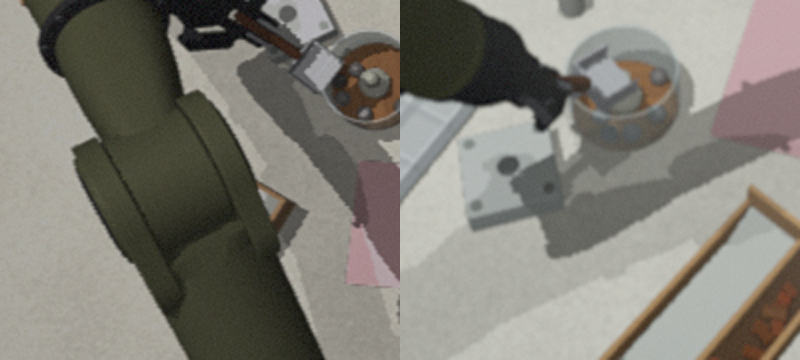

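```bash
python3 -m pendant '[[[0.03,-0.02,0.06],-0.01],[[0.053,-0.035,0.1],-0.01],[[0.053,-0.035,0.1],-0.01],[[0.053,-0.035,0.1],-0.01],[[0.053,-0.035,0.1],-0.005],[[0.053,-0.035,0.1],0],[[0.053,-0.035,0.1],0],[[0.053,-0.035,0.1],0]]' && python3 - <<'E'
from h import *
go((.46,.03,.187),-31)
E
```

```text
t: 82.22
tool_pos: [0.5531, 0.0856, 0.19]
orientation: [1.087, 0.558, -1.863]
wrist_force: [0.5, -0.3, -1.2]
gripper_width: 0.013
t 82.22 pos [0.5531 0.0856 0.19  ] yaw_y -30.67 xaxis [-0.2271 -0.4654 -0.8555] w 0.013 F [ 0.5 -0.3 -1.2]
total units [ 0.331 -0.346  0.542] dist 0.1085 min rows 2
turn deg (world ccw) -0.33  tool turn units 0.0018
```

```bash
python3 -m pendant '[[[0.05,-0.055,0.09],0],[[0.05,-0.055,0.09],0],[[0.05,-0.055,0.09],0],[[0.05,-0.055,0.09],0],[[0.05,-0.055,0.09],0],[[0.03,-0.03,0.05],0],[[0.03,-0.02,0.03],0]]' && python3 - <<'E'
from h import *
from lip2 import lip2
lip2()
go((.455,.03,.080),-31)
cap("top","t57");cap("side","s57")
E
```

```text
t: 83.1
tool_pos: [0.4591, 0.0324, 0.1903]
orientation: [1.08, 0.57, -1.85]
wrist_force: [0.5, -0.6, -1.1]
gripper_width: 0.0129
t 83.1 pos [0.4591 0.0324 0.1903] yaw_y -29.76 xaxis [-0.2213 -0.4655 -0.8569] w 0.0129 F [ 0.5 -0.6 -1.1]
lip z 0.1274 x -0.3286 y -0.1032 [-0.857  0.045  0.513]
t 83.1 pos [0.4591 0.0324 0.1903] yaw_y -29.76 xaxis [-0.2213 -0.4655 -0.8569] w 0.0129 F [ 0.5 -0.6 -1.1]
total units [ 0.644 -0.049 -0.353] dist 0.1104 min rows 2
turn deg (world ccw) -1.24  tool turn units 0.0069
```

View pics/s57.png

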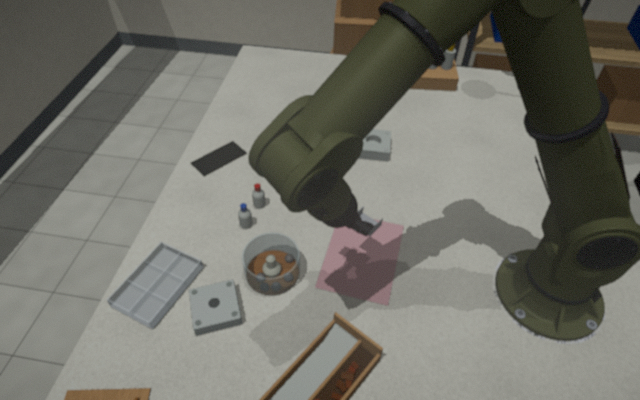

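```bash
python3 -m pendant '[[[0.05,-0.004,-0.028],0.007],[[0.085,-0.006,-0.047],0],[[0.085,-0.006,-0.047],0],[[0.085,-0.006,-0.047],0],[[0.085,-0.006,-0.047],0],[[0.085,-0.006,-0.047],0],[[0.085,-0.006,-0.047],0],[[0.05,-0.006,-0.03],0]]' && python3 - <<'E'
from h import *
from lip2 import lip2
st,m=lip2()
d=m.T@np.array([0,0,-.01]);print('down10',(d/.15).round(4))
print('origin',(np.array(st['tool_pos'])+m@np.array([.0858,.0007,.0233])).round(4))
s=cap("side","s58")
cv2.imwrite("pics/c58.png",cv2.resize(s[180:310,310:480],None,fx=4,fy=4,interpolation=2))
E
```

```text
t: 84.2
tool_pos: [0.4571, 0.0305, 0.0764]
orientation: [1.095, 0.551, -1.862]
wrist_force: [0.2, -0.1, -0.6]
gripper_width: 0.0128
t 84.2 pos [0.4571 0.0305 0.0764] yaw_y -30.92 xaxis [-0.2228 -0.4651 -0.8568] w 0.0128 F [ 0.2 -0.1 -0.6]
lip z 0.0135 x -0.3313 y -0.1013 [-0.857  0.056  0.513]
down10 [ 0.0571 -0.0037 -0.0342]
origin [ 0.4277 -0.0265  0.0149]
```

View pics/c58.png

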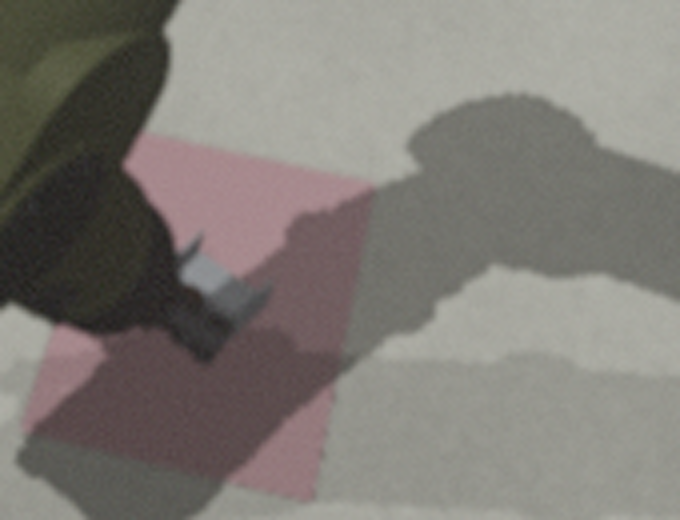

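```bash
python3 -m pendant '[[[0.03,-0.002,-0.018],0],[[0.025,-0.002,-0.015],0],[[0.012,-0.001,-0.007],0],[[0.01,-0.001,-0.006],0]]' && python3 - <<'E'
from lip2 import lip2
lip2()
E
```

```text
t: 84.75
tool_pos: [0.4581, 0.0319, 0.065]
orientation: [1.096, 0.548, -1.859]
wrist_force: [-0.9, 2.0, 6.2]
gripper_width: 0.0132
t 84.75 pos [0.4581 0.0319 0.065 ] yaw_y -30.86 xaxis [-0.2197 -0.4665 -0.8568] w 0.0132 F [-0.9  2.   6.2]
lip z 0.0021 x -0.3296 y -0.1017 [-0.857  0.059  0.512]
```

```bash
python3 -m pendant '[[[0,0,0],0],[[0,0,0],0],[[0,0,0],0],[[0,0,0],0]]' 0.5 20 && python3 - <<'E'
from h import *
tilt()
cap("wrist","w59")
E
```

```text
t: 85.25
tool_pos: [0.4586, 0.0318, 0.0657]
orientation: [1.098, 0.547, -1.858]
wrist_force: [0.7, 0.1, 0.4]
gripper_width: 0.0426
t 85.25 pos [0.4586 0.0318 0.0657] yaw_y -30.88 xaxis [-0.2183 -0.4666 -0.8571] w 0.0426 F [0.7 0.1 0.4]
```

View pics/w59.png

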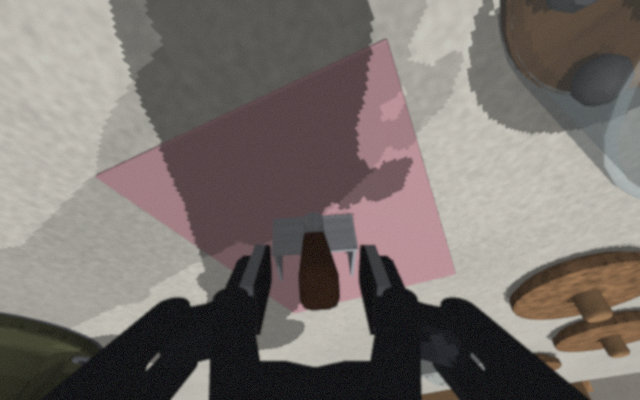

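```bash
python3 -m pendant '[[[-0.06,0,0],0],[[-0.12,0,0],0],[[-0.15,0,0],0],[[-0.15,0,0],0],[[-0.15,0,0],0],[[-0.15,0,0],0],[[-0.1,0,0],0]]' && python3 - <<'E'
from h import *
tilt()
cap("wrist","w60")
s=cap("side","s60");cap("top","t60")
cv2.imwrite("pics/c60.png",cv2.resize(s[180:310,310:480],None,fx=4,fy=4,interpolation=2))
E
```

```text
t: 86.18
tool_pos: [0.488, 0.0964, 0.1843]
orientation: [1.096, 0.549, -1.859]
wrist_force: [-0.3, -0.2, -0.1]
gripper_width: 0.0425
t 86.17 pos [0.488  0.0964 0.1843] yaw_y -30.86 xaxis [-0.22   -0.4658 -0.8571] w 0.0425 F [-0.3 -0.2 -0.1]
```

View pics/c60.png

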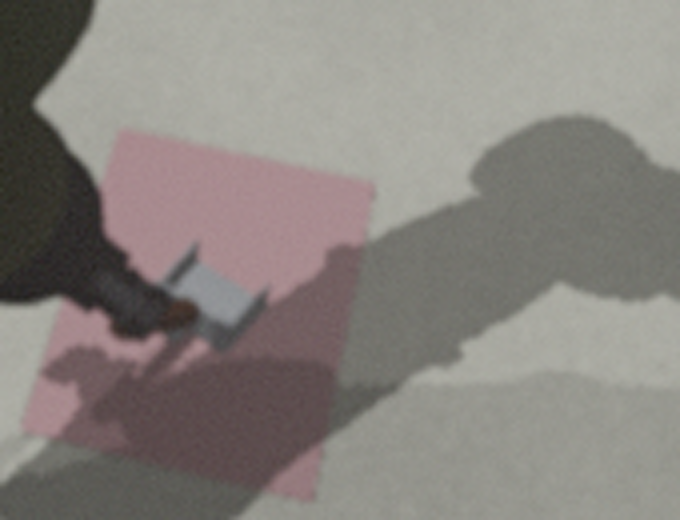

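View pics/w60.png

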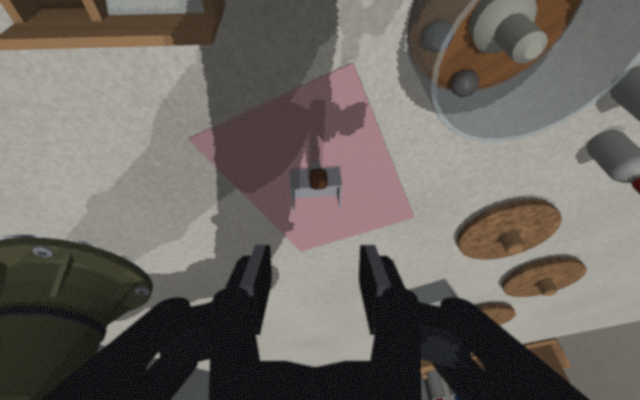

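View pics/t60.png

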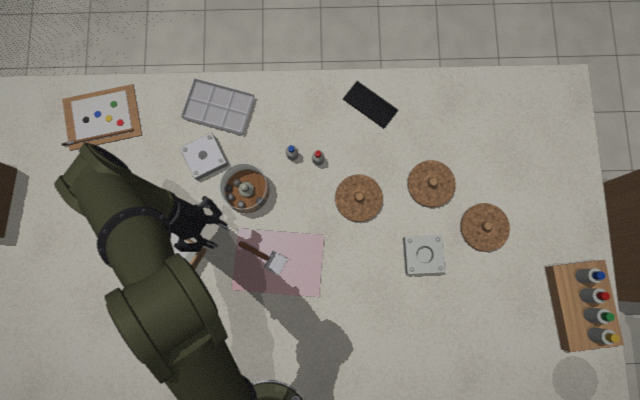

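The scoop lies flat on the mat, with its bowl at top (278,263) and the mat spanning (233–324, 229–297). The cork discs are at top (359,198), (432,184) and (485,227). The one farthest to the robot's left is (359,198), so I'll measure it and the jar.

```bash
python3 - <<'E'
from h import *
t=cv2.imread("pics/t60.png");s=cv2.imread("pics/s60.png")
def disc(im,M,x0,x1,y0,y1,z):
    h=cv2.cvtColor(im,cv2.COLOR_BGR2HSV); k=cv2.inRange(h,(5,70,60),(22,255,255))
    q=np.zeros_like(k);q[y0:y1,x0:x1]=k[y0:y1,x0:x1];q=cv2.morphologyEx(q,cv2.MORPH_OPEN,np.ones((3,3)))
    c=max(cv2.findContours(q,0,1)[0],key=cv2.contourArea);c=cv2.convexHull(c)[:,0]
    P=[ray(M,u,v,z) for u,v in c]; print('bbox',cv2.boundingRect(c),'fit',fitc(P))
disc(t,model("top"),325,392,165,228,.017)
T=model("top")
g=cv2.cvtColor(t,cv2.COLOR_BGR2HSV)
cv2.imwrite("pics/c61.png",np.hstack([cv2.resize(t[165:230,325:395],(420,390),interpolation=2),cv2.resize(t[155:220,210:280],(420,390),interpolation=2)])[:, :800])
print(proj(model("side"),(.6,-.257,.04)))
E
```

```text
bbox (335, 175, 48, 47) fit (array([ 0.60138584, -0.25595999]), np.float64(0.06566037041081449))
[310.37648521 171.03941798]
```

View pics/c61.png

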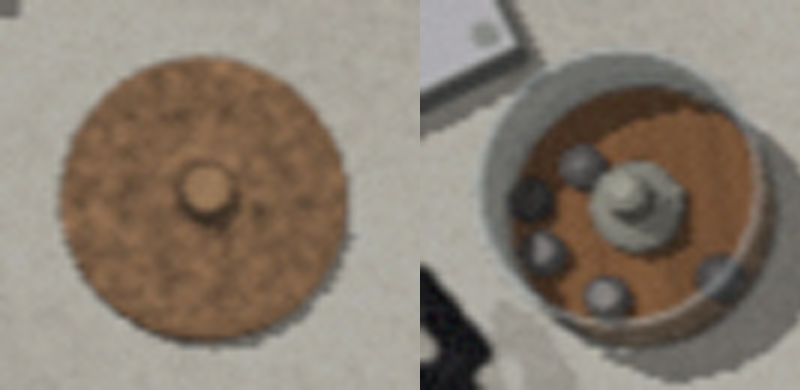

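```bash
python3 - <<'E'
from h import *
print(ray(model("top"),359.5,196.2,.04))
go((.622,-.213,.165),-29)
E
```

```text
[ 0.60102749 -0.25710659  0.04      ]
t 86.33 pos [0.4879 0.0959 0.1833] yaw_y -30.86 xaxis [-0.22   -0.4661 -0.857 ] w 0.0426 F [ 0.4 -0.2 -0.5]
total units [0.868 1.814 1.006] dist 0.3373 min rows 6
turn deg (world ccw) 1.86  tool turn units -0.0104
```

```bash
python3 -m pendant '[[[0.03,0.06,0.035],-0.01],[[0.048,0.1,0.056],-0.01],[[0.048,0.1,0.056],-0.01],[[0.048,0.1,0.056],0],[[0.048,0.1,0.056],0],[[0.048,0.1,0.056],0],[[0.048,0.1,0.056],0],[[0.048,0.1,0.056],0]]' 0.8 40 && python3 - <<'E'
from h import *
st,m=tilt();print(m[2].round(3),np.round(st['qpos'],2))
go((.622,-.213,.165),-26)
E
```

```text
t: 87.32
tool_pos: [0.5519, -0.038, 0.1672]
orientation: [1.024, 0.633, -1.818]
wrist_force: [0.1, 0.4, -0.9]
gripper_width: 0.0682
t 87.33 pos [ 0.5519 -0.038   0.1672] yaw_y -26.09 xaxis [-0.2255 -0.4689 -0.854 ] w 0.0682 F [ 0.1  0.4 -0.9]
[-0.854  0.004  0.52 ] [ 0.05  0.68 -0.48  1.61  0.65  1.43 -1.13]
t 87.33 pos [ 0.5519 -0.038   0.1672] yaw_y -26.09 xaxis [-0.2255 -0.4689 -0.854 ] w 0.0682 F [ 0.1  0.4 -0.9]
total units [0.454 0.933 0.71 ] dist 0.1886 min rows 4
turn deg (world ccw) 0.09  tool turn units -0.0005
```

```bash
python3 -m pendant '[[[0.047,0.1,0.075],0],[[0.047,0.1,0.075],0],[[0.047,0.1,0.075],0],[[0.047,0.1,0.075],0],[[0.047,0.1,0.075],0],[[0.047,0.1,0.075],0],[[0.047,0.1,0.075],0],[[0.047,0.1,0.075],0]]' && python3 - <<'E'
from h import *
st,m=tilt();print(m[2].round(3),np.round(st['qpos'],2))
go((.622,-.213,.150),-26)
M=model("wrist");w=cap("wrist","w62");print(proj(M,(.601,-.257,.04)))
t=cap("top","t62")
E
```

```text
t: 88.32
tool_pos: [0.6171, -0.1968, 0.1663]
orientation: [1.024, 0.633, -1.818]
wrist_force: [-0.2, -0.0, 0.3]
gripper_width: 0.068
t 88.33 pos [ 0.6171 -0.1968  0.1663] yaw_y -26.1 xaxis [-0.2254 -0.4689 -0.854 ] w 0.068 F [-0.2 -0.   0.3]
[-0.854  0.005  0.52 ] [ 0.25  0.75 -0.44  1.45  0.75  1.42 -0.87]
t 88.33 pos [ 0.6171 -0.1968  0.1663] yaw_y -26.1 xaxis [-0.2254 -0.4689 -0.854 ] w 0.068 F [-0.2 -0.   0.3]
total units [0.136 0.076 0.014] dist 0.0235 min rows 1
turn deg (world ccw) 0.1  tool turn units -0.0006
[327.69761755 169.33382435]
```

View pics/w62.png

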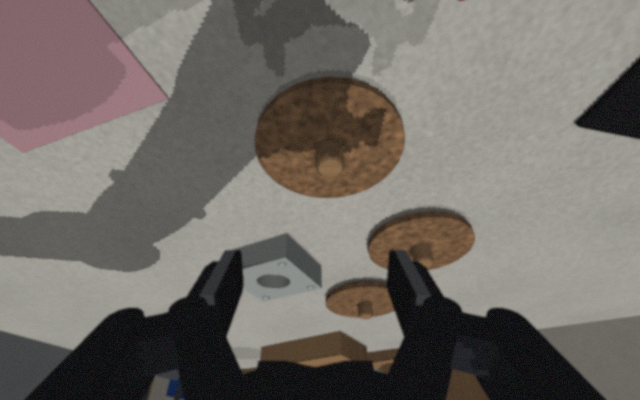

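Knob top is at (328,167), against a predicted (328,169). The position is confirmed.

```bash
python3 - <<'E'
from h import *
go((.6055,-.248,.060),-26)
go((.602,-.2555,.036),-26)
E
python3 -m pendant '[[[0.08,0,0],0],[[0.1,0,0],0],[[0.1,0,0],0],[[0.1,0,0],0],[[0.1,0,0],0]]' && python3 - <<'E'
from h import *
go((.602,-.2555,.036),-26)
M=model("wrist");w=cap("wrist","w63");print(proj(M,(.601,-.257,.04)))
E
```

```text
t 88.42 pos [ 0.6167 -0.1991  0.1662] yaw_y -26.32 xaxis [-0.2271 -0.4697 -0.8531] w 0.068 F [-0.5  0.  -0.6]
total units [ 0.774  0.074 -0.092] dist 0.1175 min rows 2
turn deg (world ccw) 0.32  tool turn units -0.0018
t 88.42 pos [ 0.6167 -0.1991  0.1662] yaw_y -26.32 xaxis [-0.2271 -0.4697 -0.8531] w 0.068 F [-0.5  0.  -0.6]
total units [ 0.94   0.074 -0.128] dist 0.1427 min rows 3
turn deg (world ccw) 0.32  tool turn units -0.0018
t: 89.05
tool_pos: [0.5992, -0.2319, 0.1003]
orientation: [1.024, 0.634, -1.818]
wrist_force: [-0.2, -0.5, -0.9]
gripper_width: 0.0685
t 89.05 pos [ 0.5992 -0.2319  0.1003] yaw_y -26.11 xaxis [-0.2259 -0.4685 -0.8541] w 0.0685 F [-0.2 -0.5 -0.9]
total units [ 0.436  0.084 -0.109] dist 0.0686 min rows 2
turn deg (world ccw) 0.11  tool turn units -0.0006
[333.8932708  199.50943917]
```

View pics/w63.png

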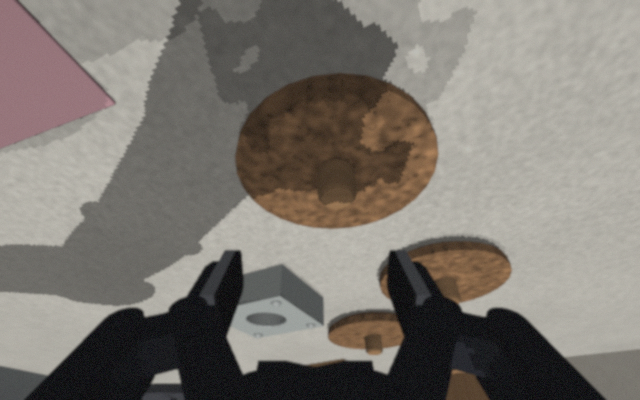

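```bash
python3 -m pendant '[[[0.04,0.045,-0.055],0],[[0.08,0.045,-0.055],0],[[0.1,0,0],0],[[0.1,0,0],0],[[0.06,0,0],0],[[0.02,0,0],0]]' && python3 - <<'E'
from h import *
go((.602,-.2555,.036),-26)
M=model("wrist");w=cap("wrist","w64");print(proj(M,(.601,-.257,.04)))
s=cap("side","s64");c=proj(model("side"),(.6,-.25,.05)).astype(int)
cv2.imwrite("pics/c64.png",cv2.resize(s[c[1]-50:c[1]+50,c[0]-60:c[0]+60],None,fx=5,fy=5,interpolation=2))
E
```

```text
t: 89.85
tool_pos: [0.6028, -0.2561, 0.034]
orientation: [1.022, 0.635, -1.821]
wrist_force: [0.1, -0.2, -0.2]
gripper_width: 0.0688
t 89.85 pos [ 0.6028 -0.2561  0.034 ] yaw_y -26.19 xaxis [-0.2293 -0.4684 -0.8532] w 0.0688 F [ 0.1 -0.2 -0.2]
total units [-0.012 -0.006  0.006] dist 0.0022 min rows 1
turn deg (world ccw) 0.19  tool turn units -0.001
[311.31350705 284.43717654]
```

View pics/w64.png

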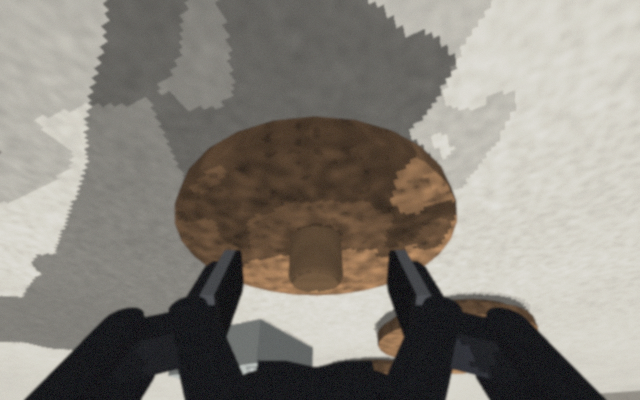

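View pics/c64.png

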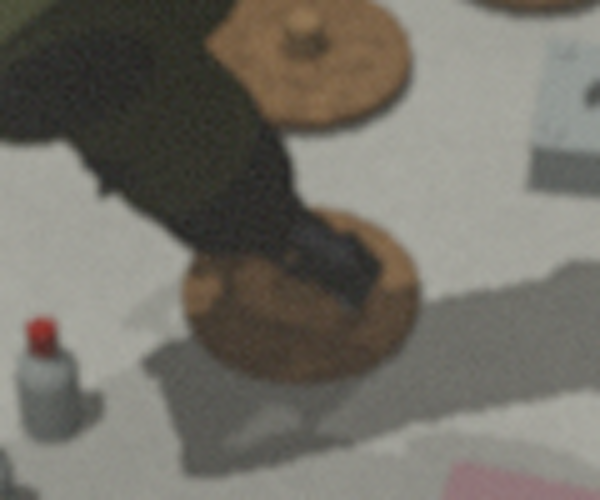

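```bash
python3 -m pendant '[[[-0.016,-0.003,0.004],0],[[0,0,0],0],[[0,0,0],0],[[0,0,0],0],[[0,0,0],0]]' 0 60 && python3 - <<'E'
from h import *
tilt()
w=cap("wrist","w65")
E
```

```text
t: 90.58
tool_pos: [0.6042, -0.2537, 0.0383]
orientation: [1.025, 0.634, -1.818]
wrist_force: [-0.1, 0.9, -1.4]
gripper_width: 0.0222
t 90.58 pos [ 0.6042 -0.2537  0.0383] yaw_y -26.11 xaxis [-0.2258 -0.4681 -0.8544] w 0.0222 F [-0.1  0.9 -1.4]
```

View pics/w65.png

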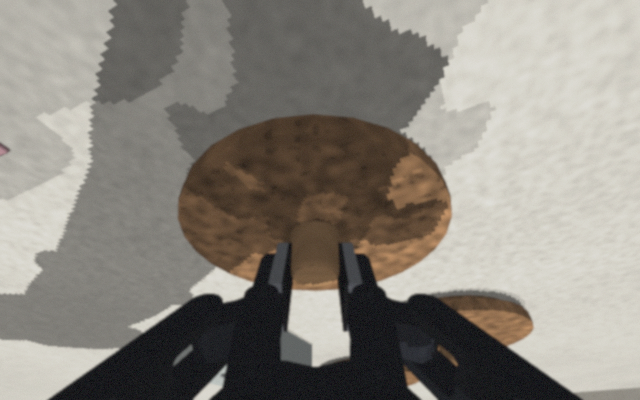

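```bash
python3 -m pendant '[[[-0.03,0,0.018],0],[[-0.06,0,0.036],0],[[-0.08,0,0.05],0],[[-0.08,0,0.05],0],[[-0.08,0,0.05],0],[[-0.08,0,0.05],0]]' && python3 - <<'E'
from h import *
tilt()
w=cap("wrist","w66")
s=cap("side","s66");c=proj(model("side"),(.6,-.25,.08)).astype(int)
cv2.imwrite("pics/c66.png",cv2.resize(s[c[1]-50:c[1]+50,c[0]-60:c[0]+60],None,fx=5,fy=5,interpolation=2))
E
```

```text
t: 91.38
tool_pos: [0.6035, -0.2543, 0.1156]
orientation: [1.025, 0.634, -1.818]
wrist_force: [0.1, 0.1, -1.6]
gripper_width: 0.0219
t 91.38 pos [ 0.6035 -0.2543  0.1156] yaw_y -26.12 xaxis [-0.2262 -0.468  -0.8543] w 0.0219 F [ 0.1  0.1 -1.6]
```

View pics/w66.png

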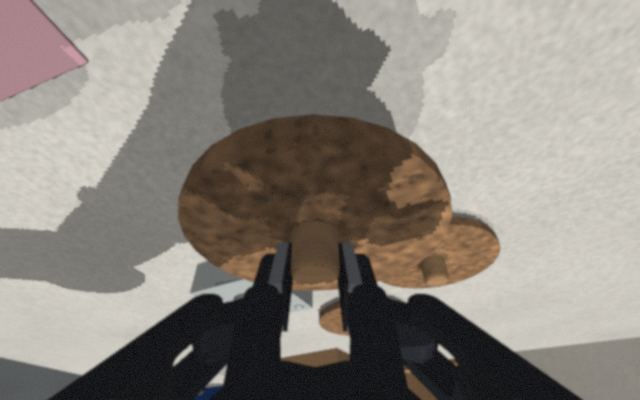

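View pics/c66.png

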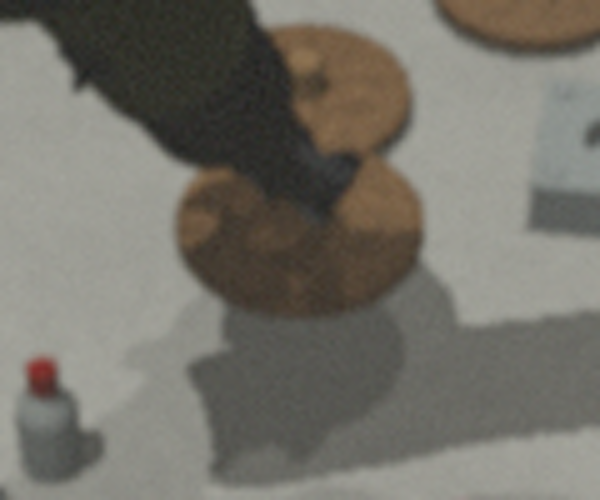

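The lid is held level and looks the same in the wrist view before and after the lift. While the jar is uncovered, I'll re-measure its rim from both cameras.

```bash
python3 - <<'E'
from h import *
t=cap("top","t67");s=cap("side","s67")
def draw(im,M,c,z,r,col):
    p=np.array([proj(M,(c[0]+r*np.cos(a),c[1]+r*np.sin(a),z)) for a in np.linspace(0,2*np.pi,90)])
    return p
out=[]
for n,im in(("top",t),("side",s)):
    M=model(n);c=proj(M,(.633,.057,.04)).astype(int);x0,y0=c[0]-35,c[1]-35
    k=cv2.resize(im[y0:y0+70,x0:x0+70],(385,385),interpolation=2);k0=k.copy()
    p=draw(im,M,(.633,.057),.072,.065,0);q=((p-[x0,y0]+.5)*5.5).astype(int)
    cv2.polylines(k,[q],True,(0,0,255),1)
    out.append(np.vstack([k0[:290],k[:290]]))
cv2.imwrite("pics/c67.png",np.hstack(out))
go((.636,.0598,.165),-26)
E
```

```text
t 91.58 pos [ 0.6035 -0.2543  0.1146] yaw_y -26.12 xaxis [-0.2262 -0.468  -0.8543] w 0.0218 F [ 0.3 -0.1 -1.3]
total units [-1.316 -0.726 -1.511] dist 0.3197 min rows 6
turn deg (world ccw) 0.12  tool turn units -0.0007
```

View pics/c67.png

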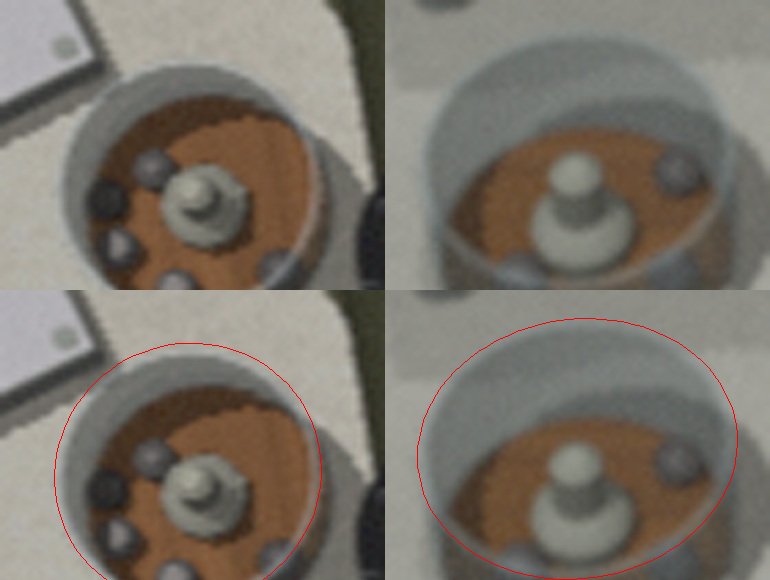

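```bash
python3 - <<'E'
from h import *
out=[]
for n in("top","side"):
    im=cv2.imread("pics/%s67.png"%n[0]);M=model(n);c=proj(M,(.633,.057,.05)).astype(int);x0,y0=c[0]-33,c[1]-33;print(n,x0,y0)
    k=cv2.resize(im[y0:y0+66,x0:x0+66],(396,396),interpolation=2)
    k=cv2.createCLAHE(3,(4,4)).apply(cv2.cvtColor(k,cv2.COLOR_BGR2GRAY)); out.append(k)
cv2.imwrite("pics/c68.png",np.hstack(out))
E
```

```text
top 210 153
side 238 227
```

View pics/c68.png

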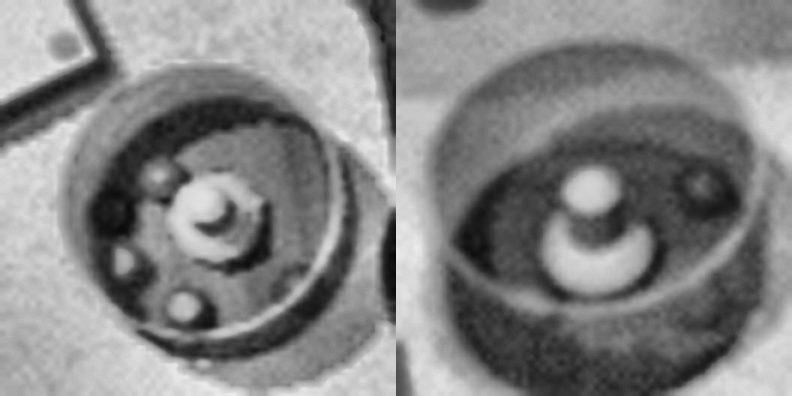

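```bash
python3 - <<'E'
from h import *
for n,x0,y0,P in(("top",210,153,[(60,200),(343,190),(200,63),(198,338),(315,275),(97,110),(270,90)]),("side",238,227,[(33,160),(367,150),(204,42),(180,312),(90,280),(300,270),(345,220)])):
    M=model(n);Q=[ray(M,x0+(u+.5)/6-.5,y0+(v+.5)/6-.5,.072) for u,v in P];c,rr=fitc(Q);print(n,c.round(4),rr.round(4),[round(np.hypot(*(q[:2]-c)),4) for q in Q])
st,m=tilt()
# lid centre while held, predicted
print((np.array(st['tool_pos'])+[-.003,-.0028,-.0383]).round(4))
E
```

```text
top [0.6292 0.0566] 0.0623 [np.float64(0.0622), np.float64(0.0642), np.float64(0.0635), np.float64(0.0618), np.float64(0.0621), np.float64(0.063), np.float64(0.0593)]
side [0.6329 0.0579] 0.0614 [np.float64(0.062), np.float64(0.0636), np.float64(0.0604), np.float64(0.0627), np.float64(0.0608), np.float64(0.06), np.float64(0.0602)]
t 91.58 pos [ 0.6035 -0.2543  0.1146] yaw_y -26.12 xaxis [-0.2262 -0.468  -0.8543] w 0.0218 F [ 0.3 -0.1 -1.3]
[ 0.6005 -0.2571  0.0763]
```

```bash
python3 -m pendant '[[[-0.08,0,0.04],0],[[-0.12,-0.02,0],0],[[-0.12,-0.04,-0.06],0],[[-0.08,-0.05,-0.1],0],[[-0.07,-0.05,-0.12],0],[[-0.07,-0.05,-0.12],0],[[-0.07,-0.05,-0.12],0],[[-0.07,-0.05,-0.12],0]]' && python3 - <<'E'
from h import *
go((.634,.060,.165),-26)
E
```

```text
t: 92.58
tool_pos: [0.619, -0.1061, 0.1558]
orientation: [1.023, 0.639, -1.818]
wrist_force: [-0.5, 0.3, -1.1]
gripper_width: 0.022
t 92.58 pos [ 0.619  -0.1061  0.1558] yaw_y -26.02 xaxis [-0.2278 -0.4668 -0.8545] w 0.022 F [-0.5  0.3 -1.1]
total units [-0.592 -0.396 -0.856] dist 0.167 min rows 3
turn deg (world ccw) 0.02  tool turn units -0.0001
```

```bash
python3 -m pendant '[[[-0.08,-0.055,-0.12],0],[[-0.08,-0.055,-0.12],0],[[-0.08,-0.055,-0.12],0],[[-0.08,-0.055,-0.12],0],[[-0.08,-0.055,-0.12],0],[[-0.08,-0.055,-0.12],0],[[-0.06,-0.05,-0.09],0],[[-0.04,-0.03,-0.05],0]]' && python3 - <<'E'
from h import *
st,m=tilt();print(m[2].round(3))
go((.634,.060,.125),-26)
t=cap("top","t69");s=cap("side","s69")
cv2.imwrite("pics/c69.png",np.hstack([cv2.resize(t[140:240,195:295],(396,396),interpolation=2),cv2.resize(s[190:310,210:330],(396,396),interpolation=2)]))
E
```

```text
t: 93.58
tool_pos: [0.6326, 0.074, 0.163]
orientation: [1.022, 0.64, -1.817]
wrist_force: [0.2, -0.8, -1.6]
gripper_width: 0.0217
t 93.58 pos [0.6326 0.074  0.163 ] yaw_y -25.91 xaxis [-0.2275 -0.4666 -0.8547] w 0.0217 F [ 0.2 -0.8 -1.6]
[-0.855 -0.001  0.519]
t 93.58 pos [0.6326 0.074  0.163 ] yaw_y -25.91 xaxis [-0.2275 -0.4666 -0.8547] w 0.0217 F [ 0.2 -0.8 -1.6]
total units [ 0.258  0.049 -0.063] dist 0.0405 min rows 1
turn deg (world ccw) -0.09  tool turn units 0.0005
```

View pics/c69.png

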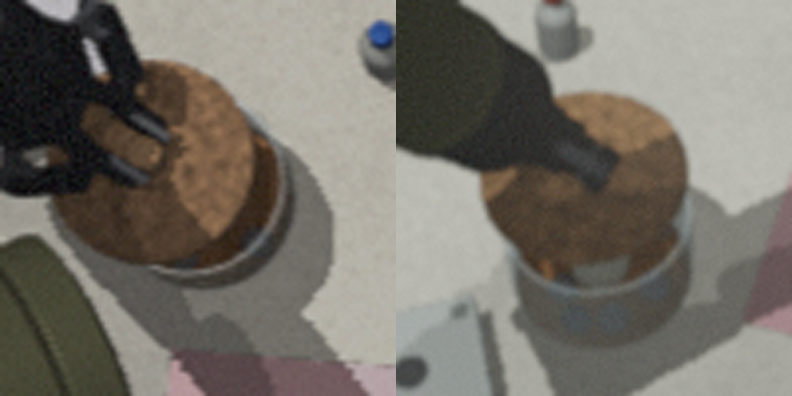

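```bash
python3 -m pendant '[[[0.06,0.012,-0.015],0],[[0.08,0.015,-0.02],0],[[0.08,0.012,-0.018],0],[[0.05,0.005,-0.01],0],[[0.02,0,-0.005],0]]' && python3 - <<'E'
from h import *
st,m=tilt();print(m[2].round(3))
go((.634,.060,.118),-26)
t=cap("top","t70");s=cap("side","s70")
lid=np.array(st['tool_pos'])+[-.003,-.0028,-.0383];print('lid pred',lid.round(4))
for n,im,(x0,x1,y0,y1) in(("top",t,(195,295,140,240)),("side",s,(210,330,190,310))):
    h=cv2.cvtColor(im,cv2.COLOR_BGR2HSV); cv2.imwrite("pics/%s70h.png"%n,h)
cv2.imwrite("pics/c70.png",np.hstack([cv2.resize(t[150:230,205:285],(396,396),interpolation=2),cv2.resize(s[205:305,220:320],(396,396),interpolation=2)]))
E
```

```text
t: 94.3
tool_pos: [0.6324, 0.0532, 0.1171]
orientation: [1.021, 0.637, -1.821]
wrist_force: [-0.8, 0.6, -1.1]
gripper_width: 0.0215
t 94.3 pos [0.6324 0.0532 0.1171] yaw_y -26.15 xaxis [-0.23   -0.4681 -0.8533] w 0.0215 F [-0.8  0.6 -1.1]
[-0.853 -0.     0.521]
t 94.3 pos [0.6324 0.0532 0.1171] yaw_y -26.15 xaxis [-0.23   -0.4681 -0.8533] w 0.0215 F [-0.8  0.6 -1.1]
total units [-0.029 -0.01  -0.036] dist 0.0071 min rows 1
turn deg (world ccw) 0.15  tool turn units -0.0008
lid pred [0.6294 0.0504 0.0788]
```

View pics/c70.png

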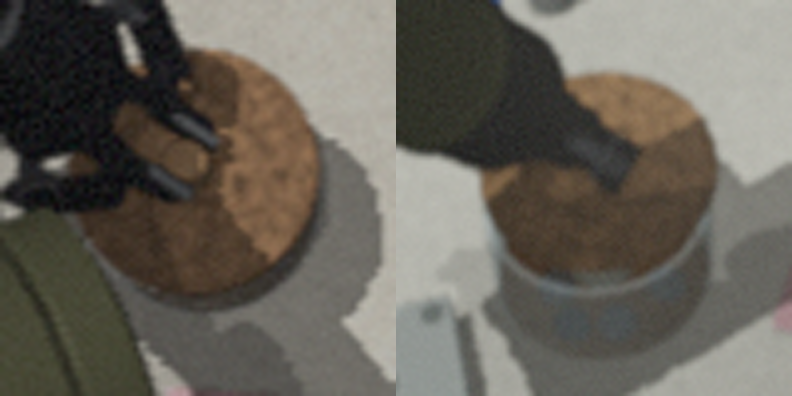

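```bash
python3 - <<'E'
from h import *
for n,x0,y0,k,P in(("top",205,150,4.95,[(321,170),(200,48),(290,97),(305,225),(262,272),(185,297),(130,278),(90,225)]),("side",220,205,3.96,[(86,178),(320,165),(204,72),(270,83),(300,115),(315,200)])):
    M=model(n);Q=[ray(M,x0+(u+.5)/k-.5,y0+(v+.5)/k-.5,.0958) for u,v in P];c,rr=fitc(Q);print(n,c.round(4),rr.round(4),[round(np.hypot(*(q[:2]-c)),4) for q in Q])
E
```

```text
top [0.6291 0.0487] 0.0654 [np.float64(0.066), np.float64(0.0676), np.float64(0.0634), np.float64(0.0649), np.float64(0.0649), np.float64(0.0675), np.float64(0.0663), np.float64(0.0627)]
side [0.6319 0.0506] 0.0659 [np.float64(0.0654), np.float64(0.0651), np.float64(0.0663), np.float64(0.0676), np.float64(0.0631), np.float64(0.0676)]
```

```bash
python3 - <<'E'
from h import *
go((.633,.0605,.1165),-26)
E
python3 -m pendant '[[[-0.012,-0.011,-0.02],0],[[-0.012,-0.011,-0.02],0]]' && python3 - <<'E'
from h import *
go((.633,.0605,.1165),-26)
st,m=tilt();print((m.T@np.array([0,0,-.005])/.15).round(4))
E
```

```text
t 94.4 pos [0.6324 0.0535 0.1174] yaw_y -26.13 xaxis [-0.2298 -0.468  -0.8533] w 0.0218 F [ 0.7 -0.1 -0.3]
total units [-0.018 -0.017 -0.04 ] dist 0.0071 min rows 1
turn deg (world ccw) 0.13  tool turn units -0.0007
t: 94.65
tool_pos: [0.6328, 0.0621, 0.118]
orientation: [1.023, 0.637, -1.82]
wrist_force: [-0.6, -0.5, -0.8]
gripper_width: 0.0221
t 94.65 pos [0.6328 0.0621 0.118 ] yaw_y -26.13 xaxis [-0.2288 -0.4675 -0.8539] w 0.0221 F [-0.6 -0.5 -0.8]
total units [0.013 0.006 0.002] dist 0.0022 min rows 1
turn deg (world ccw) 0.13  tool turn units -0.0007
t 94.65 pos [0.6328 0.0621 0.118 ] yaw_y -26.13 xaxis [-0.2288 -0.4675 -0.8539] w 0.0221 F [-0.6 -0.5 -0.8]
[ 0.0285 -0.     -0.0173]
```

Now a gentle descent, watching the force. The plug should enter at TCP z≈0.110 and sit home at about 0.103.

```bash
python3 -m pendant '[[[0.02,0.006,-0.008],0],[[0.015,0,-0.009],0],[[0.012,0,-0.008],0]]' && python3 - <<'E'
from h import *
go((.633,.0605,.1033),-26)
E
```

```text
t: 95.02
tool_pos: [0.6337, 0.0624, 0.11]
orientation: [1.023, 0.637, -1.818]
wrist_force: [-0.1, -0.1, -1.4]
gripper_width: 0.0217
t 95.03 pos [0.6337 0.0624 0.11  ] yaw_y -26.05 xaxis [-0.2272 -0.4671 -0.8545] w 0.0217 F [-0.1 -0.1 -1.4]
total units [ 0.045  0.001 -0.012] dist 0.007 min rows 1
turn deg (world ccw) 0.05  tool turn units -0.0003
```

```bash
python3 -m pendant '[[[0.018,0,-0.004],0],[[0.012,0,-0.004],0]]' && python3 - <<'E'
from h import *
go((.633,.0605,.1033),-26)
E
```

```text
t: 95.28
tool_pos: [0.633, 0.061, 0.1051]
orientation: [1.023, 0.637, -1.819]
wrist_force: [0.0, -0.7, -1.5]
gripper_width: 0.0219
t 95.28 pos [0.633  0.061  0.1051] yaw_y -26.06 xaxis [-0.2276 -0.4672 -0.8543] w 0.0219 F [ 0.  -0.7 -1.5]
total units [ 0.011  0.001 -0.004] dist 0.0018 min rows 1
turn deg (world ccw) 0.06  tool turn units -0.0004
```

The plug is inside the mouth with no force. Continuing down to contact.

```bash
python3 -m pendant '[[[0.009,0,-0.005],0],[[0.008,0,-0.005],0]]' && python3 - <<'E'
from h import *
tilt()
s=cap("side","s71");t=cap("top","t71")
cv2.imwrite("pics/c71.png",np.hstack([cv2.resize(t[150:230,205:285],(396,396),interpolation=2),cv2.resize(s[205:305,220:320],(396,396),interpolation=2)]))
E
```

```text
t: 95.52
tool_pos: [0.633, 0.0608, 0.1032]
orientation: [1.023, 0.636, -1.819]
wrist_force: [-1.8, 0.8, 12.3]
gripper_width: 0.022
t 95.53 pos [0.633  0.0608 0.1032] yaw_y -26.08 xaxis [-0.2275 -0.468  -0.854 ] w 0.022 F [-1.8  0.8 12.3]
```

View pics/c71.png

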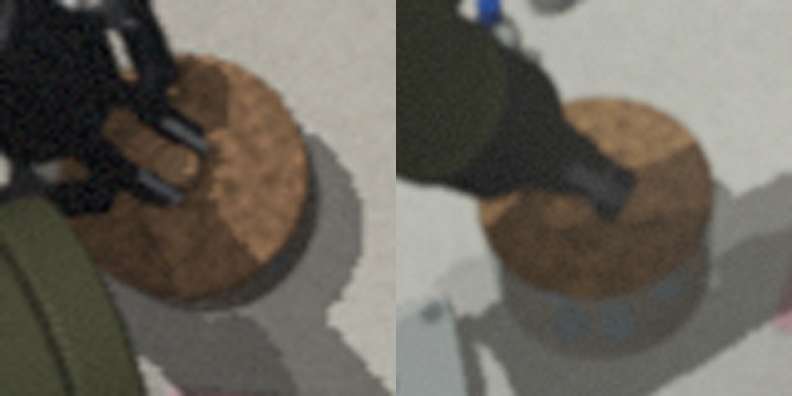

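Contact at 0.1032, the expected home height, and the lid sits on the rim in both views. Releasing it now.

```bash
python3 -m pendant '[[[-0.004,0,0.002],0],[[0,0,0],0],[[0,0,0],0],[[0,0,0],0],[[0,0,0],0]]' 0.6 20 && python3 -m pendant '[[[-0.05,0,0],0],[[-0.1,0,0],0],[[-0.15,0,0],0],[[-0.15,0,0],0],[[-0.15,0,0],0],[[-0.15,0,0],0],[[-0.15,0,0],0],[[-0.1,0,0],0]]' && python3 - <<'E'
from h import *
tilt()
M=model("wrist");w=cap("wrist","w72");s=cap("side","s72");t=cap("top","t72")
print(proj(M,(.631,.057,.105)))
cv2.imwrite("pics/c72.png",np.hstack([cv2.resize(t[150:230,205:285],(396,396),interpolation=2),cv2.resize(s[205:305,220:320],(396,396),interpolation=2)]))
E
```

```text
t: 96.25
tool_pos: [0.6332, 0.0607, 0.104]
orientation: [1.023, 0.636, -1.819]
wrist_force: [0.3, -0.0, -0.3]
gripper_width: 0.0511
t: 97.25
tool_pos: [0.6686, 0.1369, 0.2419]
orientation: [1.027, 0.639, -1.815]
wrist_force: [-0.2, -0.4, 0.5]
gripper_width: 0.051
t 97.25 pos [0.6686 0.1369 0.2419] yaw_y -26.0 xaxis [-0.2247 -0.4645 -0.8566] w 0.051 F [-0.2 -0.4  0.5]
[315.39249619 182.62357316]
```

View pics/c72.png

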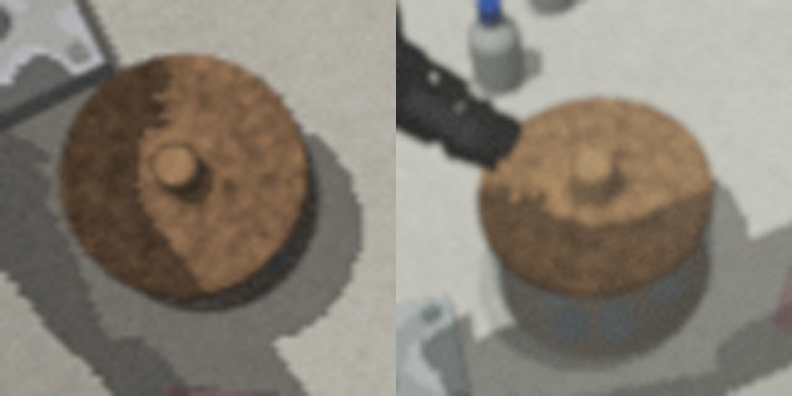

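View pics/w72.png

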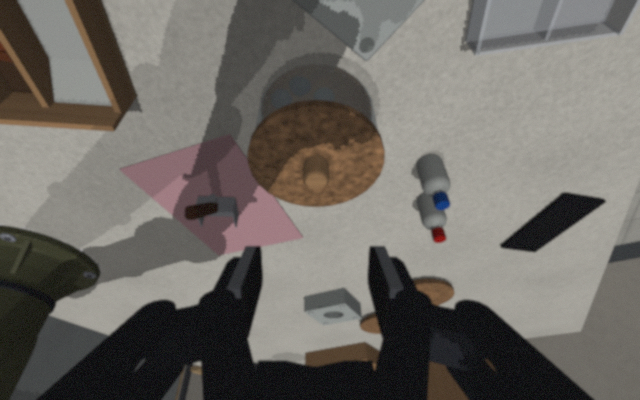

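View pics/s72.png

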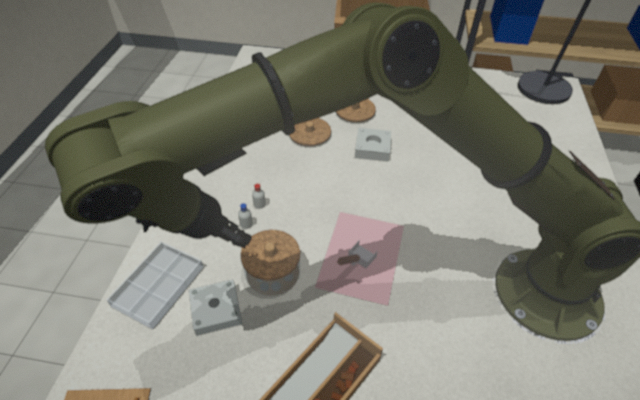

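Lid is on. Final checks: knob height and lid centre from two views, and the scoop.

```bash
python3 - <<'E'
from h import *
t=cv2.imread("pics/t72.png");s=cv2.imread("pics/s72.png");T=model("top");S=model("side")
def px(x0,y0,k,u,v): return (x0+(u+.5)/k-.5,y0+(v+.5)/k-.5)
a=px(205,150,4.95,177,165);b=px(220,205,3.96,198,160)
print('knob top',tri(T,a,S,b).round(4),ray(T,*a,.105).round(4),ray(S,*b,.105).round(4))
def disc(im,M,x0,x1,y0,y1,z):
    h=cv2.cvtColor(im,cv2.COLOR_BGR2HSV); k=cv2.inRange(h,(5,70,50),(22,255,255))
    q=np.zeros_like(k);q[y0:y1,x0:x1]=k[y0:y1,x0:x1];q=cv2.morphologyEx(q,cv2.MORPH_OPEN,np.ones((3,3)))
    c=max(cv2.findContours(q,0,1)[0],key=cv2.contourArea);c=cv2.convexHull(c)[:,0]
    P=np.array([ray(M,u,v,z) for u,v in c]);f=fitc(P); print('bbox',cv2.boundingRect(c),'fit',f,'res',np.abs(np.hypot(*(P[:,:2]-f[0]).T)-f[1]).max().round(4))
disc(t,T,205,275,150,225,.082)
# jar base circle seen in side (bottom edge)
cv2.imwrite("pics/c73.png",np.hstack([cv2.resize(t[225:301,230:330],(400,304),interpolation=2),cv2.resize(s[205:305,310:410],(380,304),interpolation=2)]))
cv2.imwrite("pics/c74.png",cv2.resize(s[220:305,230:315],(595,595),interpolation=2))
E
```

```text
knob top [0.6316 0.0573 0.107 ] [0.6309 0.0576 0.105 ] [0.6333 0.0557 0.105 ]
bbox (217, 161, 50, 49) fit (array([0.63006525, 0.05763609]), np.float64(0.06618961164073933)) res 0.0018
```

View pics/c73.png

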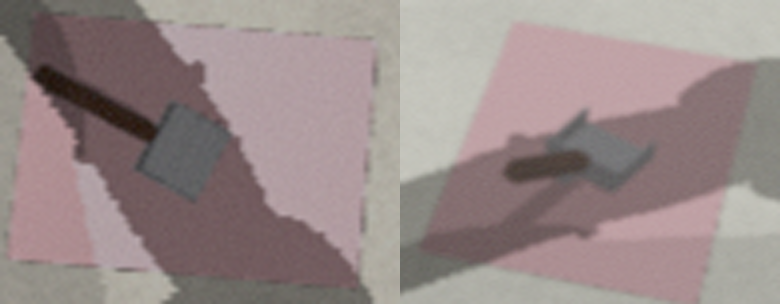

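View pics/c74.png

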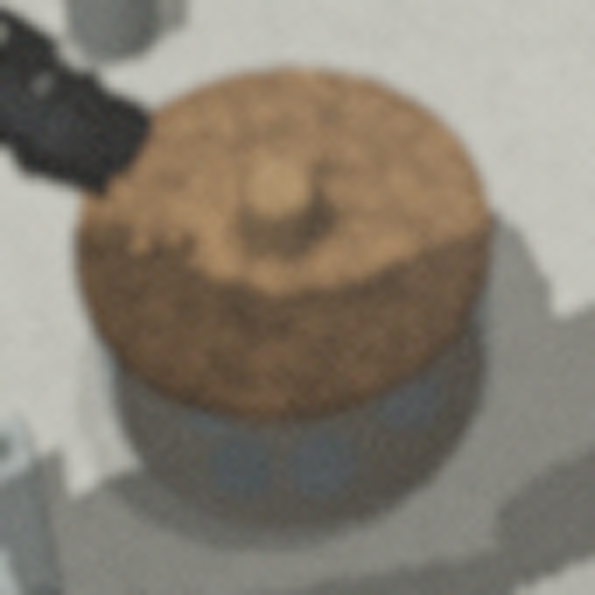

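```bash
python3 - <<'E'
from h import *
st,_=tilt();print(np.abs(st['joint_vel']).max())
print(r.sign_off())
E
```

```text
t 97.4 pos [0.6686 0.1366 0.241 ] yaw_y -26.0 xaxis [-0.2243 -0.4647 -0.8566] w 0.0512 F [-0.4 -0.2 -0.5]
0.042853940356264206
the job is handed in; nothing more can be done
None
```

I handed the job in at t ≈ 97 s of the 210 s allowed. Sign-off reports no verdict, so what follows rests on my own checks.

**What I did:** I stood the lighthouse in the jar. The five stones present went in with the scoop in two tippings, three and then two. I put the scoop back on the mat and set the lid on the jar, using the leftmost of the three cork discs.

**Last checks:**
- **Stones and lighthouse:** Before the lid went on, the top and side views both showed five stones in the jar and the lighthouse upright. The wide bay looked empty in every view I had of it.
- **Scoop:** It looks flat on the mat in the top and side views.
- **Lid height:** It met the rim at the expected home height, with 12 N of contact. The knob top measured 0.107 m with the two views combined, against 0.105 m expected.
- **Lid centring and level:** From the top view the lid centre is (0.630, 0.058) and the jar centre (0.629, 0.057), about 1.3 mm apart. The lid looks level in both views.
- **Robot and bystanders:** The gripper is clear at z ≈ 0.24 m. I judged the bystanders by eye only: the bottles and the other mould half look upright and in place.

**Disagreements:** The top and side cameras differ by 2–4 mm on absolute position, close to the calibration error, so I centred the lid by comparing it with the jar in the same view. My hand-picked rim radius came out about 3 mm short in both views.

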